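# Drive the bearing cups home square

### The job

Swing the red lid of the parts box up past its balance point so that it stays open by itself, and leave it open. Set each bearing cup that is in the box, rim up, into a bore of its own in the blue fixture (any bore), then drive every cup fully home with the brass-footed drift, tapping a few millimetres at a time alternately on one side of its rim after another, above the yellow dots and never across the middle, so that it goes in square and never cocks by as much as 10 degrees; once a cup is started, do not push or grip it with the gripper itself. When all of them are home, stand the drift upright on its black mat again and leave the other things on the bench where they are.

Things in the scene. Friction and masses are not known exactly. Their poses are not given: they have to be found in the camera images.
- lid (a joint): angle of the box lid, rad: 0 shut, grows as the front edge rises, 1.95 fully open (leaning back on its stop). Hinge almost free, lid 0.30 kg: it falls shut if let go below about 1.55 and falls open beyond that.
- lid_handle (a point): middle of the steel bar handle of the lid, 11 mm thick, 110 mm long, parallel to the hinge, held by two thin posts 47 mm either side of its middle; 35 mm in front of the lid's front edge. 197 mm from the hinge line.
- lid_hinge (a point): middle of the lid's hinge line, along the box's far top edge; y of this frame is the hinge axis (turning positively about it opens the lid).
- parts_box: grey open box fixed to the bench, 160 x 300 x 45 mm (x, y, z), walls and floor 5 mm; origin centre of underside, -x its front. The red lid (6 mm) covers it until opened. The cups stand in it in a row along its y, about 90 mm apart.
- cup_0: bearing cup, black, steel skirt, 31 mm high, 0.12 kg; may be absent. Origin: centre of underside, z up. Skirt 49 mm diameter, 12 mm high; flange 56 mm, 12 to 17 mm up; collar to grip 47 mm, 17 to 31 mm up, 31 mm inside (black bearing seal 12 mm down); rim = collar's flat top, radius 15.5 to 23.5 mm. Resting on the ribs its origin is 4 mm below the mouth; home (flange on face) 12 mm.
- cup_1: bearing cup, dark red, steel skirt, 31 mm high, 0.12 kg; may be absent. Origin: centre of underside, z up. Skirt 49 mm diameter, 12 mm high; flange 56 mm, 12 to 17 mm up; collar to grip 47 mm, 17 to 31 mm up, 31 mm inside (black bearing seal 12 mm down); rim = collar's flat top, radius 15.5 to 23.5 mm. Resting on the ribs its origin is 4 mm below the mouth; home (flange on face) 12 mm.
- cup_2: bearing cup, gold, steel skirt, 31 mm high, 0.12 kg; may be absent. Origin: centre of underside, z up. Skirt 49 mm diameter, 12 mm high; flange 56 mm, 12 to 17 mm up; collar to grip 47 mm, 17 to 31 mm up, 31 mm inside (black bearing seal 12 mm down); rim = collar's flat top, radius 15.5 to 23.5 mm. Resting on the ribs its origin is 4 mm below the mouth; home (flange on face) 12 mm.
- bore_0 (a point): +y bore, 52 mm diameter, open 28 mm deep: centre of its mouth on the shell's top face, 40 mm above the bench; z up, x and y as the fixture's. Three brass ribs stand in it in the directions (-1,0), (0.5,-0.866), (0.5,0.866) of x, y, at radius 22 mm, tops 4 mm below the mouth; a yellow dot on the face at radius 32 mm marks each.
- bore_1 (a point): middle bore, 52 mm diameter, open 28 mm deep: centre of its mouth on the shell's top face, 40 mm above the bench; z up, x and y as the fixture's. Three brass ribs stand in it in the directions (-1,0), (0.5,-0.866), (0.5,0.866) of x, y, at radius 22 mm, tops 4 mm below the mouth; a yellow dot on the face at radius 32 mm marks each.
- bore_2 (a point): -y bore, 52 mm diameter, open 28 mm deep: centre of its mouth on the shell's top face, 40 mm above the bench; z up, x and y as the fixture's. Three brass ribs stand in it in the directions (-1,0), (0.5,-0.866), (0.5,0.866) of x, y, at radius 22 mm, tops 4 mm below the mouth; a yellow dot on the face at radius 32 mm marks each.
- fixture: fixed dark steel plate 100 x 300 x 12 mm with three blue shells, 72 mm diameter, 28 mm high, 90 mm apart along y; origin centre of underside. Each rib sinks under a cup at about 11 N (more if fast), stays where left, at most 9.5 mm. A tap on the rim above one rib sinks it alone and tilts the cup 0.03 rad per mm; one rib 5 mm lower than the others cocks it.
- drift: drift standing upright, 95 mm high, 0.35 kg: brass foot 40 mm diameter, 16 mm high, below; aluminium stem 20 mm diameter above it to the top. Origin: centre of the underside of the foot (the tapping face), z up the stem. Held upright with the foot's centre about 33 mm from the cup's axis, it bears on one side of the rim only.
- mat: round black rubber mat, 120 mm diameter, 3 mm thick, fixed; origin centre of underside. The drift starts and ends upright on it.
- pad_box: bystander: small red carton, 52 x 68 x 24 mm; origin centre of underside.
- torch: bystander: small black torch standing on end, 32 mm diameter, 107 mm high; origin centre of underside.
- screwdriver: bystander: screwdriver with green handle lying on the bench, 180 mm long, 26 mm high; origin below its middle.
Mind the look-alikes: they are no part of the job. Leave any pink, purple or turquoise look-alike of the drift alone.

How it is judged:
By the outcome, as a careful person would: the job done as asked, in the order asked, and still so for the second after the job is handed in, with the robot touching nothing.
Of cup_0, cup_1, cup_2 only 2 to 3 are there at a start; the rules pass over those that are not, and their reading is None.
At some moment in a run one of drift may be knocked a few centimetres aside while the robot is not near it.
It also fails if it takes over 210 s, if anything falls off the work surface, if the arm or the gripper's body presses on something with over 40 N, if the wrist force passes 120 N, or if a joint passes its speed limit or range.

### The arm

A 6-joint arm with a two-finger parallel gripper is mounted at the origin on a cart in front of the work surface, level with it; the furniture and walls round the work are solid. World frame = base frame: x ahead of the robot, y to its left, z up, the work surface at z = 0. Lengths are in m, angles in rad, forces in N, time in s.
With the tool pointing down it reaches from about 0.3 to 0.775 m from the base axis. Payload 14.6 kg.
Tool frame: the origin (TCP) lies at the very end of the fingers, on their centre line; the grasp point (between the pads) lies 19 mm behind it (ctrl.grasp_offset is the distance from the TCP to the grasp point, in m); z points along the fingers, y is the line along which they close (so a half turn about z gives the same grasp; the last joint's range is limited). The gripper opens to 94 mm and grips with 3 to 60 N. Pads are 16 mm wide; open, the fingers measure 119 mm over their backs; the gripper's body (75 mm by 177 mm) begins 78 mm behind the grasp point.
Start: joints at [-1.403, 0.3, 1.521, -0, 1.321, -0.067], TCP at [0.128, -0.535, 0.183] pointing down, gripper open.
Joint ranges: [-3.03, 3.03], [-0.79, 2.21], [0.23, 2.52], [-1.04, 4.18], [0, 3.07], [-2.55, 2.55]. Speed limits (rad/s): [2.22, 2.22, 2.57, 3.14, 3.14, 3.14].

### API

Orientations are given as [roll, pitch, yaw] about the fixed x, y, z axes, in that order (R = Rz(yaw) Ry(pitch) Rx(roll)).
In Python, from station import ctrl gives the robot as it stands.
- The arm moves only by the tool step_arm, never from a script. Its argument "plan" is a list that holds one entry, the list of rows, each a list of 6 numbers: the shift along the tool's x, y, z in units of 30 mm (1.0 is 30 mm), then the turn, a rotation vector about the tool's x, y, z in units of 6 degrees (1.0 is 6 degrees). In form: [[[dx, dy, dz, wx, wy, wz], ...]]. A call has 1 to 8 rows; each row is the pose to reach, as a shift and turn from the pose commanded when the call began, along the tool's axes at that moment; what a row does not reach only later rows make up. A row lasts 1/12 s, in which the tool goes at most 41.7 mm and 7.16 degrees, less where a joint would pass 70% of its speed; a pose out of reach is approached as far as the arm can. A call with a gripper value outside its range is refused whole. "grip" is the opening, from 0 (shut) to 1 (fully open), set as the call begins (left out, the last holds). The fingers move at their own pace and stop on an object; "squeeze" is the grip in N (left out, the last holds). Time passes only in rows, so rows that repeat a pose let the fingers close. It gives the time, the measured TCP pose, the force, the opening and the grip force at its end, in the units of the state.
- ctrl.get_obs(): the state, without advancing time (a new reading comes with each control period).
- ctrl.camera(name): name is "side" or "top"; returns the picture (384x512x3 uint8, red, green, blue); there is no depth.
- ctrl.camera_model(name): a dict with "intrinsics" (3x3 intrinsics, pixels), "R" (3x3) and "t" (3): a world point X has camera coordinates R X + t. Camera axes: x right, y down, z forward; pixel columns grow to the right and rows downward; lengths in m; the calibration is good to about 2 mm. A picture is of the moment at which its call begins. camera_model takes no time and is no camera call.
- ctrl.hand_in(): hands the job in; it is judged then, once.
Trained networks look in the newest picture that a camera, given by its name, has taken for a name from the list of things; names that differ only in an ending like _2 or _b are one class to them, and where a whole thing is asked for, a point or a joint stands for the part that bears it (a point fixed in the world has none). Each returns a list of dicts, best first, with "confidence" (0 to 1); they miss things now and then, are a little off and sometimes report something else, mostly with a low value. They report only what shows in the picture. A call takes as long as a camera call. They do not tell look-alikes from the thing itself.
- ctrl.masks_of(query, camera): "pixels" (384x512 bool, what is visible of it) and "at" ([column, row] in pixels, amid what is visible of it).
- ctrl.place_of(query, camera): "at" ([column, row] in pixels: a listed point, or the origin of a listed thing).
The state is a dict: "time_s": time; "qpos": joint angles; "joint_vel": joint speeds; "tau": joint torques, N m; "ee_pos": TCP position; "eef_rot": TCP orientation; "force": force on the tool from outside, world axes, zero at the start; "moment": the same for the moment, N m; "grip_width": finger opening in m; "grip_force": force on a finger pad.
Only numpy, scipy, OpenCV 4.12 (cv2) and the standard library are available. Lean on these libraries where they do the work, as an engineer would, in place of code of your own. Each camera call takes 0.05 s, during which the arm holds its last target. There are 200 camera calls.

## Working session

There is one attempt and no reset: what is moved stays moved. The work goes in short steps, Python scripts to look and compute and a tool call to move; the robot and the scene stay as the last step left them, time stands still between calls to the robot, and variables do not carry over. Pictures are saved under pics/ and viewed, at most 14 in all, crops included, and the job is handed in when it is done.

Besides the shell and the picture viewer there is one more tool, called after "Emit:" by a JSON object that holds its "op" and its "data", one argument or row to a line. step_arm: Moves the arm, as the interface text tells. Its arguments: {"type":"object","properties":{"plan":{"type":"array","items":{"type":"array","items":{"type":"array","items":{"type":"number"}}}},"grip":{"type":"number"},"squeeze":{"type":"number"}},"required":["plan"]}

```bash
mkdir -p pics; ls
cat > h.py <<'E'
import numpy as np, cv2
from station import ctrl
def ray(cam,uv):
    m=ctrl.camera_model(cam);K,R,t=[np.array(m[k],float) for k in("intrinsics","R","t")]
    c=-R.T@t; d=R.T@np.linalg.solve(K,[uv[0],uv[1],1.]); return c,d
def at_z(cam,uv,z):
    c,d=ray(cam,uv); return c+d*(z-c[2])/d[2]
def proj(cam,X):
    m=ctrl.camera_model(cam);K,R,t=[np.array(m[k],float) for k in("intrinsics","R","t")]
    p=K@(R@np.array(X,float)+t); return p[:2]/p[2]
def tri(uvs,uvt):
    (c1,d1),(c2,d2)=ray("side",uvs),ray("top",uvt)
    A=np.stack([d1,-d2],1); s=np.linalg.lstsq(A,c2-c1,rcond=None)[0]
    p,q=c1+s[0]*d1,c2+s[1]*d2; return (p+q)/2,np.linalg.norm(p-q)
def save(cam,name,crop=None,f=1):
    im=ctrl.camera(cam)[:,:,::-1]
    if crop: im=im[crop[1]:crop[3],crop[0]:crop[2]]
    if f!=1: im=cv2.resize(im,None,fx=f,fy=f,interpolation=cv2.INTER_CUBIC)
    cv2.imwrite("pics/"+name+".png",im)
E
python3 - <<'E'
from h import *
np.set_printoptions(precision=3,suppress=True)
for c in("top","side"):
    save(c,c+"0"); print(c,ray(c,(256,192)))
    for q in("fixture","bore_0","bore_1","bore_2","drift","mat","parts_box","lid_handle","lid_hinge","pad_box","torch","screwdriver"):
        try: print(q,[(np.round(d["at"],1).tolist(),round(d["confidence"],2)) for d in ctrl.place_of(q,c)[:4]])
        except Exception as e: print(q,e)
print(ctrl.get_obs())
E
```

```text
pics
top (array([ 0.462, -0.055,  1.095]), array([ 0.067, -0.025, -0.997]))
fixture [([267.4, 195.2], 0.95), ([268.9, 253.8], 0.41)]
bore_0 [([265.7, 193.2], 0.9), ([299.1, 195.6], 0.71), ([237.1, 188.9], 0.6)]
bore_1 [([265.7, 193.2], 0.9), ([299.1, 195.6], 0.71), ([237.1, 188.9], 0.6)]
bore_2 [([265.7, 193.2], 0.9), ([299.1, 195.6], 0.71), ([237.1, 188.9], 0.6)]
drift [([313.7, 236.0], 0.72), ([354.1, 225.9], 0.65), ([384.2, 234.8], 0.62), ([368.7, 256.1], 0.56)]
mat [([351.2, 221.8], 0.75), ([267.1, 192.1], 0.37)]
parts_box [([144.7, 202.1], 0.96)]
lid_handle [([140.2, 236.6], 0.68)]
lid_hinge [([141.3, 237.3], 0.63), ([138.7, 173.2], 0.6)]
pad_box [([240.6, 237.8], 0.72), ([139.5, 172.7], 0.39)]
torch [([268.7, 253.5], 0.7), ([354.5, 223.9], 0.58), ([249.4, 136.2], 0.54), ([294.4, 197.7], 0.38)]
screwdriver [([269.5, 252.4], 0.84)]
side (array([ 0.576, -1.215,  1.023]), array([-0.028,  0.754, -0.657]))
fixture [([254.7, 208.7], 0.8)]
bore_0 [([257.4, 199.3], 0.89), ([245.4, 218.1], 0.87), ([263.3, 181.3], 0.84)]
bore_1 [([257.4, 199.3], 0.89), ([245.4, 218.1], 0.87), ([263.3, 181
[... 248 characters left out ...]
], 0.88)]
lid_handle [([224.1, 132.8], 0.59), ([222.5, 270.1], 0.57)]
lid_hinge [([271.2, 129.7], 0.61)]
pad_box [([215.4, 189.2], 0.64), ([316.7, 196.2], 0.61)]
torch [([221.6, 273.2], 0.73), ([316.0, 194.8], 0.65)]
screwdriver [([197.2, 209.6], 0.44)]
{'time_s': 1.3, 'qpos': array([-1.403,  0.3  ,  1.521, -0.   ,  1.321, -0.067]), 'joint_vel': array([ 0.   , -0.001, -0.001, -0.001, -0.001,  0.   ]), 'tau': array([ -0.001, -53.167, -35.292,   0.071,   0.021,   0.   ]), 'ee_pos': array([ 0.128, -0.535,  0.183]), 'eef_rot': array([-3.142, -0.   ,  0.235]), 'force': array([ 0.373, -0.218,  0.354]), 'moment': array([ 0.016, -0.013, -0.009]), 'grip_force': 0.0, 'grip_width': 0.09401078305536652}
```

View pics/top0.png

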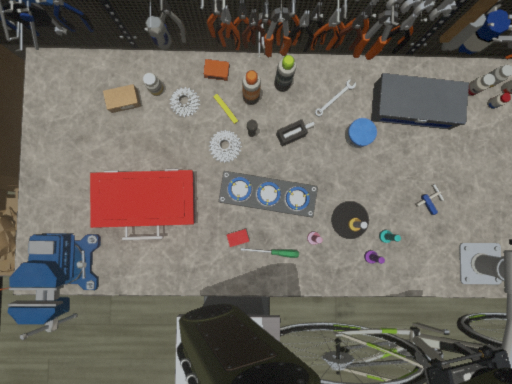

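View pics/side0.png

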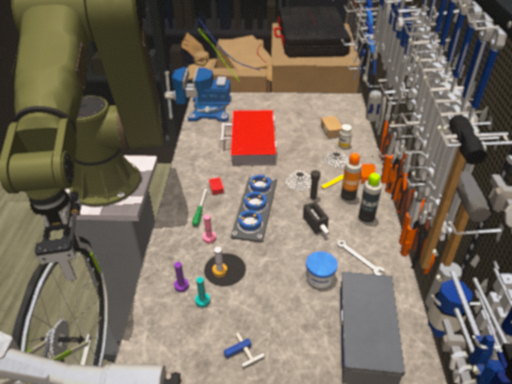

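Run:
```python
from h import *
np.set_printoptions(precision=4,suppress=True)
S=[(257.4,199.3),(245.4,218.1),(263.3,181.3)];T=[(265.7,193.2),(299.1,195.6),(237.1,188.9)]
for a,b in zip(S,T): print("bore",*tri(a,b),at_z("top",b,.04),at_z("side",a,.04))
print("mat",tri((225,272.7),(351.2,221.8)),at_z("top",(351.2,221.8),.0),at_z("side",(225,272.7),0))
for b in [(313.7,236.0),(354.1,225.9),(384.2,234.8),(368.7,256.1)]: print("drift t",at_z("top",b,.003))
for b in [(214.9,239.7),(218.0,271.5),(199.3,300.4),(182.7,284.3)]: print("drift s",at_z("side",b,.003))
print("box",at_z("top",(144.7,202.1),0),at_z("side",(250.2,143.6),0))
print("handle",tri((224.1,132.8),(140.2,236.6)),"hinge",tri((271.2,129.7),(138.7,173.2)))
```

```text
bore [ 0.535  -0.1113  0.0295] 0.009333069680758485 [ 0.5297 -0.1111  0.04  ] [ 0.54   -0.1223  0.04  ]
bore [ 0.5147 -0.2131  0.0449] 0.01754916852401585 [ 0.5237 -0.2129  0.04  ] [ 0.5056 -0.2094  0.04  ]
bore [ 0.5497 -0.0234  0.0324] 0.015049042774646217 [ 0.5416 -0.0242  0.04  ] [ 0.5573 -0.0313  0.04  ]
mat (array([ 0.4501, -0.3855, -0.006 ]), np.float64(0.009838404049558882)) [ 0.4453 -0.3842  0.    ] [ 0.4557 -0.39    0.    ]
drift t [ 0.3997 -0.2648  0.003 ]
drift t [ 0.4326 -0.3925  0.003 ]
drift t [ 0.4057 -0.4878  0.003 ]
drift t [ 0.3388 -0.4381  0.003 ]
drift s [ 0.4151 -0.267   0.003 ]
drift s [ 0.4359 -0.3886  0.003 ]
drift s [ 0.3953 -0.4871  0.003 ]
drift s [ 0.343  -0.4354  0.003 ]
box [0.4996 0.264  0.    ] [0.5015 0.2451 0.    ]
handle (array([0.3974, 0.264 , 0.036 ]), np.float64(0.00532755896314768)) hinge (array([0.5832, 0.2699, 0.0492]), np.float64(0.001881219945288944))
```

The top view shows the red lid at (142,198) with its handle at (142,237). The fixture's blue bores are at (240,189), (268,193) and (297,198), and the mat is at (350,220) with the gold-footed drift at (357,225). The pink, teal and purple look-alikes are at (314,238), (390,237) and (374,257). The side view agrees: lid (252,135), bores (261,184), (255,202), (248,221), drift (219,265).

```bash
cat >> h.py <<'E'
from scipy.optimize import least_squares
def blue_hulls(cam,im=None):
    im=ctrl.camera(cam) if im is None else im
    hsv=cv2.cvtColor(im,cv2.COLOR_RGB2HSV)
    return cv2.inRange(hsv,(100,110,60),(130,255,255))
def bores(x,y,yaw,r=(1,0,-1)):
    return [np.array([x-np.sin(yaw)*.09*k,y+np.cos(yaw)*.09*k]) for k in r]
def hull_cent(cam,c,S=16,r=.036,z0=.012,z1=.04):
    a=np.linspace(0,2*np.pi,60,endpoint=False)
    P=np.array([proj(cam,[c[0]+r*np.cos(t),c[1]+r*np.sin(t),z]) for z in(z0,z1) for t in a])
    h=cv2.convexHull((P*S).astype(np.float32)); m=cv2.moments(h); return np.array([m["m10"],m["m01"]])/m["m00"]/S
E
python3 - <<'E'
from h import *
np.set_printoptions(precision=4,suppress=True)
obs={}
for cam in("top","side"):
    m=blue_hulls(cam); guess=[np.array([.5416,-.0242]),np.array([.53,-.1111]),np.array([.52,-.205])]
    n,lab,st,ce=cv2.connectedComponentsWithStats(m)
    L=[]
    for g in guess:
        p=proj(cam,[*g,.04]); w=np.zeros_like(m); cv2.circle(w,tuple(int(v) for v in p),17,255,-1)
        ys,xs=np.nonzero((m>0)&(w>0)); h=cv2.convexHull(np.stack([xs,ys],1).astype(np.float32)); M=cv2.moments(h)
        L.append(np.array([M["m10"],M["m01"]])/M["m00"]); print(cam,p,L[-1],len(xs),cv2.boundingRect(h))
    obs[cam]=L
    f=lambda q,cams=(cam,):np.concatenate([hull_cent(c,b)-o for c in cams for b,o in zip(bores(*q),obs[c])])
    s=least_squares(f,[.53,-.11,-.1],diff_step=1e-4); print(cam,s.x,s.fun)
s=least_squares(lambda q:f(q,("top","side")),[.53,-.11,-.1],diff_step=1e-4);print("both",s.x,s.fun)
for cam in("top","side"):
    hsv=cv2.cvtColor(ctrl.camera(cam),cv2.COLOR_RGB2HSV)
    r=cv2.inRange(hsv,(0,160,110),(6,255,255))|cv2.inRange(hsv,(174,160,110),(180,255,255))
    n,lab,st,ce=cv2.connectedComponentsWithStats(r);i=1+np.argmax(st[1:,4])
    ys,xs=np.nonzero(lab==i);q=cv2.approxPolyDP(cv2.convexHull(np.stack([xs,ys],1)),4,True)[:,0].astype(float)
    print(cam,st[i],q.tolist());print(np.array([at_z(cam,v,.051)[:2] for v in q]))
for cam in("top","side"):
    for q in("lid_handle","lid_hinge","lid","drift"):
        print(cam,q,[(np.round(d["at"],1).tolist(),round(d["confidence"],2)) for d in ctrl.masks_of(q,cam)[:2]])
im=ctrl.camera("top")[:,:,::-1];cv2.imwrite("pics/c1.png",cv2.resize(im[150:280,80:400],None,fx=2.5,fy=2.5,interpolation=cv2.INTER_CUBIC))
E
```

```text
top [237.0905 188.9096] [239.159  188.2192] 133 (228, 177, 23, 23)
top [265.69   193.0998] [265.2871 192.5843] 147 (248, 182, 32, 23)
top [296.5021 196.7814] [296.0464 197.7843] 140 (279, 187, 31, 23)Traceback (most recent call last):
  File "<stdin>", line 14, in <module>
    return func(*args, **kwargs)
    result = trf(vector_fun.fun, vector_fun.jac, x0, f0, J0, lb, ub, ftol, xtol,
                 gtol, max_nfev, x_scale, loss_function, tr_solver,
                 tr_options.copy(), verbose, callback=callback_wrapped)
    return trf_no_bounds(
        fun, jac, x0, f0, J0, ftol, xtol, gtol, max_nfev, x_scale,
        loss_function, tr_solver, tr_options, verbose, callback=callback)
    f_new = fun(x_new)
    self._update_fun()
    ~~~~~~~~~~~~~~~~^^
    self.f = self.fun_wrapped(xp_copy(self.x))
             ~~~~~~~~~~~~~~~~^^^^^^^^^^^^^^^^^
    return np.atleast_1d(self.fun(x))
                         ~~~~~~~~^^^
    return self.f(x, *self.args, **self.kwargs)
           ~~~~~~^^^^^^^^^^^^^^^^^^^^^^^^^^^^^^
  File "<stdin>", line 13, in <lambda>
  File "h.py", line 29, in hull_cent
    P=np.array([proj(cam,[c[0]+r*np.cos(t),c[1]+r*np.sin(t),z]) for z in(z0,z1) for t in a])
                ~~~~^^^^^^^^^^^^^^^^^^^^^^^^^^^^^^^^^^^^^^^^^^^
  File "h.py", line 9, in proj
    m=ctrl.camera_model(cam);K,R,t=[np.array(m[k],float) for k in("intrinsics","R","t")]
ValueError: time passes only in moves, steps and waits
```

```bash
python3 - <<'E'
import json,numpy as np
from station import ctrl
json.dump({c:{k:np.array(ctrl.camera_model(c)[k]).tolist() for k in("intrinsics","R","t")} for c in("top","side")},open("cam.json","w"))
E
sed -i 's/ctrl.camera_model(cam)/CM[cam]/; 2a import json; CM=json.load(open("cam.json"))' h.py
cat > fix.py <<'E'
from h import *
def fixfit(ims,v=True):
    obs={}
    for cam in ims:
        m=blue_hulls(cam,ims[cam]); R={"top":13,"side":15}[cam]; L=[]
        for g in bores(.531,-.113,-.1):
            p=proj(cam,[*g,.03])
            for _ in range(4):
                w=np.zeros_like(m); cv2.circle(w,tuple(int(round(v)) for v in p),R,255,-1)
                ys,xs=np.nonzero((m>0)&(w>0)); h=cv2.convexHull(np.stack([xs,ys],1).astype(np.float32)); M=cv2.moments(h)
                p=np.array([M["m10"],M["m01"]])/M["m00"]
            L.append(p)
            if v: print(cam,p,len(xs),cv2.boundingRect(h))
        obs[cam]=L
    f=lambda q,cams:np.concatenate([hull_cent(c,b)-o for c in cams for b,o in zip(bores(*q),obs[c])])
    out={}
    for cams in [(c,) for c in ims]+[tuple(ims)]:
        s=least_squares(lambda q:f(q,cams),[.53,-.11,-.1],diff_step=1e-3); out[cams]=s.x
        if v: print(cams,s.x,s.fun)
    return out
E
python3 - <<'E'
from fix import *
np.set_printoptions(precision=4,suppress=True)
ims={c:ctrl.camera(c) for c in("top","side")}
fixfit(ims)
for cam in("top","side"):
    hsv=cv2.cvtColor(ims[cam],cv2.COLOR_RGB2HSV)
    r=cv2.inRange(hsv,(0,160,110),(6,255,255))|cv2.inRange(hsv,(174,160,110),(180,255,255))
    n,lab,st,ce=cv2.connectedComponentsWithStats(r);i=1+np.argmax(st[1:,4])
    ys,xs=np.nonzero(lab==i);q=cv2.approxPolyDP(cv2.convexHull(np.stack([xs,ys],1)),4,True)[:,0].astype(float)
    print(cam,st[i],q.tolist());print(np.array([at_z(cam,v,.051)[:2] for v in q]))
    for q in("lid_handle","drift"):
        print(cam,q,[(np.round(d["at"],1).tolist(),round(d["confidence"],2)) for d in ctrl.masks_of(q,cam)[:2]])
cv2.imwrite("pics/c1.png",cv2.resize(ims["top"][150:280,80:400,::-1],None,fx=2.5,fy=2.5,interpolation=cv2.INTER_CUBIC))
E
```

```text
top [239.1856 188.2108] 135 (228, 177, 23, 23)
top [268.4921 193.0247] 133 (258, 182, 22, 23)
top [297.5282 197.9657] 138 (286, 187, 24, 23)
side [258.6582 188.0085] 188 (246, 175, 25, 28)
side [254.7308 200.1721] 241 (244, 186, 22, 29)
side [250.4587 215.7648] 252 (239, 202, 23, 28)
('top',) [ 0.5308 -0.12   -0.1516] [ 0.218   0.0164 -0.0197  0.0384 -0.201  -0.0521]
('side',) [ 0.5311 -0.1121 -0.1327] [ 0.4716 -5.0801  0.0381  0.3058 -0.4682  3.9426]
('top', 'side') [ 0.531  -0.1177 -0.1435] [-0.573   0.1576 -0.7683 -0.057  -0.9094 -0.379   0.6794 -3.9917 -0.0521
  1.4641 -0.8855  5.1793]
top [  91  171  103   56 5460] [[193.0, 222.0], [91.0, 226.0], [91.0, 174.0], [191.0, 171.0]]
[[0.4404 0.105 ]
 [0.4254 0.4041]
 [0.5795 0.41  ]
 [0.5928 0.1143]]
top lid_handle [([141.0, 197.8], 0.84)]
top drift [([388.0, 235.6], 0.63), ([372.3, 255.8], 0.56)]
side [ 231  110   45   45 1859] [[275.0, 153.0], [232.0, 154.0], [233.0, 112.0], [272.0, 111.0]]
[[0.5967 0.1156]
 [0.4425 0.1062]
 [0.4262 0.3939]
 [0.5848 0.405 ]]
side lid_handle [([253.5, 132.9], 0.9)]
side drift [([182.3, 279.0], 0.82), ([198.6, 294.6], 0.75)]
```

View pics/c1.png

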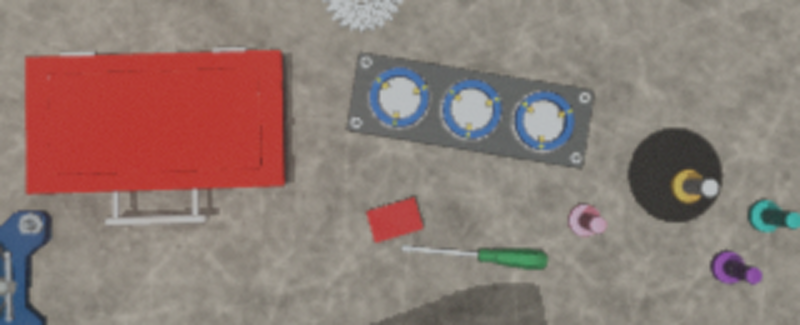

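The crop shows the handle at full-image (142,237), the bores with bright floors, and the gold drift on the right half of the mat. The lid fits: centre about (0.511, 0.257), yaw 0.048, so the handle is near (0.394, 0.252). Moving now.

```bash
cat > mv.py <<'E'
# usage: mv.py x y z yaw [pitch-tilt about tool x(deg)] -> row in tool units from the measured pose, also from a given pose
import sys; from h import *
from scipy.spatial.transform import Rotation as R
def rows(p,r,targets):
    A=R.from_euler("xyz",r)
    for t in targets:
        B=R.from_euler("xyz",[np.pi,0,t[3]])
        if len(t)>4: B=B*R.from_rotvec(np.radians(t[4])*np.array([1,0,0]))
        print(t,np.round(np.r_[A.inv().apply(np.array(t[:3])-p)/.03,(A.inv()*B).as_rotvec(degrees=True)/6],2).tolist())
if __name__=="__main__":
    o=ctrl.get_obs(); print(o["time_s"],o["ee_pos"],o["eef_rot"],o["force"],o["grip_width"],o["grip_force"])
    rows(o["ee_pos"],o["eef_rot"],[tuple(map(float,a.split(","))) for a in sys.argv[1:]])
E
echo ok
```

```text
ok
```

Emit:
{"op": "step_arm", "data": {
  "plan": [
    [[11, -7.1, 0, 0, 0, -5.4], [11, -7.1, 0, 0, 0, -5.4], [11, -7.1, 0, 0, 0, -5.4], [11, -7.1, 0, 0, 0, -5.4], [11, -7.1, 0, 0, 0, -5.4], [11, -7.1, 0, 0, 0, -5.4], [11, -7.1, 0, 0, 0, -5.4], [11, -7.1, 0, 0, 0, -5.4]]
  ],
  "grip": 0.35,
  "squeeze": 6
}}

```text
time_s: 2.32
ee_pos: [0.3593, -0.2922, 0.1837]
eef_rot: [3.141, -0.0, 0.8]
force: [-0.5, -0.6, -0.5]
grip_width: 0.0438
grip_force: 0.0
```

```bash
python3 mv.py .395,.252,.183,1.619 .395,.252,.1,1.619
```

```text
2.3167 [ 0.35931984 -0.29222474  0.18374336] [ 3.14092050e+00 -2.90869442e-05  8.00146032e-01] [-0.4518207  -0.60002491 -0.48223304] 0.04380489656424219 0.0
(0.395, 0.252, 0.183, 1.619) [13.84, -11.78, 0.02, 0.01, 0.0, -7.82]
(0.395, 0.252, 0.1, 1.619) [13.84, -11.79, 2.78, 0.01, 0.0, -7.82]
```

Emit:
{"op": "step_arm", "data": {
  "plan": [
    [[7, -6, 0, 0, 0, -4], [7, -6, 0, 0, 0, -4], [7, -6, 0, 0, 0, -4], [7, -6, 0, 0, 0, -4], [7, -6, 0, 0, 0, -4], [7, -6, 0, 0, 0, -4], [7, -6, 0, 0, 0, -4], [7, -6, 0, 0, 0, -4]]
  ]
}}

```text
time_s: 2.98
ee_pos: [0.3753, -0.0144, 0.1837]
eef_rot: [3.141, -0.001, 1.223]
force: [0.1, 0.0, -1.1]
grip_width: 0.0328
grip_force: 0.0
```

```bash
python3 mv.py .395,.252,.183,1.619 .395,.252,.1,1.619
```

```text
2.9833 [ 0.37533627 -0.01435216  0.18373025] [ 3.14098199e+00 -7.76645996e-04  1.22325709e+00] [ 0.05773487  0.04062893 -1.06272576] 0.0328015955252972 0.0
(0.395, 0.252, 0.183, 1.619) [8.57, -2.41, 0.03, 0.01, -0.01, -3.78]
(0.395, 0.252, 0.1, 1.619) [8.57, -2.41, 2.8, 0.01, -0.01, -3.78]
```

Emit:
{"op": "step_arm", "data": {
  "plan": [
    [[8.57, -2.41, 2.5, 0, 0, -3.78], [8.57, -2.41, 2.5, 0, 0, -3.78], [8.57, -2.41, 2.5, 0, 0, -3.78], [8.57, -2.41, 2.5, 0, 0, -3.78], [8.57, -2.41, 2.5, 0, 0, -3.78], [8.57, -2.41, 2.5, 0, 0, -3.78], [8.57, -2.41, 2.5, 0, 0, -3.78], [8.57, -2.41, 2.5, 0, 0, -3.78]]
  ]
}}

```text
time_s: 3.65
ee_pos: [0.3956, 0.2513, 0.1068]
eef_rot: [-3.14, 0.0, 1.618]
force: [0.3, -0.4, -0.4]
grip_width: 0.0329
grip_force: 0.0
```

```bash
python3 mv.py .395,.252,.1,1.619 .395,.252,.03,1.619
python3 - <<'E'
from h import *
save("side","s1",(170,60,330,180),5)
for cam in("top","side"): print(cam,proj(cam,[.395,.252,.1]),proj(cam,[.394,.252,.048]),[(np.round(d["at"],1).tolist(),round(d["confidence"],2)) for q in ("lid_handle",) for d in (ctrl.camera(cam),ctrl.place_of(q,cam))[1][:3]])
E
```

```text
3.65 [0.39563897 0.25130696 0.1068201 ] [-3.13974667e+00  4.11765828e-04  1.61807510e+00] [ 0.2612555  -0.40046095 -0.36450443] 0.032921539558875855 0.0
(0.395, 0.252, 0.1, 1.619) [0.02, -0.02, 0.23, -0.02, 0.0, -0.01]
(0.395, 0.252, 0.03, 1.619) [0.03, -0.02, 2.56, -0.02, 0.0, -0.01]
top [137.47252554 237.95526201] [142.96815952 237.15048838] [([142.4, 237.1], 0.56)]
side [221.58631173 120.33498508] [222.08383007 131.93086181] [([220.5, 130.8], 0.63), ([246.0, 216.7], 0.27)]
```

View pics/s1.png

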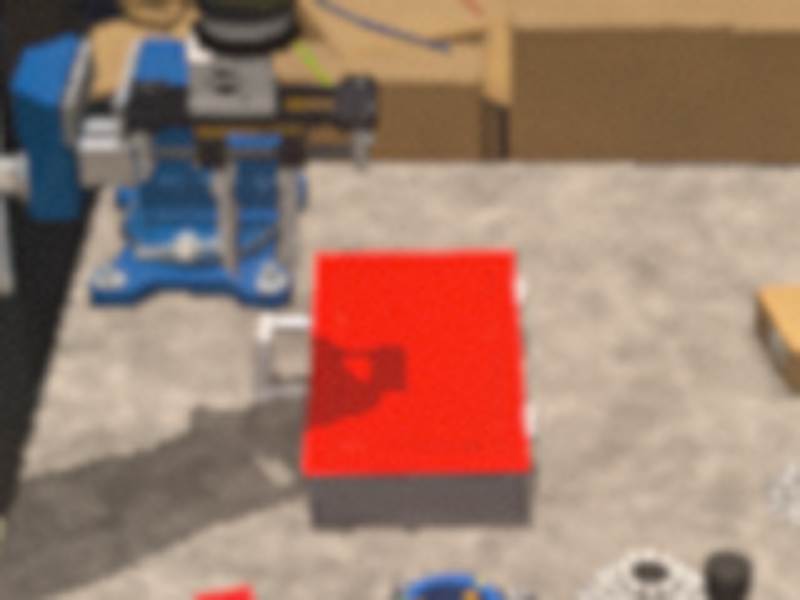

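The side crop shows the gripper centred over the handle (bar at full-image (222,131)), with fingers above it and the lid free. Descending and gripping.

Emit:
{"op": "step_arm", "data": {
  "plan": [
    [[0, 0, 0.8, 0, 0, 0], [0, 0, 1.6, 0, 0, 0], [0, 0, 2.2, 0, 0, 0], [0, 0, 2.56, 0, 0, 0], [0, 0, 2.56, 0, 0, 0], [0, 0, 2.56, 0, 0, 0]]
  ]
}}

```text
time_s: 4.4
ee_pos: [0.3964, 0.2477, 0.0321]
eef_rot: [3.142, 0.0, 1.614]
force: [-0.4, -0.7, 1.0]
grip_width: 0.0331
grip_force: 0.0
```

Emit:
{"op": "step_arm", "data": {
  "plan": [
    [[0, 0, 0, 0, 0, 0], [0, 0, 0, 0, 0, 0], [0, 0, 0, 0, 0, 0], [0, 0, 0, 0, 0, 0], [0, 0, 0, 0, 0, 0], [0, 0, 0, 0, 0, 0]]
  ],
  "grip": 0,
  "squeeze": 6
}}

```text
time_s: 4.9
ee_pos: [0.3956, 0.2485, 0.032]
eef_rot: [-3.141, -0.0, 1.615]
force: [-3.3, -0.6, 6.3]
grip_width: 0.0004
grip_force: 2.8
```

Run:
```python
from h import *
o=ctrl.get_obs();p=o["ee_pos"];print(p,o["force"],o["grip_width"])
# arc: grasp point at bar; shift along tool y(=+box x), z; bar z0
yaw=o["eef_rot"][2]
r=.197;z0=0.0
for th in np.arange(.0,1.91,.1):
    print(round(th,2),"y %.2f z %.2f"%(r*(1-np.cos(th))/.03, -r*np.sin(th)/.03))
```

```text
[0.39563605 0.24847703 0.03201915] [-3.30981622 -0.58208909  6.30095217] 0.0003913074448572822
0.0 y 0.00 z -0.00
0.1 y 0.03 z -0.66
0.2 y 0.13 z -1.30
0.3 y 0.29 z -1.94
0.4 y 0.52 z -2.56
0.5 y 0.80 z -3.15
0.6 y 1.15 z -3.71
0.7 y 1.54 z -4.23
0.8 y 1.99 z -4.71
0.9 y 2.48 z -5.14
1.0 y 3.02 z -5.53
1.1 y 3.59 z -5.85
1.2 y 4.19 z -6.12
1.3 y 4.81 z -6.33
1.4 y 5.45 z -6.47
1.5 y 6.10 z -6.55
1.6 y 6.76 z -6.56
1.7 y 7.41 z -6.51
1.8 y 8.06 z -6.39
1.9 y 8.69 z -6.21
```

Run:
```python
from h import *
save("side","s2",(195,90,285,150),8)
for cam in("top","side"): print(cam,proj(cam,ctrl.get_obs()["ee_pos"]))
```

```text
top [145.73150416 236.22935866]
side [222.69801271 135.91594615]
```

View pics/s2.png

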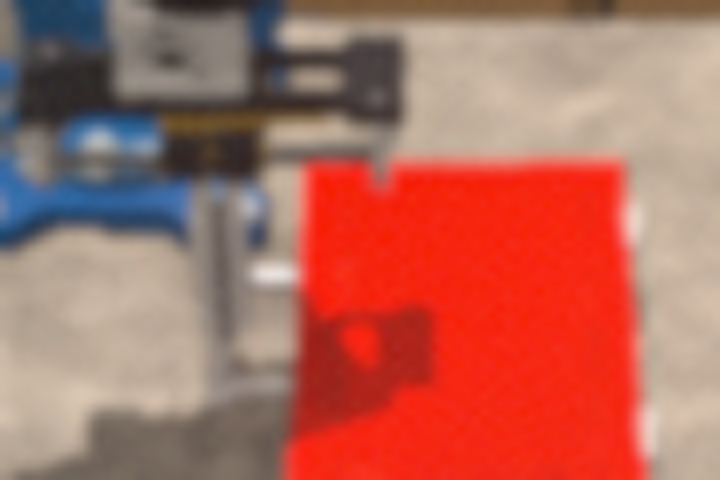

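Run:
```python
from h import *
for z in(.02,.03,.04,.05,.06): print(z,[proj("side",[.394-.048*d,.252+d,z]).round(1).tolist() for d in(-.055,-.047,0,.047,.055)], [proj("top",[.394-.048*d,.252+d,z]).round(1).tolist() for d in(-.047,.047)])
```

```text
0.02 [[221.9, 146.2], [222.0, 145.0], [222.5, 138.0], [222.9, 131.3], [223.0, 130.1]] [[161.3, 236.0], [130.1, 237.2]]
0.03 [[221.8, 144.1], [221.9, 142.8], [222.3, 135.8], [222.8, 129.1], [222.9, 128.0]] [[160.5, 236.2], [129.0, 237.4]]
0.04 [[221.6, 141.9], [221.7, 140.7], [222.2, 133.7], [222.7, 127.0], [222.7, 125.9]] [[159.6, 236.4], [127.9, 237.6]]
0.05 [[221.5, 139.7], [221.6, 138.5], [222.1, 131.5], [222.5, 124.8], [222.6, 123.7]] [[158.8, 236.6], [126.7, 237.8]]
0.06 [[221.3, 137.4], [221.4, 136.2], [221.9, 129.3], [222.4, 122.6], [222.5, 121.5]] [[157.9, 236.8], [125.5, 238.0]]
```

Emit:
{"op": "step_arm", "data": {
  "plan": [
    [[0, 0, -0.3, 0, 0, 0], [0, 0, -0.8, 0, 0, 0], [0, 0, -1.3, 0, 0, 0], [0, 0, -1.3, 0, 0, 0], [0, 0, -1.3, 0, 0, 0], [0, 0, -1.3, 0, 0, 0]]
  ],
  "grip": 0.35
}}

```text
time_s: 5.45
ee_pos: [0.3959, 0.2483, 0.0703]
eef_rot: [-3.141, 0.0, 1.615]
force: [-0.2, 0.5, 0.1]
grip_width: 0.0322
grip_force: 0.0
```

Run:
```python
from h import *
a=ctrl.camera("side")[100:150,200:250,::-1];b=ctrl.camera("top")[205:255,115:165,::-1]
cv2.imwrite("pics/s3.png",cv2.resize(np.hstack([a,b]),None,fx=8,fy=8,interpolation=cv2.INTER_NEAREST))
for z in (.03,.045,.055):print(z,at_z("side",(222.4,137),z),at_z("side",(222.4,123.6),z),at_z("top",(126,237.6),z),at_z("top",(157.2,237.6),z))
```

```text
0.03 [0.39491348 0.24410836 0.03      ] [0.38666711 0.33901939 0.03      ] [0.39099063 0.30789107 0.03      ] [0.39188472 0.21466579 0.03      ]
0.045 [0.39765158 0.22206374 0.045     ] [0.38952979 0.31554087 0.045     ] [0.39199706 0.30277376 0.045     ] [0.39287855 0.2108614  0.045     ]
0.055 [0.39947697 0.20736733 0.055     ] [0.39143824 0.29988852 0.055     ] [0.39266801 0.29936222 0.055     ] [0.39354111 0.20832513 0.055     ]
```

View pics/s3.png

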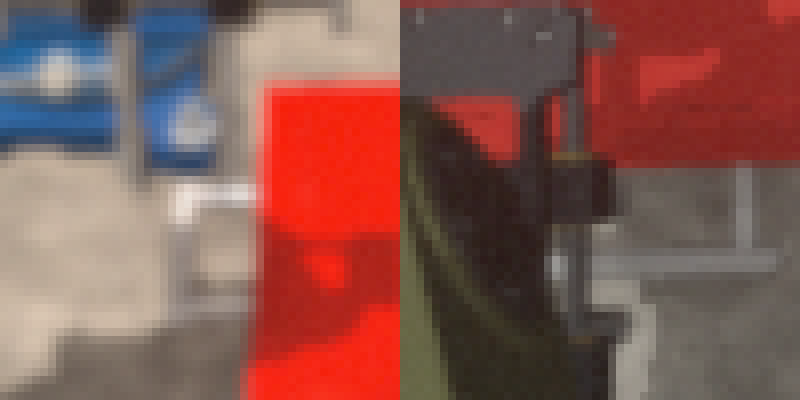

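The crops show the fingers straddling the bar correctly: bar at side column 222.7, rows 123–139. Both cameras put the bar's height at 0.055, so I'll retry with the grasp point there.

Emit:
{"op": "step_arm", "data": {
  "plan": [
    [[0, 0.03, 0.4, 0, 0, 0], [0.15, 0.03, 0.8, 0, 0, 0], [0.15, 0.03, 1.1, 0, 0, 0], [0.15, 0.03, 1.1, 0, 0, 0]]
  ]
}}

```text
time_s: 5.88
ee_pos: [0.3956, 0.2523, 0.0356]
eef_rot: [-3.138, 0.002, 1.615]
force: [-0.2, 0.1, 0.4]
grip_width: 0.033
grip_force: 0.0
```

Emit:
{"op": "step_arm", "data": {
  "plan": [
    [[0, 0, 0, 0, 0, 0], [0, 0, 0, 0, 0, 0], [0, 0, 0, 0, 0, 0]]
  ],
  "grip": 0.17,
  "squeeze": 12
}}

```text
time_s: 6.13
ee_pos: [0.397, 0.253, 0.0381]
eef_rot: [3.141, -0.0, 1.615]
force: [-1.0, -0.2, 0.5]
grip_width: 0.0174
grip_force: 0.0
```

Emit:
{"op": "step_arm", "data": {
  "plan": [
    [[0, 0, 0, 0, 0, 0], [0, 0, 0, 0, 0, 0], [0, 0, 0, 0, 0, 0]]
  ],
  "grip": 0.08,
  "squeeze": 12
}}

```text
time_s: 6.38
ee_pos: [0.3969, 0.253, 0.0379]
eef_rot: [3.141, -0.0, 1.615]
force: [0.8, -0.5, 0.1]
grip_width: 0.0075
grip_force: 0.0
```

Emit:
{"op": "step_arm", "data": {
  "plan": [
    [[0, 0, 0, 0, 0, 0], [0, 0, 0, 0, 0, 0], [0, 0, 0, 0, 0, 0]]
  ],
  "grip": 0.0
}}

```text
time_s: 6.63
ee_pos: [0.3968, 0.2529, 0.0377]
eef_rot: [3.142, -0.0, 1.615]
force: [0.1, -0.7, 0.0]
grip_width: 0.0001
grip_force: 0.0
```

The fingers close on nothing at z = 0.038. In the picture the fingertips also sit higher than projected, so I'll try lower.

Emit:
{"op": "step_arm", "data": {
  "plan": [
    [[0, 0, 0, 0, 0, 0], [0, 0, 0, 0, 0, 0], [0, 0, 0, 0, 0, 0], [0, 0, 0, 0, 0, 0], [0, 0, 0.2, 0, 0, 0], [0, 0, 0.4, 0, 0, 0], [0, 0, 0.6, 0, 0, 0], [0, 0, 0.6, 0, 0, 0]]
  ],
  "grip": 0.35
}}

```text
time_s: 7.3
ee_pos: [0.396, 0.2525, 0.0182]
eef_rot: [-3.14, 0.001, 1.615]
force: [0.3, -0.2, -0.7]
grip_width: 0.0327
grip_force: 0.0
```

Emit:
{"op": "step_arm", "data": {
  "plan": [
    [[0, 0, 0, 0, 0, 0], [0, 0, 0, 0, 0, 0], [0, 0, 0, 0, 0, 0], [0, 0, 0, 0, 0, 0]]
  ],
  "grip": 0.08,
  "squeeze": 8
}}

```text
time_s: 7.63
ee_pos: [0.3947, 0.2528, 0.0195]
eef_rot: [-3.137, 0.001, 1.615]
force: [-15.8, 1.3, 9.7]
grip_width: 0.0156
grip_force: 8.0
```

Run:
```python
from h import *
print(proj("side",ctrl.get_obs()["ee_pos"]),proj("top",ctrl.get_obs()["ee_pos"]))
a=ctrl.camera("side")[100:150,200:250,::-1];b=ctrl.camera("top")[205:255,115:165,::-1]
cv2.imwrite("pics/s4.png",cv2.resize(np.hstack([a,b]),None,fx=8,fy=8,interpolation=cv2.INTER_NEAREST))
```

```text
[222.69735522 138.00137684] [145.51461634 236.31481764]
```

View pics/s4.png

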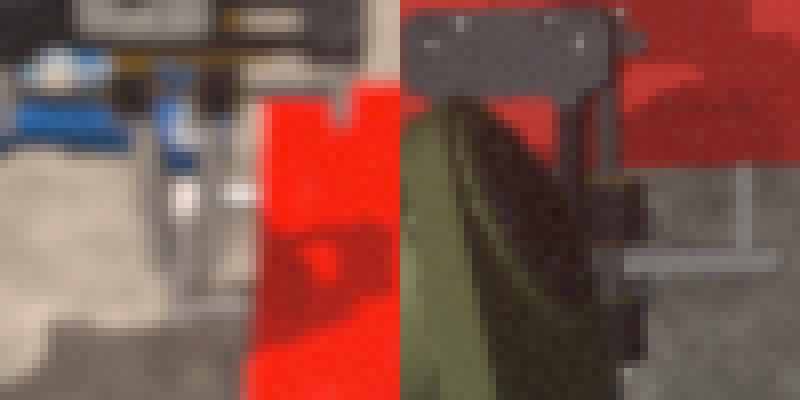

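Emit:
{"op": "step_arm", "data": {
  "plan": [
    [[0, -0.06, 0, 0, 0, 0], [0, -0.06, 0, 0, 0, 0], [0, -0.06, 0.1, 0, 0, 0], [0, -0.06, 0.2, 0, 0, 0], [0, -0.06, 0.3, 0, 0, 0], [0, -0.06, 0.3, 0, 0, 0], [0, -0.06, 0.3, 0, 0, 0]]
  ],
  "grip": 0.35
}}

```text
time_s: 8.32
ee_pos: [0.3949, 0.2527, 0.0104]
eef_rot: [-3.141, 0.0, 1.615]
force: [0.2, -0.1, -0.9]
grip_width: 0.0329
grip_force: 0.0
```

Emit:
{"op": "step_arm", "data": {
  "plan": [
    [[0, 0, 0, 0, 0, 0], [0, 0, 0, 0, 0, 0], [0, 0, 0, 0, 0, 0], [0, 0, 0, 0, 0, 0], [0, 0, 0, 0, 0, 0], [0, 0, 0, 0, 0, 0]]
  ],
  "grip": 0.05,
  "squeeze": 6
}}

```text
time_s: 8.82
ee_pos: [0.3933, 0.2527, 0.0105]
eef_rot: [-3.138, 0.001, 1.615]
force: [-11.9, 0.1, 7.3]
grip_width: 0.0124
grip_force: 6.0
```

Emit:
{"op": "step_arm", "data": {
  "plan": [
    [[0, -0.04, 0, 0, 0, 0], [0, -0.08, 0, 0, 0, 0], [0, -0.12, 0, 0, 0, 0], [0, -0.12, 0, 0, 0, 0], [0, -0.12, 0, 0, 0, 0]]
  ]
}}

```text
time_s: 9.23
ee_pos: [0.3924, 0.2528, 0.011]
eef_rot: [3.139, -0.001, 1.615]
force: [6.1, -0.3, -2.5]
grip_width: 0.0104
grip_force: 6.0
```

Emit:
{"op": "step_arm", "data": {
  "plan": [
    [[0, 0, -0.05, 0, 0, 0], [0, 0, -0.1, 0, 0, 0], [0, 0, -0.15, 0, 0, 0], [0, 0, -0.2, 0, 0, 0], [0, 0, -0.2, 0, 0, 0]]
  ]
}}

```text
time_s: 9.65
ee_pos: [0.3927, 0.2528, 0.0172]
eef_rot: [3.139, -0.001, 1.615]
force: [6.5, -1.3, -1.6]
grip_width: 0.0109
grip_force: 6.0
```

Run:
```python
from h import *
print(proj("side",ctrl.get_obs()["ee_pos"]),proj("top",ctrl.get_obs()["ee_pos"]))
a=ctrl.camera("side")[100:150,200:260,::-1]
cv2.imwrite("pics/s5.png",cv2.resize(a,None,fx=12,fy=12,interpolation=cv2.INTER_NEAREST))
```

```text
[222.19343942 138.46442064] [145.69235963 236.95728716]
```

View pics/s5.png

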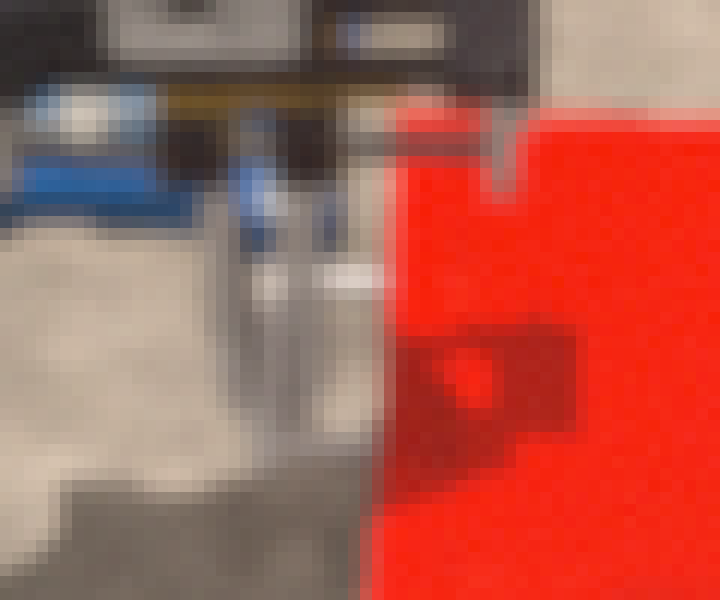

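The side crop shows both fingertips closed on the bar (222,125–137). The opening is now 10.9 mm, which is the bar's diameter. Swinging the lid along its arc.

Emit:
{"op": "step_arm", "data": {
  "plan": [
    [[0, 0.03, -0.46, 0, 0, 0], [0, 0.13, -1.1, 0, 0, 0], [0, 0.29, -1.74, 0, 0, 0], [0, 0.52, -2.36, 0, 0, 0], [0, 0.8, -2.95, 0, 0, 0], [0, 1.15, -3.51, 0, 0, 0], [0, 1.54, -4.03, 0, 0, 0], [0, 1.99, -4.51, 0, 0, 0]]
  ]
}}

```text
time_s: 10.37
ee_pos: [0.4504, 0.2552, 0.1532]
eef_rot: [-3.139, 0.0, 1.615]
force: [-11.7, -2.3, 9.3]
grip_width: 0.0129
grip_force: 6.0
```

Run:
```python
from h import *
np.set_printoptions(precision=3,suppress=True)
o=ctrl.get_obs();print(o["ee_pos"],o["force"],o["grip_width"])
for cam in("side","top"):
    im=ctrl.camera(cam);hsv=cv2.cvtColor(im,cv2.COLOR_RGB2HSV)
    r=cv2.inRange(hsv,(0,150,70),(6,255,255))|cv2.inRange(hsv,(174,150,70),(180,255,255))
    n,lab,st,ce=cv2.connectedComponentsWithStats(r);i=1+np.argmax(st[1:,4])
    ys,xs=np.nonzero(lab==i);q=cv2.approxPolyDP(cv2.convexHull(np.stack([xs,ys],1)),3,True)[:,0];print(cam,st[i],q.tolist())
    print([(d["at"],d["confidence"]) for d in ctrl.place_of("lid_handle",cam)[:2]])
    for th in (.5,.6,.7,.8,.9):
        u=np.array([np.cos(.048),np.sin(.048),0]);v=np.array([-np.sin(.048),np.cos(.048),0]);h=np.array([.591,.261,.048])
        print(th,[proj(cam,h-u*np.cos(th)*r_+np.array([0,0,1])*np.sin(th)*r_+v*s).round(0).tolist() for r_,s in((.16,-.15),(.16,.15),(0,-.15),(0,.15),(.197,-.047),(.197,.047))])
```

```text
[0.45  0.255 0.153] [-11.742  -2.255   9.33 ] 0.01289153901519309
side [ 243   86   33   68 1335] [[275, 153], [243, 127], [244, 86], [272, 110]]
[([235.0, 102.5], 0.59)]
0.5 [[236.0, 137.0], [237.0, 95.0], [275.0, 154.0], [272.0, 111.0], [227.0, 117.0], [228.0, 104.0]]
0.6 [[238.0, 134.0], [239.0, 92.0], [275.0, 154.0], [272.0, 111.0], [229.0, 113.0], [230.0, 100.0]]
0.7 [[240.0, 131.0], [241.0, 89.0], [275.0, 154.0], [272.0, 111.0], [233.0, 109.0], [233.0, 96.0]]
0.8 [[244.0, 128.0], [244.0, 86.0], [275.0, 154.0], [272.0, 111.0], [236.0, 106.0], [237.0, 93.0]]
0.9 [[247.0, 125.0], [247.0, 83.0], [275.0, 154.0], [272.0, 111.0], [240.0, 102.0], [241.0, 90.0]]
top [  79  170  113   39 2688] [[191, 170], [185, 206], [135, 208], [79, 196], [93, 172]]
[([124.4, 216.9], 0.67)]
0.5 [[189.0, 216.0], [79.0, 220.0], [192.0, 169.0], [91.0, 173.0], [150.0, 230.0], [115.0, 231.0]]
0.6 [[188.0, 213.0], [77.0, 217.0], [192.0, 169.0], [91.0, 173.0], [148.0, 226.0], [112.0, 227.0]]
0.7 [[187.0, 209.0], [74.0, 214.0], [192.0, 169.0], [91.0, 173.0], [146.0, 222.0], [110.0, 223.0]]
0.8 [[187.0, 205.0], [72.0, 209.0], [192.0, 169.0], [91.0, 173.0], [145.0, 216.0], [108.0, 218.0]]
0.9 [[186.0, 201.0], [70.0, 205.0], [192.0, 169.0], [91.0, 173.0], [143.0, 211.0], [106.0, 212.0]]
```

The lid is at θ≈0.79 and matches the hinge model, but the fingertips are really about 20 mm above the reported TCP. Continuing the arc.

Emit:
{"op": "step_arm", "data": {
  "plan": [
    [[0, 0.44, -0.35, 0, 0, 0], [0, 0.98, -0.72, 0, 0, 0], [0, 1.55, -1.04, 0, 0, 0], [0, 2.15, -1.31, 0, 0, 0], [0, 2.77, -1.52, 0, 0, 0], [0, 3.41, -1.66, 0, 0, 0], [0, 4.06, -1.74, 0, 0, 0], [0, 4.72, -1.75, 0, 0, 0]]
  ]
}}

```text
time_s: 11.23
ee_pos: [0.5936, 0.2615, 0.2053]
eef_rot: [3.14, -0.0, 1.615]
force: [-0.8, 0.1, 0.7]
grip_width: 0.0109
grip_force: 6.0
```

Emit:
{"op": "step_arm", "data": {
  "plan": [
    [[0, 0.33, 0.02, 0, 0, 0], [0, 0.65, 0.05, 0, 0, 0], [0, 0.98, 0.1, 0, 0, 0], [0, 1.3, 0.17, 0, 0, 0], [0, 1.3, 0.17, 0, 0, 0], [0, 1.3, 0.17, 0, 0, 0]]
  ]
}}

```text
time_s: 11.73
ee_pos: [0.6317, 0.2629, 0.1993]
eef_rot: [3.141, 0.0, 1.615]
force: [1.2, -2.7, 1.0]
grip_width: 0.0106
grip_force: 6.0
```

Run:
```python
from h import *
print(getattr(ctrl,"grasp_offset",None))
o=ctrl.get_obs();print(o["time_s"],o["ee_pos"],o["force"],o["grip_width"])
for cam in("side","top"):
    im=ctrl.camera(cam);hsv=cv2.cvtColor(im,cv2.COLOR_RGB2HSV)
    r=cv2.inRange(hsv,(0,150,70),(6,255,255))|cv2.inRange(hsv,(174,150,70),(180,255,255))
    n,lab,st,ce=cv2.connectedComponentsWithStats(r);i=1+np.argmax(st[1:,4])
    ys,xs=np.nonzero(lab==i);q=cv2.approxPolyDP(cv2.convexHull(np.stack([xs,ys],1)),3,True)[:,0];print(cam,st[i],q.tolist())
    for th in (1.5,1.7,1.8,1.9):
        u=np.array([np.cos(.048),np.sin(.048),0]);v=np.array([-np.sin(.048),np.cos(.048),0]);h=np.array([.591,.261,.048])
        print(th,[proj(cam,h-u*np.cos(th)*r_+np.array([0,0,1])*np.sin(th)*r_+v*s).round(0).tolist() for r_,s in((.16,-.15),(.16,.15),(0,-.15),(0,.15))])
```

```text
0.0188
11.7333 [0.63172956 0.26294368 0.19925929] [ 1.19425546 -2.73105201  0.96035897] 0.01061442810531774
side [274  81  13  71 503] [[276, 151], [274, 109], [280, 81], [286, 117]]
1.5 [[273.0, 116.0], [269.0, 75.0], [275.0, 154.0], [272.0, 111.0]]
1.7 [[282.0, 116.0], [278.0, 75.0], [275.0, 154.0], [272.0, 111.0]]
1.8 [[287.0, 117.0], [282.0, 76.0], [275.0, 154.0], [272.0, 111.0]]
1.9 [[292.0, 118.0], [286.0, 77.0], [275.0, 154.0], [272.0, 111.0]]
top [118 149  72  23 942] [[189, 169], [123, 171], [118, 154], [181, 149]]
1.5 [[183.0, 166.0], [63.0, 169.0], [192.0, 169.0], [91.0, 173.0]]
1.7 [[182.0, 153.0], [63.0, 157.0], [192.0, 169.0], [91.0, 173.0]]
1.8 [[182.0, 147.0], [64.0, 151.0], [192.0, 169.0], [91.0, 173.0]]
1.9 [[183.0, 142.0], [65.0, 145.0], [192.0, 169.0], [91.0, 173.0]]
```

Emit:
{"op": "step_arm", "data": {
  "plan": [
    [[0, 0.3, 0.08, 0, 0, 0], [0, 0.6, 0.18, 0, 0, 0], [0, 0.6, 0.18, 0, 0, 0]]
  ]
}}

```text
time_s: 12.08
ee_pos: [0.65, 0.264, 0.1938]
eef_rot: [3.141, -0.0, 1.615]
force: [1.1, -2.2, 2.7]
grip_width: 0.0107
grip_force: 6.0
```

Emit:
{"op": "step_arm", "data": {
  "plan": [
    [[0, 0, 0, 0, 0, 0], [0, 0, 0, 0, 0, 0], [0, 0, 0, 0, 0, 0], [0, 0, 0, 0, 0, 0], [0, 0, -0.5, 0, 0, 0], [0, 0, -1.3, 0, 0, 0], [0, 0, -2, 0, 0, 0], [0, 0, -2.3, 0, 0, 0]]
  ],
  "grip": 0.65
}}

```text
time_s: 12.75
ee_pos: [0.6496, 0.2644, 0.2664]
eef_rot: [3.138, -0.001, 1.615]
force: [-0.2, 0.2, 0.9]
grip_width: 0.0593
grip_force: 0.0
```

Emit:
{"op": "step_arm", "data": {
  "plan": [
    [[0, -2, 0, 0, 0, 0], [0, -4, 0, 0, 0, 0], [0, -6, 0, 0, 0, 0], [0, -8, 0, 0, 0, 0], [0, -8, 0, 0, 0, 0], [0, -8, 0, 0, 0, 0], [0, -8, 0, 0, 0, 0]]
  ]
}}

```text
time_s: 13.33
ee_pos: [0.405, 0.2533, 0.2632]
eef_rot: [-3.142, -0.0, 1.617]
force: [-0.5, -0.3, 0.6]
grip_width: 0.0616
grip_force: 0.0
```

Run:
```python
from h import *
o=ctrl.get_obs();print(o["time_s"],o["ee_pos"],o["force"])
ims={}
for cam in("side","top"):
    ims[cam]=im=ctrl.camera(cam);hsv=cv2.cvtColor(im,cv2.COLOR_RGB2HSV)
    r=cv2.inRange(hsv,(0,150,70),(6,255,255))|cv2.inRange(hsv,(174,150,70),(180,255,255))
    n,lab,st,ce=cv2.connectedComponentsWithStats(r);i=1+np.argmax(st[1:,4]);print(cam,st[i])
    for c in("cup_0","cup_1","cup_2"):
        print(c,[(np.round(d["at"],1).tolist(),round(d["confidence"],2)) for d in ctrl.place_of(c,cam)[:3]])
a=cv2.resize(ims["side"][80:165,205:305,::-1],None,fx=4,fy=4,interpolation=cv2.INTER_CUBIC);b=cv2.resize(ims["top"][160:245,80:200,::-1],None,fx=3.3,fy=4,interpolation=cv2.INTER_CUBIC)
cv2.imwrite("pics/b1.png",np.hstack([a,b])[:, :800])
```

```text
13.3333 [0.40499305 0.25334357 0.26324969] [-0.53330597 -0.25286565  0.57015197]
side [273  78  22  76 894]
cup_0 [([251.3, 144.3], 0.57), ([252.4, 153.1], 0.47), ([252.6, 137.2], 0.43)]
cup_1 [([251.3, 144.3], 0.57), ([252.4, 153.1], 0.47), ([252.6, 137.2], 0.43)]
cup_2 [([251.3, 144.3], 0.57), ([252.4, 153.1], 0.47), ([252.6, 137.2], 0.43)]
top [  66  139  125   34 3322]
cup_0 [([147.4, 203.1], 0.85), ([115.9, 201.6], 0.7), ([267.7, 195.8], 0.15)]
cup_1 [([147.4, 203.1], 0.85), ([115.9, 201.6], 0.7), ([267.7, 195.8], 0.15)]
cup_2 [([147.4, 203.1], 0.85), ([115.9, 201.6], 0.7), ([267.7, 195.8], 0.15)]
```

View pics/b1.png

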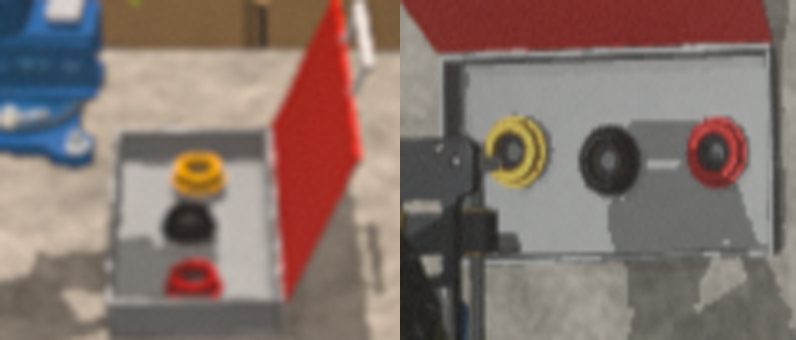

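Lid open and leaning back (side column 273–295). Three cups stand rim up: gold top (116,197), black (143,200), red (176,198). Next I measure them precisely.

```bash
cat > cup.py <<'E'
from h import *
COL={"red":[((0,120,60),(8,255,255)),((172,120,60),(180,255,255))],"gold":[((18,110,80),(34,255,255))],"black":[((0,0,0),(180,255,52))]}
def cup_hull_c(cam,c,zb):
    a=np.linspace(0,2*np.pi,48,endpoint=False); P=[]
    for r,z in((.0245,0),(.0245,.012),(.028,.012),(.028,.017),(.0235,.017),(.0235,.031)):
        P+=[proj(cam,[c[0]+r*np.cos(t),c[1]+r*np.sin(t),zb+z]) for t in a]
    h=cv2.convexHull((np.array(P)*16).astype(np.float32)); m=cv2.moments(h); return np.array([m["m10"],m["m01"]])/m["m00"]/16, m["m00"]/256
def find(cam,im,col,guess,zb=.005,R=16):
    hsv=cv2.cvtColor(im,cv2.COLOR_RGB2HSV); m=np.zeros(im.shape[:2],np.uint8)
    for lo,hi in COL[col]: m|=cv2.inRange(hsv,lo,hi)
    w=np.zeros_like(m); p=cup_hull_c(cam,guess,zb)[0]; cv2.circle(w,tuple(int(round(v)) for v in p),R,255,-1); m&=w
    n,lab,st,ce=cv2.connectedComponentsWithStats(m); i=1+np.argmax(st[1:,4])
    ys,xs=np.nonzero(lab==i); h=cv2.convexHull(np.stack([xs,ys],1).astype(np.float32))
    M=cv2.moments(h); o=np.array([M["m10"],M["m01"]])/M["m00"]
    s=least_squares(lambda q:cup_hull_c(cam,q,zb)[0]-o,guess,diff_step=1e-3)
    return s.x,o,M["m00"]+cv2.arcLength(h,True)/2,cup_hull_c(cam,s.x,zb)[1]
E
python3 - <<'E'
from cup import *
np.set_printoptions(precision=4,suppress=True)
im=ctrl.camera("top");im2=ctrl.camera("side")
for col,px in(("gold",(116.4,197.5)),("black",(143.3,200)),("red",(176,198))):
    g=at_z("top",px,.025)[:2]; print(col,g,*find("top",im,col,g,R=12),"| side",*find("side",im2,col,g,R=10))
E
python3 mv.py .51,.167,.12,0.05
```

```text
gold [0.5117 0.3425] [0.512  0.3496] [114.655  197.4534] 256.17331367731094 281.3548891064711 | side [0.5125 0.3618] [254.0118 123.0178] 101.31496292352676 145.44157726381673
black [0.5051 0.2612] [0.5045 0.2606] [143.9887 200.2798] 185.2100534439087 272.7950547421351 | side [0.5069 0.2727] [251.8088 135.354 ] 79.38170194625854 157.45220509788487
red [0.5124 0.1623] [0.5135 0.1647] [175.5363 197.743 ] 251.8677589893341 267.9231451295782 | side [0.5153 0.18  ] [253.0966 149.2822] 106.26831555366516 171.63963635649998
13.8333 [0.41005382 0.25342095 0.26253559] [-3.14089901e+00  3.00584228e-04  1.61451045e+00] [ 1.1368587  -0.64920109 -1.13405618] 0.061070432608494596 0.0
(0.51, 0.167, 0.12, 0.05) [-3.02, 3.21, 4.75, -0.0, 0.01, 14.94]
```

Emit:
{"op": "step_arm", "data": {
  "plan": [
    [[-3.11, 3.32, 3.5, 0, 0, 0], [-3.11, 3.32, 3.5, 0, 0, 0], [-3.11, 3.32, 4.75, 0, 0, 0], [-3.11, 3.32, 4.75, 0, 0, 0], [-3.11, 3.32, 4.75, 0, 0, 0], [-3.11, 3.32, 4.75, 0, 0, 0], [-3.11, 3.32, 4.75, 0, 0, 0], [-3.11, 3.32, 4.75, 0, 0, 0]]
  ],
  "grip": 0.62
}}

```text
time_s: 14.5
ee_pos: [0.5135, 0.1652, 0.1216]
eef_rot: [3.14, -0.0, 1.615]
force: [0.3, -0.0, 0.1]
grip_width: 0.058
grip_force: 0.0
```

```bash
python3 mv.py .5135,.1647,.04,1.615 .5135,.1647,.005,1.615
```

```text
14.5 [0.51345916 0.1652359  0.12159618] [ 3.14049326e+00 -3.70268651e-04  1.61500050e+00] [ 0.31497935 -0.00283858  0.11889563] 0.058047970229338476 0.0
(0.5135, 0.1647, 0.04, 1.615) [-0.02, -0.0, 2.72, 0.01, -0.0, 0.0]
(0.5135, 0.1647, 0.005, 1.615) [-0.02, -0.0, 3.89, 0.01, -0.0, 0.0]
```

Emit:
{"op": "step_arm", "data": {
  "plan": [
    [[0, 0, 1, 0, 0, 0], [0, 0, 2, 0, 0, 0], [0, 0, 2.8, 0, 0, 0], [0, 0, 3.2, 0, 0, 0], [0, 0, 3.2, 0, 0, 0], [0, 0, 3.2, 0, 0, 0]]
  ]
}}

```text
time_s: 15.0
ee_pos: [0.5138, 0.1654, 0.026]
eef_rot: [3.14, -0.0, 1.616]
force: [0.1, -0.3, 0.4]
grip_width: 0.0586
grip_force: 0.0
```

Emit:
{"op": "step_arm", "data": {
  "plan": [
    [[0, 0, 0.1, 0, 0, 0], [0, 0, 0.2, 0, 0, 0], [0, 0, 0.3, 0, 0, 0], [0, 0, 0.3, 0, 0, 0]]
  ]
}}

```text
time_s: 15.33
ee_pos: [0.5133, 0.1647, 0.0155]
eef_rot: [3.141, -0.0, 1.615]
force: [0.5, -0.2, -1.6]
grip_width: 0.0582
grip_force: 0.0
```

Emit:
{"op": "step_arm", "data": {
  "plan": [
    [[0, 0, 0.1, 0, 0, 0], [0, 0, 0.2, 0, 0, 0], [0, 0, 0.3, 0, 0, 0], [0, 0, 0.3, 0, 0, 0]]
  ]
}}

```text
time_s: 15.67
ee_pos: [0.513, 0.1646, 0.0057]
eef_rot: [-3.141, 0.0, 1.615]
force: [0.6, -0.4, -0.2]
grip_width: 0.0584
grip_force: 0.0
```

Emit:
{"op": "step_arm", "data": {
  "plan": [
    [[0, 0, 0, 0, 0, 0], [0, 0, 0, 0, 0, 0], [0, 0, 0, 0, 0, 0], [0, 0, 0, 0, 0, 0]]
  ],
  "grip": 0.4,
  "squeeze": 8
}}

```text
time_s: 16.0
ee_pos: [0.5133, 0.1647, 0.0065]
eef_rot: [3.142, -0.0, 1.615]
force: [1.3, -0.1, -1.5]
grip_width: 0.0471
grip_force: 8.0
```

Emit:
{"op": "step_arm", "data": {
  "plan": [
    [[0, 0, -0.05, 0, 0, 0], [0, 0, -0.1, 0, 0, 0], [0, 0, -0.1, 0, 0, 0], [0, 0, -0.1, 0, 0, 1.1], [0, 0, -0.1, 0, 0, 2.2], [0, 0, -0.1, 0, 0, 3.3], [0, 0, -0.1, 0, 0, 4.4], [0, 0, -0.1, 0, 0, 5.5]]
  ],
  "grip": 0.62
}}

```text
time_s: 16.67
ee_pos: [0.5133, 0.1647, 0.0096]
eef_rot: [3.141, -0.0, 1.033]
force: [0.2, 0.3, 0.5]
grip_width: 0.0583
grip_force: 0.0
```

Emit:
{"op": "step_arm", "data": {
  "plan": [
    [[0, 0, 0, 0, 0, 1.1], [0, 0, 0, 0, 0, 2.2], [0, 0, 0, 0, 0, 3.3], [0, 0, 0, 0, 0, 4.4], [0, 0, 0, 0, 0, 5.5], [0, 0, 0, 0, 0, 6.6], [0, 0, 0, 0, 0, 7.7], [0, 0, 0, 0, 0, 8.8]]
  ]
}}

```text
time_s: 17.33
ee_pos: [0.5133, 0.1647, 0.0096]
eef_rot: [-3.142, -0.0, 0.112]
force: [-1.2, 0.4, 0.2]
grip_width: 0.0586
grip_force: 0.0
```

Emit:
{"op": "step_arm", "data": {
  "plan": [
    [[0, 0, 0.1, 0, 0, 0.64], [0, 0, 0.1, 0, 0, 0.64], [0, 0, 0.1, 0, 0, 0.64], [0, 0, 0.1, 0, 0, 0.64]]
  ]
}}

```text
time_s: 17.67
ee_pos: [0.5133, 0.1647, 0.0066]
eef_rot: [-3.142, -0.0, 0.053]
force: [-0.2, -0.3, 0.6]
grip_width: 0.058
grip_force: 0.0
```

Emit:
{"op": "step_arm", "data": {
  "plan": [
    [[0, 0, 0, 0, 0, 0], [0, 0, 0, 0, 0, 0], [0, 0, 0, 0, 0, 0], [0, 0, 0, 0, 0, 0], [0, 0, 0, 0, 0, 0]]
  ],
  "grip": 0.4,
  "squeeze": 20
}}

```text
time_s: 18.08
ee_pos: [0.5133, 0.1647, 0.0066]
eef_rot: [-3.141, -0.0, 0.051]
force: [0.3, -0.0, 1.4]
grip_width: 0.0454
grip_force: 20.0
```

```bash
python3 mv.py .5135,.1647,.1,.05 .53,-.2,.15,.05
```

```text
18.0833 [0.51333791 0.16474934 0.00656234] [-3.14147061e+00 -1.86895112e-04  5.07804821e-02] [ 0.3450139  -0.03970224  1.3682086 ] 0.045423413532865796 20.000206085387617
(0.5135, 0.1647, 0.1, 0.05) [0.01, 0.0, -3.11, -0.0, -0.0, 0.01]
(0.53, -0.2, 0.15, 0.05) [-0.06, 12.17, -4.78, -0.0, -0.0, 0.01]
```

Red cup gripped and centred; the mechanical centre matches the top camera within 0.3 mm. Lifting it and refining the fixture pose from the yellow dots and plate.

Emit:
{"op": "step_arm", "data": {
  "plan": [
    [[0, 0, -0.5, 0, 0, 0], [0, 0, -1.5, 0, 0, 0], [0, 0, -2.5, 0, 0, 0], [0, 0, -3.6, 0, 0, 0], [0, 0, -4.6, 0, 0, 0], [0, 0, -4.8, 0, 0, 0], [0, 0, -4.8, 0, 0, 0]]
  ]
}}

```text
time_s: 18.67
ee_pos: [0.5141, 0.1649, 0.1523]
eef_rot: [-3.141, -0.004, 0.051]
force: [-0.1, 0.8, -2.5]
grip_width: 0.0454
grip_force: 20.0
```

```bash
cat > dots.py <<'E'
from fix import *
def dotfit(ims,v=True):
    res={}
    D={}
    for cam in ims:
        f=ims[cam].astype(float); D[cam]=cv2.GaussianBlur(np.clip(np.minimum(f[:,:,0],f[:,:,1])-f[:,:,2],0,None),(0,0),.8)
    def score(q,cams):
        s=0;c,sn=np.cos(q[2]),np.sin(q[2])
        for cam in cams:
            P=[]
            for b in bores(*q):
                for d in((-1,0),(.5,-.866),(.5,.866)):
                    P.append(proj(cam,[b[0]+.032*(c*d[0]-sn*d[1]),b[1]+.032*(sn*d[0]+c*d[1]),.04]))
            P=np.array(P,np.float32); s+=cv2.remap(D[cam],P[:,:1],P[:,1:],cv2.INTER_LINEAR).sum()
        return -s
    from scipy.optimize import minimize
    for cams in [(c,) for c in ims]+([tuple(ims)] if len(ims)>1 else []):
        best=min((minimize(score,[.5308+a,-.12+b,-.15+t],args=(cams,),method="Nelder-Mead",options=dict(initial_simplex=np.array([.5308+a,-.12+b,-.15+t])+np.array([[0,0,0],[.002,0,0],[0,.002,0],[0,0,.02]]))) for a in(-.003,0,.003) for b in(-.004,0,.004) for t in(-.02,0.02)),key=lambda r:r.fun)
        res[cams]=best.x
        if v: print("dots",cams,best.x,best.fun)
    return res
E
python3 - <<'E'
from dots import *
np.set_printoptions(precision=4,suppress=True)
o=ctrl.get_obs();print(o["ee_pos"],o["force"],o["grip_width"])
ims={c:ctrl.camera(c) for c in("top","side")}
dotfit(ims)
C=np.array([(360,53),(594,90),(582,167),(348,130)])/2.5+np.array([80,150])
P=np.array([at_z("top",p,.012)[:2] for p in C]);print("plate",P.mean(0),P)
from cup import find
for col,g in(("gold",(.512,.3496)),("black",(.5045,.2606))): print(col,find("top",ims["top"],col,np.array(g),R=12))
E
```

```text
[0.5141 0.1649 0.1523] [-0.1302  0.7625 -2.4521] 0.04542183221285163
dots ('top',) [ 0.5257 -0.1096 -0.1498] -109.6063593999689
dots ('side',) [ 0.4671 -0.0833 -0.209 ] -151.22576564715678
dots ('top', 'side') [ 0.5241 -0.1281 -0.1401] -191.11407429746475
plate [ 0.5292 -0.1214] [[ 0.5985  0.0182]
 [ 0.5562 -0.2751]
 [ 0.4597 -0.2602]
 [ 0.5023  0.0314]]Traceback (most recent call last):
  File "<stdin>", line 9, in <module>
  File "cup.py", line 12, in find
    n,lab,st,ce=cv2.connectedComponentsWithStats(m); i=1+np.argmax(st[1:,4])
                                                         ~~~~~~~~~^^^^^^^^^^
    return _wrapfunc(a, 'argmax', axis=axis, out=out, **kwds)
    return bound(*args, **kwds)
ValueError: attempt to get argmax of an empty sequence
```

```bash
sed -i 's/bores(.531,-.113,-.1)/bores(.5305,-.12,-.149)/' fix.py
python3 - <<'E'
from dots import *
np.set_printoptions(precision=4,suppress=True)
ims={c:cv2.imread(f"pics/{c}0.png")[:,:,::-1].copy() for c in("top","side")}
fixfit(ims); dotfit(ims)
for cam in ims:
    for b in bores(.5305,-.12,-.149):
        p=proj(cam,[*b,.03]).astype(int); f=ims[cam][p[1]-13:p[1]+14,p[0]-13:p[0]+14].astype(int)
        y=np.minimum(f[:,:,0],f[:,:,1])-f[:,:,2]; idx=np.argsort(y.ravel())[-7:]; print(cam,p,[(p[0]-13+i%27,p[1]-13+i//27,y.ravel()[i]) for i in idx])
E
```

```text
top [239.1856 188.2108] 138 (228, 177, 23, 23)
top [268.4921 193.0247] 133 (258, 182, 22, 23)
top [297.4117 197.9531] 137 (286, 187, 23, 23)
side [258.6582 188.0085] 190 (246, 175, 25, 28)
side [254.3237 201.3202] 250 (244, 186, 22, 30)
side [250.7714 215.7289] 254 (239, 202, 24, 28)
('top',) [ 0.5308 -0.1199 -0.1517] [ 0.1797  0.0091 -0.0583  0.0339 -0.1234 -0.0409]
('side',) [ 0.5311 -0.1139 -0.1261] [ 0.2668 -4.7662  0.4084 -0.4806 -0.6347  4.3962]
('top', 'side') [ 0.531  -0.1182 -0.1406] [-0.4467  0.2519 -0.6293 -0.046  -0.6425 -0.4398  0.5922 -3.9188  0.3424
  0.4044 -1.1295  5.3222]
dots ('top',) [ 0.5257 -0.1096 -0.15  ] -105.22712143725367
dots ('side',) [ 0.4688 -0.0767 -0.1693] -155.5377872548749
dots ('top', 'side') [ 0.5242 -0.1281 -0.1403] -186.36716071360456
top [239 188] [(np.int64(246), np.int64(185), np.int64(46)), (np.int64(238), np.int64(195), np.int64(48)), (np.int64(234), np.int64(183), np.int64(50)), (np.int64(233), np.int64(184), np.int64(62)), (np.int64(238), np.int64(196), np.int64(62)), (np.int64(234), np.int64(184), np.int64(64)), (np.int64(246), np.int64(
[... 1008 characters left out ...]
t64(196), np.int64(71))]
side [254 201] [(np.int64(259), np.int64(197), np.int64(41)), (np.int64(249), np.int64(198), np.int64(45)), (np.int64(248), np.int64(198), np.int64(48)), (np.int64(260), np.int64(196), np.int64(50)), (np.int64(249), np.int64(199), np.int64(50)), (np.int64(248), np.int64(199), np.int64(64)), (np.int64(259), np.int64(196), np.int64(71))]
side [249 220] [(np.int64(254), np.int64(214), np.int64(41)), (np.int64(254), np.int64(216), np.int64(41)), (np.int64(243), np.int64(217), np.int64(45)), (np.int64(242), np.int64(218), np.int64(47)), (np.int64(255), np.int64(215), np.int64(58)), (np.int64(243), np.int64(218), np.int64(62)), (np.int64(254), np.int64(215), np.int64(76))]
```

```bash
sed -i 's/\.032\*(/.0225*(/g; s/,\.04\]))/,.0355]))/' dots.py
python3 - <<'E'
from dots import *
np.set_printoptions(precision=4,suppress=True)
ims={c:cv2.imread(f"pics/{c}0.png")[:,:,::-1].copy() for c in("top","side")}
r=dotfit(ims)
for q in r.values(): print(np.array(bores(*q)).round(4).tolist())
print(np.array(bores(.5308,-.1199,-.1517)).round(4).tolist())
E
python3 mv.py .5172,-.209,.12,.05 .5444,-.031,.12,.05
```

```text
dots ('top',) [ 0.5301 -0.1192 -0.1425] -297.0247039197998
dots ('side',) [ 0.5318 -0.1187 -0.1495] -239.5987921098184
dots ('top', 'side') [ 0.531  -0.119  -0.1518] -520.2313472253301
[[0.5429, -0.0301], [0.5301, -0.1192], [0.5173, -0.2083]]
[[0.5452, -0.0297], [0.5318, -0.1187], [0.5184, -0.2077]]
[[0.5446, -0.03], [0.531, -0.119], [0.5174, -0.2079]]
[[0.5444, -0.0309], [0.5308, -0.1199], [0.5172, -0.2089]]
18.7667 [0.51271598 0.16454019 0.14910641] [3.14126967e+00 1.65107910e-03 5.05809428e-02] [-0.09417615 -0.34552117 -1.95725356] 0.04508605160254097 19.999822857789695
(0.5172, -0.209, 0.12, 0.05) [-0.48, 12.44, 0.98, 0.0, 0.02, 0.01]
(0.5444, -0.031, 0.12, 0.05) [0.73, 6.56, 0.97, 0.0, 0.02, 0.01]
```

Dots, blue rings and both cameras agree: bores at (0.5445,−0.0303), (0.531,−0.1193), (0.5174,−0.2083), yaw −0.151. Carrying red to bore_2.

Emit:
{"op": "step_arm", "data": {
  "plan": [
    [[0, 6, 0, 0, 0, 0], [-0.2, 10, 0, 0, 0, 0], [-0.48, 12.4, 0, 0, 0, 0], [-0.48, 12.4, 0, 0, 0, 0], [-0.48, 12.4, 0, 0, 0, 0], [-0.48, 12.4, 0, 0, 0, 0], [-0.48, 12.4, 0, 0, 0, 0], [-0.48, 12.4, 0, 0, 0, 0]]
  ]
}}

```text
time_s: 19.43
ee_pos: [0.5163, -0.1704, 0.1484]
eef_rot: [-3.14, 0.003, 0.05]
force: [1.9, -0.5, -1.4]
grip_width: 0.0456
grip_force: 20.0
```

Emit:
{"op": "step_arm", "data": {
  "plan": [
    [[0, 2, 0.5, 0, 0, 0], [0, 2, 1, 0, 0, 0], [0, 2, 1.6, 0, 0, 0], [0, 2, 1.6, 0, 0, 0]]
  ]
}}

```text
time_s: 19.77
ee_pos: [0.5178, -0.2285, 0.0967]
eef_rot: [-3.137, 0.008, 0.048]
force: [-0.4, 0.6, -2.0]
grip_width: 0.0455
grip_force: 20.0
```

```bash
python3 mv.py .5174,-.2083,.06,.05 .5174,-.2083,.045,.05
```

```text
19.7667 [ 0.5177903  -0.22848858  0.09673924] [-3.13707984  0.00773004  0.0483856 ] [-0.36158862  0.56863724 -2.02158438] 0.0454582695103728 19.999730726704
(0.5174, -0.2083, 0.06, 0.05) [0.03, -0.67, 1.23, -0.04, 0.07, -0.02]
(0.5174, -0.2083, 0.045, 0.05) [0.03, -0.67, 1.73, -0.04, 0.07, -0.02]
```

Emit:
{"op": "step_arm", "data": {
  "plan": [
    [[0.03, -0.67, 0.5, -0.04, 0.07, 0], [0.03, -0.67, 1, -0.04, 0.07, 0], [0.03, -0.67, 1.3, -0.04, 0.07, 0], [0.03, -0.67, 1.3, -0.04, 0.07, 0], [0.03, -0.67, 1.3, -0.04, 0.07, 0]]
  ]
}}

```text
time_s: 20.18
ee_pos: [0.5204, -0.2082, 0.0635]
eef_rot: [3.138, -0.007, 0.051]
force: [-0.1, 0.4, -0.9]
grip_width: 0.0453
grip_force: 20.0
```

```bash
python3 mv.py .5174,-.2083,.046,.05
python3 - <<'E'
from h import *
ims=[ctrl.camera("side")[185:240,215:290,::-1],ctrl.camera("top")[175:230,260:335,::-1]]
cv2.imwrite("pics/p1.png",cv2.resize(np.hstack(ims),None,fx=5.3,fy=5.3,interpolation=cv2.INTER_CUBIC))
E
```

```text
20.1833 [ 0.52038442 -0.20821424  0.06346385] [ 3.13778345 -0.00655657  0.05082326] [-0.11994729  0.36985125 -0.94990726] 0.045347423306503945 19.999769926071167
(0.5174, -0.2083, 0.046, 0.05) [-0.1, -0.0, 0.58, 0.04, -0.06, 0.01]
```

View pics/p1.png

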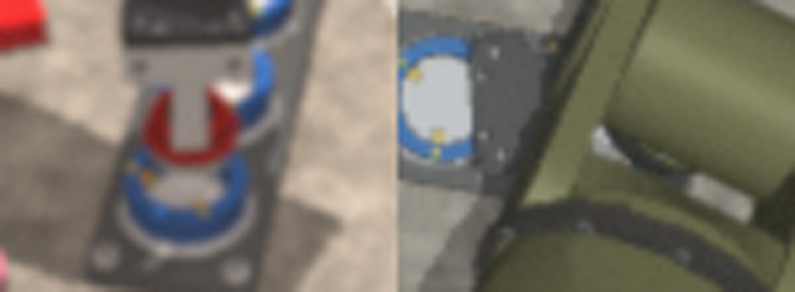

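The side crop shows the red cup hanging squarely above bore_2 at (238,222). The arm hides it from the top camera. Lowering slowly with force checks.

Emit:
{"op": "step_arm", "data": {
  "plan": [
    [[-0.1, 0, 0.3, 0.04, -0.06, 0], [-0.1, 0, 0.5, 0.04, -0.06, 0], [-0.1, 0, 0.5, 0.04, -0.06, 0], [-0.1, 0, 0.5, 0.04, -0.06, 0], [-0.1, 0, 0.5, 0.04, -0.06, 0]]
  ]
}}

```text
time_s: 20.7
ee_pos: [0.5176, -0.2087, 0.0485]
eef_rot: [3.142, -0.001, 0.05]
force: [0.1, -0.1, -0.9]
grip_width: 0.0454
grip_force: 20.0
```

```bash
python3 mv.py .5174,-.2083,.0415,.05 .5174,-.2083,.038,.05
```

```text
20.7 [ 0.51758942 -0.20868158  0.0484964 ] [ 3.14158037e+00 -1.11299955e-03  5.03671666e-02] [ 0.05279111 -0.09768953 -0.93417613] 0.045350979076430535 19.999821460805833
(0.5174, -0.2083, 0.0415, 0.05) [-0.01, -0.01, 0.23, 0.0, -0.01, 0.0]
(0.5174, -0.2083, 0.038, 0.05) [-0.01, -0.01, 0.35, 0.0, -0.01, 0.0]
```

Emit:
{"op": "step_arm", "data": {
  "plan": [
    [[-0.01, -0.01, 0.1, 0, 0, 0], [-0.01, -0.01, 0.2, 0, 0, 0], [-0.01, -0.01, 0.24, 0, 0, 0], [-0.01, -0.01, 0.24, 0, 0, 0]]
  ]
}}

```text
time_s: 21.03
ee_pos: [0.5171, -0.2082, 0.0408]
eef_rot: [-3.141, -0.001, 0.051]
force: [0.1, 0.5, -0.6]
grip_width: 0.0454
grip_force: 20.0
```

Emit:
{"op": "step_arm", "data": {
  "plan": [
    [[0, 0, 0.03, 0, 0, 0], [0, 0, 0.06, 0, 0, 0], [0, 0, 0.09, 0, 0, 0], [0, 0, 0.09, 0, 0, 0]]
  ]
}}

```text
time_s: 21.37
ee_pos: [0.5172, -0.2082, 0.0384]
eef_rot: [-3.141, -0.001, 0.051]
force: [-0.8, 1.3, -2.2]
grip_width: 0.0455
grip_force: 20.0
```

Emit:
{"op": "step_arm", "data": {
  "plan": [
    [[0, 0, 0.02, 0, 0, 0], [0, 0, 0.04, 0, 0, 0], [0, 0, 0.04, 0, 0, 0], [0, 0, 0.04, 0, 0, 0]]
  ]
}}

```text
time_s: 21.7
ee_pos: [0.5173, -0.2082, 0.0375]
eef_rot: [-3.142, -0.001, 0.051]
force: [-1.4, 2.5, 2.7]
grip_width: 0.0454
grip_force: 20.0
```

It seated at the predicted rest height with light contact. Releasing and going up.

Emit:
{"op": "step_arm", "data": {
  "plan": [
    [[0, 0, 0, 0, 0, 0], [0, 0, 0, 0, 0, 0], [0, 0, 0, 0, 0, 0], [0, 0, 0, 0, 0, 0], [0, 0, -0.4, 0, 0, 0], [0, 0, -1.4, 0, 0, 0], [0, 0, -2.6, 0, 0, 0], [0, 0, -3.5, 0, 0, 0]]
  ],
  "grip": 0.62
}}

```text
time_s: 22.37
ee_pos: [0.5174, -0.2085, 0.1457]
eef_rot: [3.141, -0.003, 0.05]
force: [0.3, -0.6, 0.5]
grip_width: 0.0581
grip_force: 0.0
```

Emit:
{"op": "step_arm", "data": {
  "plan": [
    [[0, -3, -0.3, 0, 0, -1], [0, -5, -0.3, 0, 0, -2], [0, -6, -0.3, 0, 0, -3], [0, -8, -0.3, 0, 0, -4], [0, -9, -0.3, 0, 0, -5], [0, -9, -0.3, 0, 0, -6], [0, -9, -0.3, 0, 0, -7], [0, -9, -0.3, 0, 0, -8]]
  ]
}}

```text
time_s: 23.03
ee_pos: [0.5032, 0.065, 0.1525]
eef_rot: [3.14, -0.002, 0.897]
force: [0.5, -0.7, 0.2]
grip_width: 0.0583
grip_force: 0.0
```

```bash
python3 - <<'E'
from cup import *
np.set_printoptions(precision=4,suppress=True)
o=ctrl.get_obs();print(o["ee_pos"],o["eef_rot"])
im=ctrl.camera("top");im2=ctrl.camera("side")
for col,g in(("gold",(.512,.3496)),("black",(.5045,.2606))):
    for I,c in((im,"top"),(im2,"side")):
        try: print(col,c,find(c,I,col,np.array(g),R=14 if c=="top" else 11))
        except Exception as e: print(col,c,"fail")
print([(np.round(d["at"],1).tolist(),round(d["confidence"],2)) for d in ctrl.place_of("cup_0","side")[:4]])
for d in ctrl.masks_of("cup_0","top")[:4]: print(np.round(d["at"],1),round(d["confidence"],2),d["pixels"].sum(),at_z("top",d["at"],.024))
cv2.imwrite("pics/p2.png",np.hstack([cv2.resize(im2[165:240,215:290,::-1],(400,400),interpolation=cv2.INTER_CUBIC),cv2.resize(im[160:240,85:205,::-1],(400,400),interpolation=cv2.INTER_CUBIC)]))
E
python3 mv.py .5045,.2606,.1,1.615
```

```text
[0.5032 0.065  0.1525] [ 3.1402 -0.0018  0.8973]
gold top (array([0.5118, 0.3499]), array([114.5543, 197.5101]), 257.1733137369156, 281.3982031826745)
gold side (array([0.4988, 0.3628]), array([250.6349, 122.8413]), 31.03224754333496, 145.28228587051854)
black top (array([0.5059, 0.2754]), array([139.098 , 199.7549]), 46.571091175079346, 273.69231765985023)
black side (array([0.5051, 0.2698]), array([251.3084, 135.7757]), 67.71806281805038, 157.87433643871918)
[([249.7, 218.7], 0.79), ([253.3, 128.2], 0.54), ([251.1, 135.9], 0.48)]
[143.6 203. ] 0.79 215 [0.496  0.2603 0.024 ]
[299.3 197.4] 0.78 241 [ 0.5191 -0.2159  0.024 ]
[118.2 197.1] 0.61 252 [0.513  0.3375 0.024 ]
23.2333 [0.50359322 0.06097626 0.15187608] [ 3.14034901e+00 -9.90007456e-04  8.84210365e-01] [ 0.11148473  0.00797695 -0.09042116] 0.05824944018655438 0.0
(0.5045, 0.2606, 0.1, 1.615) [5.16, -4.2, 1.73, 0.01, -0.0, -6.98]
```

View pics/p2.png

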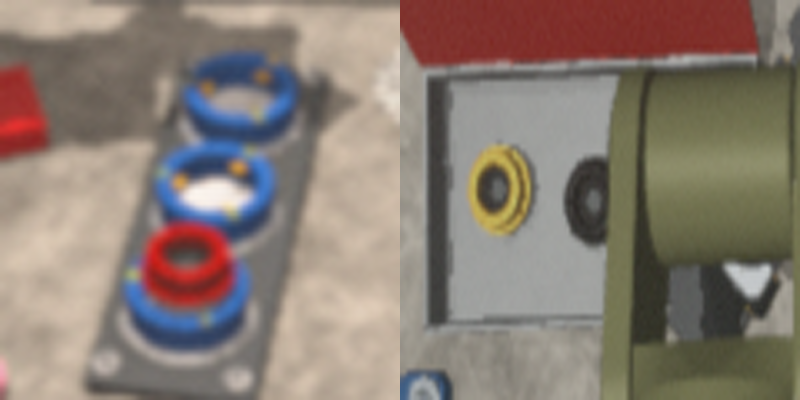

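Red sits level in bore_2 (side crop (190,265)); black and gold remain in the box. Next is black.

Emit:
{"op": "step_arm", "data": {
  "plan": [
    [[5.16, -4.2, 0, 0, 0, -7], [5.16, -4.2, 0, 0, 0, -7], [5.16, -4.2, 0, 0, 0, -7], [5.16, -4.2, 0, 0, 0, -7], [5.16, -4.2, 1, 0, 0, -7], [5.16, -4.2, 1.73, 0, 0, -7], [5.16, -4.2, 1.73, 0, 0, -7], [5.16, -4.2, 1.73, 0, 0, -7]]
  ]
}}

```text
time_s: 23.9
ee_pos: [0.5033, 0.26, 0.0992]
eef_rot: [-3.141, 0.001, 1.615]
force: [0.6, -0.2, 0.1]
grip_width: 0.0581
grip_force: 0.0
```

```bash
python3 mv.py .5048,.2605,.026,1.615
```

```text
23.9 [0.503293   0.25996164 0.09916515] [-3.14067475e+00  9.23654146e-04  1.61496967e+00] [ 0.59243881 -0.23969213  0.11728798] 0.05810971786062352 0.0
(0.5048, 0.2605, 0.026, 1.615) [0.02, 0.05, 2.44, -0.01, 0.01, -0.0]
```

Emit:
{"op": "step_arm", "data": {
  "plan": [
    [[0, 0.05, 0.8, 0, 0, 0], [0, 0.05, 1.6, 0, 0, 0], [0, 0.05, 2.2, 0, 0, 0], [0, 0.05, 2.44, 0, 0, 0], [0, 0.05, 2.44, 0, 0, 0]]
  ]
}}

```text
time_s: 24.32
ee_pos: [0.5054, 0.2598, 0.0265]
eef_rot: [3.141, 0.0, 1.616]
force: [-0.3, 0.2, 0.2]
grip_width: 0.0581
grip_force: 0.0
```

Emit:
{"op": "step_arm", "data": {
  "plan": [
    [[0, 0, 0.2, 0, 0, 0], [0, 0, 0.4, 0, 0, 0], [0, 0, 0.6, 0, 0, 0], [0, 0, 0.65, 0, 0, 0], [0, 0, 0.65, 0, 0, 0]]
  ]
}}

```text
time_s: 24.73
ee_pos: [0.5049, 0.261, 0.0065]
eef_rot: [3.141, 0.0, 1.621]
force: [0.6, -0.7, -0.4]
grip_width: 0.0583
grip_force: 0.0
```

Emit:
{"op": "step_arm", "data": {
  "plan": [
    [[0, 0, 0, 0, 0, 0], [0, 0, 0, 0, 0, 0], [0, 0, 0, 0, 0, 0], [0, 0, 0, 0, 0, 0]]
  ],
  "grip": 0.4,
  "squeeze": 8
}}

```text
time_s: 25.07
ee_pos: [0.5052, 0.2611, 0.007]
eef_rot: [3.14, -0.0, 1.621]
force: [-0.7, 0.5, 1.5]
grip_width: 0.0474
grip_force: 8.0
```

Same centring sequence: open, turn 90°, grip.

Emit:
{"op": "step_arm", "data": {
  "plan": [
    [[0, 0, -0.05, 0, 0, 0], [0, 0, -0.1, 0, 0, 0], [0, 0, -0.1, 0, 0, 0], [0, 0, -0.1, 0, 0, 1.1], [0, 0, -0.1, 0, 0, 2.2], [0, 0, -0.1, 0, 0, 3.3], [0, 0, -0.1, 0, 0, 4.4], [0, 0, -0.1, 0, 0, 5.5]]
  ],
  "grip": 0.62
}}

```text
time_s: 25.73
ee_pos: [0.505, 0.261, 0.0098]
eef_rot: [3.141, -0.001, 1.04]
force: [0.5, -0.0, 0.1]
grip_width: 0.0584
grip_force: 0.0
```

Emit:
{"op": "step_arm", "data": {
  "plan": [
    [[0, 0, 0, 0, 0, 1.1], [0, 0, 0, 0, 0, 2.2], [0, 0, 0, 0, 0, 3.3], [0, 0, 0, 0, 0, 4.4], [0, 0, 0, 0, 0, 5.5], [0, 0, 0, 0, 0, 6.6], [0, 0, 0, 0, 0, 7.7], [0, 0, 0, 0, 0, 8.8]]
  ]
}}

```text
time_s: 26.4
ee_pos: [0.505, 0.261, 0.0098]
eef_rot: [3.142, -0.001, 0.118]
force: [0.6, -1.0, 0.0]
grip_width: 0.0584
grip_force: 0.0
```

Emit:
{"op": "step_arm", "data": {
  "plan": [
    [[0, 0, 0.1, 0, 0, 0.7], [0, 0, 0.1, 0, 0, 0.7], [0, 0, 0.1, 0, 0, 0.7], [0, 0, 0.1, 0, 0, 0.7]]
  ]
}}

```text
time_s: 26.73
ee_pos: [0.505, 0.261, 0.0068]
eef_rot: [-3.142, -0.001, 0.053]
force: [0.1, 0.1, -0.2]
grip_width: 0.0586
grip_force: 0.0
```

Emit:
{"op": "step_arm", "data": {
  "plan": [
    [[0, 0, 0, 0, 0, 0], [0, 0, 0, 0, 0, 0], [0, 0, 0, 0, 0, 0], [0, 0, 0, 0, 0, 0], [0, 0, 0, 0, 0, 0]]
  ],
  "grip": 0.4,
  "squeeze": 20
}}

```text
time_s: 27.15
ee_pos: [0.5051, 0.2611, 0.0069]
eef_rot: [-3.141, -0.001, 0.051]
force: [0.0, 1.7, 0.7]
grip_width: 0.0455
grip_force: 20.0
```

Emit:
{"op": "step_arm", "data": {
  "plan": [
    [[0, 0, -0.5, 0, 0, 0], [0, 0, -1.5, 0, 0, 0], [0, 0, -2.5, 0, 0, 0], [0, 0, -3.6, 0, 0, 0], [0, 0, -4.6, 0, 0, 0], [0, 0, -4.8, 0, 0, 0], [0, 0, -4.8, 0, 0, 0]]
  ]
}}

```text
time_s: 27.73
ee_pos: [0.5056, 0.2613, 0.1526]
eef_rot: [-3.14, -0.004, 0.051]
force: [0.2, -0.0, -2.6]
grip_width: 0.0453
grip_force: 20.0
```

```bash
python3 mv.py .531,-.1193,.15,.05
```

```text
27.7333 [0.50560163 0.26128011 0.15263201] [-3.14042971 -0.00439869  0.05061937] [ 0.2034839  -0.03325772 -2.57535198] 0.04533138773242418 19.999831004824955
(0.531, -0.1193, 0.15, 0.05) [0.2, 12.71, 0.07, -0.01, -0.04, 0.01]
```

Emit:
{"op": "step_arm", "data": {
  "plan": [
    [[0.1, 6, 0, 0, 0, 0], [0.2, 10, 0, 0, 0, 0], [0.2, 10.5, 0, 0, 0, 0], [0.2, 10.5, 0, 0, 0, 0], [0.2, 10.5, 0, 0, 0, 0], [0.2, 10.5, 0, 0, 0, 0], [0.2, 10.5, 0, 0, 0, 0], [0.2, 10.5, 0, 0, 0, 0]]
  ]
}}

```text
time_s: 28.4
ee_pos: [0.5257, -0.0568, 0.1487]
eef_rot: [-3.141, 0.002, 0.049]
force: [0.3, 0.7, -1.3]
grip_width: 0.0452
grip_force: 20.0
```

Emit:
{"op": "step_arm", "data": {
  "plan": [
    [[0, 1, 0, 0, 0, 0], [0, 2.1, 0.8, 0, 0, 0], [0, 2.1, 1.8, 0, 0, 0], [0, 2.1, 2.4, 0, 0, 0], [0, 2.1, 2.4, 0, 0, 0], [0, 2.1, 2.4, 0, 0, 0]]
  ]
}}

```text
time_s: 28.9
ee_pos: [0.529, -0.1159, 0.0773]
eef_rot: [-3.14, 0.002, 0.051]
force: [0.5, -0.5, -1.4]
grip_width: 0.0455
grip_force: 20.0
```

```bash
python3 mv.py .531,-.1193,.05,.05
```

```text
28.9 [ 0.5290325  -0.11591993  0.07725025] [-3.14045604e+00  2.31606260e-03  5.05217121e-02] [ 0.51941194 -0.48551069 -1.39195217] 0.045481585811119274 19.99992803146597
(0.531, -0.1193, 0.05, 0.05) [0.06, 0.12, 0.91, -0.01, 0.02, 0.0]
```

Emit:
{"op": "step_arm", "data": {
  "plan": [
    [[0.06, 0.12, 0.4, 0, 0, 0], [0.06, 0.12, 0.85, 0, 0, 0], [0.06, 0.12, 0.91, 0, 0, 0], [0.06, 0.12, 0.91, 0, 0, 0], [0.06, 0.12, 0.91, 0, 0, 0], [0.06, 0.12, 0.91, 0, 0, 0]]
  ]
}}

```text
time_s: 29.4
ee_pos: [0.5325, -0.1197, 0.0523]
eef_rot: [3.141, -0.002, 0.051]
force: [-0.1, 0.2, -0.9]
grip_width: 0.0456
grip_force: 20.0
```

```bash
python3 mv.py .531,-.1193,.0415,.05
```

```text
29.4 [ 0.53250882 -0.11972829  0.0523281 ] [ 3.14112802e+00 -2.35260896e-03  5.07585754e-02] [-0.07978277  0.21218117 -0.88401958] 0.04564011328973437 19.999848695879336
(0.531, -0.1193, 0.0415, 0.05) [-0.05, -0.02, 0.36, 0.0, -0.02, 0.01]
```

Emit:
{"op": "step_arm", "data": {
  "plan": [
    [[-0.05, -0.02, 0.15, 0, 0, 0], [-0.05, -0.02, 0.3, 0, 0, 0], [-0.05, -0.02, 0.35, 0, 0, 0], [-0.05, -0.02, 0.35, 0, 0, 0], [-0.05, -0.02, 0.35, 0, 0, 0]]
  ]
}}

```text
time_s: 29.82
ee_pos: [0.5304, -0.1191, 0.0408]
eef_rot: [-3.141, -0.001, 0.051]
force: [0.6, -0.2, -0.8]
grip_width: 0.0456
grip_force: 20.0
```

Emit:
{"op": "step_arm", "data": {
  "plan": [
    [[0, 0, 0.04, 0, 0, 0], [0, 0, 0.08, 0, 0, 0], [0, 0, 0.1, 0, 0, 0], [0, 0, 0.1, 0, 0, 0]]
  ]
}}

```text
time_s: 30.15
ee_pos: [0.5305, -0.1192, 0.0379]
eef_rot: [-3.142, -0.001, 0.05]
force: [-0.2, -0.3, -1.3]
grip_width: 0.0452
grip_force: 20.0
```

Emit:
{"op": "step_arm", "data": {
  "plan": [
    [[0, 0, 0.02, 0, 0, 0], [0, 0, 0.04, 0, 0, 0], [0, 0, 0.04, 0, 0, 0], [0, 0, 0.04, 0, 0, 0]]
  ]
}}

```text
time_s: 30.48
ee_pos: [0.5307, -0.1192, 0.0377]
eef_rot: [3.141, -0.002, 0.051]
force: [-5.4, 1.4, 11.1]
grip_width: 0.0455
grip_force: 20.0
```

Emit:
{"op": "step_arm", "data": {
  "plan": [
    [[0, 0, 0, 0, 0, 0], [0, 0, 0, 0, 0, 0], [0, 0, 0, 0, 0, 0], [0, 0, 0, 0, 0, 0], [0, 0, -0.4, 0, 0, 0], [0, 0, -1.4, 0, 0, 0], [0, 0, -2.6, 0, 0, 0], [0, 0, -3.7, 0, 0, 0]]
  ],
  "grip": 0.62
}}

```text
time_s: 31.15
ee_pos: [0.5302, -0.1191, 0.1502]
eef_rot: [-3.142, -0.001, 0.05]
force: [0.1, -0.5, 1.1]
grip_width: 0.0582
grip_force: 0.0
```

Emit:
{"op": "step_arm", "data": {
  "plan": [
    [[0, -3, -0.1, 0, 0, -1], [0, -5, -0.1, 0, 0, -2], [0, -8, -0.1, 0, 0, -3], [0, -10, -0.1, 0, 0, -4], [0, -11, -0.1, 0, 0, -5], [0, -11, -0.1, 0, 0, -6], [0, -11, -0.1, 0, 0, -7], [0, -11, -0.1, 0, 0, -8]]
  ]
}}

```text
time_s: 31.82
ee_pos: [0.5132, 0.2128, 0.1519]
eef_rot: [3.14, -0.002, 0.894]
force: [-0.0, -0.8, -0.5]
grip_width: 0.0584
grip_force: 0.0
```

```bash
python3 mv.py .512,.3495,.1,1.615
```

```text
31.8167 [0.51317413 0.21280172 0.15186119] [ 3.14037338e+00 -1.54351407e-03  8.93877882e-01] [-0.03572659 -0.84435401 -0.46109702] 0.058356640061586536 0.0
(0.512, 0.3495, 0.1, 1.615) [3.52, -2.89, 1.73, 0.02, -0.01, -6.89]
```

Emit:
{"op": "step_arm", "data": {
  "plan": [
    [[3.52, -2.89, 0, 0, 0, -6.9], [3.52, -2.89, 0, 0, 0, -6.9], [3.52, -2.89, 0, 0, 0, -6.9], [3.52, -2.89, 0.6, 0, 0, -6.9], [3.52, -2.89, 1.73, 0, 0, -6.9], [3.52, -2.89, 1.73, 0, 0, -6.9], [3.52, -2.89, 1.73, 0, 0, -6.9], [3.52, -2.89, 1.73, 0, 0, -6.9]]
  ]
}}

```text
time_s: 32.48
ee_pos: [0.5134, 0.3472, 0.1]
eef_rot: [3.14, -0.001, 1.608]
force: [0.4, 0.7, 0.6]
grip_width: 0.0581
grip_force: 0.0
```

```bash
python3 mv.py .512,.3495,.026,1.615
```

```text
32.4833 [0.51343775 0.34721662 0.09998995] [ 3.13962809e+00 -5.34313888e-04  1.60757377e+00] [0.42735597 0.72313185 0.59793299] 0.05814889590610775 0.0
(0.512, 0.3495, 0.026, 1.615) [0.08, -0.05, 2.47, 0.02, -0.01, -0.07]
```

Emit:
{"op": "step_arm", "data": {
  "plan": [
    [[0.05, -0.05, 0.8, 0, 0, 0], [0.05, -0.05, 1.6, 0, 0, 0], [0.05, -0.05, 2.2, 0, 0, 0], [0.05, -0.05, 2.47, 0, 0, 0], [0.05, -0.05, 2.47, 0, 0, 0]]
  ]
}}

```text
time_s: 32.9
ee_pos: [0.5115, 0.3481, 0.0243]
eef_rot: [3.141, 0.0, 1.608]
force: [0.2, -0.4, -0.3]
grip_width: 0.0578
grip_force: 0.0
```

Emit:
{"op": "step_arm", "data": {
  "plan": [
    [[0, 0, 0.2, 0, 0, 0], [0, 0, 0.4, 0, 0, 0], [0, 0, 0.6, 0, 0, 0], [0, 0, 0.65, 0, 0, 0], [0, 0, 0.65, 0, 0, 0]]
  ]
}}

```text
time_s: 33.32
ee_pos: [0.5115, 0.3484, 0.005]
eef_rot: [3.141, 0.0, 1.611]
force: [0.1, 0.2, -0.3]
grip_width: 0.0587
grip_force: 0.0
```

Emit:
{"op": "step_arm", "data": {
  "plan": [
    [[0, 0, 0, 0, 0, 0], [0, 0, 0, 0, 0, 0], [0, 0, 0, 0, 0, 0], [0, 0, 0, 0, 0, 0]]
  ],
  "grip": 0.4,
  "squeeze": 8
}}

```text
time_s: 33.65
ee_pos: [0.5118, 0.3486, 0.0056]
eef_rot: [3.14, -0.0, 1.611]
force: [-0.4, 0.1, 1.1]
grip_width: 0.0466
grip_force: 8.0
```

Emit:
{"op": "step_arm", "data": {
  "plan": [
    [[0, 0, -0.05, 0, 0, 0], [0, 0, -0.1, 0, 0, 0], [0, 0, -0.1, 0, 0, 0], [0, 0, -0.1, 0, 0, 1.1], [0, 0, -0.1, 0, 0, 2.2], [0, 0, -0.1, 0, 0, 3.3], [0, 0, -0.1, 0, 0, 4.4], [0, 0, -0.1, 0, 0, 5.5]]
  ],
  "grip": 0.62
}}

```text
time_s: 34.32
ee_pos: [0.5116, 0.3485, 0.0083]
eef_rot: [3.141, -0.001, 1.029]
force: [-0.1, 0.8, 1.4]
grip_width: 0.0585
grip_force: 0.0
```

Emit:
{"op": "step_arm", "data": {
  "plan": [
    [[0, 0, 0, 0, 0, 1.1], [0, 0, 0, 0, 0, 2.2], [0, 0, 0, 0, 0, 3.3], [0, 0, 0, 0, 0, 4.4], [0, 0, 0, 0, 0, 5.5], [0, 0, 0, 0, 0, 6.6], [0, 0, 0, 0, 0, 7.7], [0, 0, 0, 0, 0, 8.8]]
  ]
}}

```text
time_s: 34.98
ee_pos: [0.5116, 0.3485, 0.0083]
eef_rot: [3.142, -0.001, 0.108]
force: [-0.5, 0.1, -0.5]
grip_width: 0.058
grip_force: 0.0
```

Emit:
{"op": "step_arm", "data": {
  "plan": [
    [[0, 0, 0.07, 0, 0, 0.6], [0, 0, 0.07, 0, 0, 0.6], [0, 0, 0.07, 0, 0, 0.6], [0, 0, 0.07, 0, 0, 0.6]]
  ]
}}

```text
time_s: 35.32
ee_pos: [0.5116, 0.3485, 0.0062]
eef_rot: [3.142, -0.001, 0.053]
force: [-0.9, 0.3, -0.5]
grip_width: 0.0584
grip_force: 0.0
```

Emit:
{"op": "step_arm", "data": {
  "plan": [
    [[0, 0, 0, 0, 0, 0], [0, 0, 0, 0, 0, 0], [0, 0, 0, 0, 0, 0], [0, 0, 0, 0, 0, 0], [0, 0, 0, 0, 0, 0]]
  ],
  "grip": 0.4,
  "squeeze": 20
}}

```text
time_s: 35.73
ee_pos: [0.5117, 0.3486, 0.0062]
eef_rot: [-3.141, -0.001, 0.051]
force: [-0.4, -0.2, 0.9]
grip_width: 0.0459
grip_force: 20.0
```

Emit:
{"op": "step_arm", "data": {
  "plan": [
    [[0, 0, -0.5, 0, 0, 0], [0, 0, -1.5, 0, 0, 0], [0, 0, -2.5, 0, 0, 0], [0, 0, -3.6, 0, 0, 0], [0, 0, -4.6, 0, 0, 0], [0, 0, -4.8, 0, 0, 0], [0, 0, -4.8, 0, 0, 0]]
  ]
}}

```text
time_s: 36.32
ee_pos: [0.5122, 0.3488, 0.1522]
eef_rot: [-3.14, -0.004, 0.051]
force: [0.3, -0.3, -1.9]
grip_width: 0.0461
grip_force: 20.0
```

```bash
python3 mv.py .5445,-.0303,.15,.05
```

```text
36.3167 [0.51218569 0.34884983 0.15223678] [-3.13991558 -0.00428663  0.05061434] [ 0.34340354 -0.25983338 -1.86263262] 0.04609393809843425 19.999779551289976
(0.5445, -0.0303, 0.15, 0.05) [0.44, 12.68, 0.06, -0.02, -0.04, 0.01]
```

Emit:
{"op": "step_arm", "data": {
  "plan": [
    [[0.2, 6, 0, 0, 0, 0], [0.44, 10, 0, 0, 0, 0], [0.44, 10.5, 0, 0, 0, 0], [0.44, 10.5, 0, 0, 0, 0], [0.44, 10.5, 0, 0, 0, 0], [0.44, 10.5, 0, 0, 0, 0], [0.44, 10.5, 0, 0, 0, 0], [0.44, 10.5, 0, 0, 0, 0]]
  ]
}}

```text
time_s: 36.98
ee_pos: [0.5397, 0.0309, 0.1482]
eef_rot: [3.141, 0.002, 0.049]
force: [0.3, -0.2, -1.6]
grip_width: 0.0462
grip_force: 20.0
```

Emit:
{"op": "step_arm", "data": {
  "plan": [
    [[0, 1, 0, 0, 0, 0], [0, 2.15, 0.8, 0, 0, 0], [0, 2.15, 1.8, 0, 0, 0], [0, 2.15, 2.4, 0, 0, 0], [0, 2.15, 2.4, 0, 0, 0], [0, 2.15, 2.4, 0, 0, 0]]
  ]
}}

```text
time_s: 37.48
ee_pos: [0.5429, -0.0298, 0.0767]
eef_rot: [-3.141, 0.002, 0.05]
force: [-0.0, 0.5, -0.4]
grip_width: 0.046
grip_force: 20.0
```

```bash
python3 mv.py .5445,-.0303,.05,.05
```

```text
37.4833 [ 0.54290918 -0.0297547   0.07668555] [-3.14097708e+00  2.48434985e-03  5.04867883e-02] [-0.04377253  0.5156048  -0.4252368 ] 0.04601289530064375 19.999841772951186
(0.5445, -0.0303, 0.05, 0.05) [0.05, 0.02, 0.89, -0.01, 0.02, 0.0]
```

Emit:
{"op": "step_arm", "data": {
  "plan": [
    [[0.03, 0.02, 0.4, 0, 0, 0], [0.03, 0.02, 0.85, 0, 0, 0], [0.03, 0.02, 0.95, 0, 0, 0], [0.03, 0.02, 0.95, 0, 0, 0], [0.03, 0.02, 0.95, 0, 0, 0], [0.03, 0.02, 0.95, 0, 0, 0]]
  ]
}}

```text
time_s: 37.98
ee_pos: [0.5454, -0.0304, 0.0505]
eef_rot: [3.141, -0.002, 0.051]
force: [0.4, 0.7, -1.0]
grip_width: 0.0463
grip_force: 20.0
```

```bash
python3 mv.py .5445,-.0303,.0415,.05
```

```text
37.9833 [ 0.54535855 -0.03037589  0.0505137 ] [ 3.14135965e+00 -2.36895030e-03  5.06741878e-02] [ 0.44992662  0.67106915 -0.98231102] 0.04629154156761464 19.999788044951856
(0.5445, -0.0303, 0.0415, 0.05) [-0.03, -0.0, 0.3, 0.0, -0.02, 0.01]
```

Emit:
{"op": "step_arm", "data": {
  "plan": [
    [[-0.03, 0, 0.15, 0, 0, 0], [-0.03, 0, 0.28, 0, 0, 0], [-0.03, 0, 0.28, 0, 0, 0], [-0.03, 0, 0.28, 0, 0, 0], [-0.03, 0, 0.28, 0, 0, 0]]
  ]
}}

```text
time_s: 38.4
ee_pos: [0.544, -0.0305, 0.0413]
eef_rot: [-3.142, -0.001, 0.05]
force: [-0.1, -0.8, -1.1]
grip_width: 0.0461
grip_force: 20.0
```

Emit:
{"op": "step_arm", "data": {
  "plan": [
    [[0, 0, 0.04, 0, 0, 0], [0, 0, 0.08, 0, 0, 0], [0, 0, 0.1, 0, 0, 0], [0, 0, 0.1, 0, 0, 0]]
  ]
}}

```text
time_s: 38.73
ee_pos: [0.5439, -0.0304, 0.0381]
eef_rot: [-3.141, -0.001, 0.051]
force: [0.1, 1.5, -1.0]
grip_width: 0.0462
grip_force: 20.0
```

Emit:
{"op": "step_arm", "data": {
  "plan": [
    [[0, 0, 0.02, 0, 0, 0], [0, 0, 0.04, 0, 0, 0], [0, 0, 0.04, 0, 0, 0], [0, 0, 0.04, 0, 0, 0]]
  ]
}}

```text
time_s: 39.07
ee_pos: [0.544, -0.0304, 0.0373]
eef_rot: [-3.141, -0.001, 0.05]
force: [-2.0, 3.2, 3.2]
grip_width: 0.046
grip_force: 20.0
```

Emit:
{"op": "step_arm", "data": {
  "plan": [
    [[0, 0, 0, 0, 0, 0], [0, 0, 0, 0, 0, 0], [0, 0, 0, 0, 0, 0], [0, 0, 0, 0, 0, 0], [0, 0, -0.4, 0, 0, 0], [0, 0, -1.4, 0, 0, 0], [0, 0, -2.6, 0, 0, 0], [0, 0, -3.7, 0, 0, 0]]
  ],
  "grip": 0.62
}}

```text
time_s: 39.73
ee_pos: [0.5437, -0.0305, 0.1506]
eef_rot: [3.141, -0.001, 0.05]
force: [-0.7, 0.4, 0.2]
grip_width: 0.0585
grip_force: 0.0
```

```bash
cat > drift.py <<'E'
from cup import *
def gold_foot(cam,im,g,zb=.003,R=9):
    hsv=cv2.cvtColor(im,cv2.COLOR_RGB2HSV); m=cv2.inRange(hsv,(12,110,80),(34,255,255))
    w=np.zeros_like(m); p=proj(cam,[*g,zb+.008]); cv2.circle(w,tuple(int(round(v)) for v in p),R+8,255,-1); m&=w
    ys,xs=np.nonzero(m); h=cv2.convexHull(np.stack([xs,ys],1).astype(np.float32)); M=cv2.moments(h); o=np.array([M["m10"],M["m01"]])/M["m00"]
    s=least_squares(lambda q:hull_cent(cam,q,r=.02,z0=zb,z1=zb+.016)-o,g,diff_step=1e-3)
    return s.x,o,len(xs),cv2.boundingRect(h)
E
python3 - <<'E'
from drift import *
np.set_printoptions(precision=4,suppress=True)
for c in("top","side"):
    im=ctrl.camera(c)
    try: print(c,gold_foot(c,im,np.array([.434,-.39])))
    except Exception as e: print(c,e)
    for q in("drift","mat"): print(q,[(np.round(d["at"],1).tolist(),round(d["confidence"],2),at_z(c,d["at"],.003)[:2].round(4).tolist()) for d in ctrl.place_of(q,c)[:5]])
    cv2.imwrite(f"pics/d_{c}.png",im[:,:,::-1])
    # mat: dark blob
    g=cv2.cvtColor(im,cv2.COLOR_RGB2HSV)[:,:,2]; m=cv2.inRange(g,0,45); p=proj(c,[.448,-.387,.003]).astype(int)
    w=np.zeros_like(m);cv2.circle(w,tuple(int(v) for v in p),27,255,-1);m&=w
    n,lab,st,ce=cv2.connectedComponentsWithStats(m);i=1+np.argmax(st[1:,4]);print("mat blob",st[i],at_z(c,(st[i][0]+st[i][2]/2-.5,st[i][1]+st[i][3]/2-.5),.003))
E
```

```text
top (array([ 0.4388, -0.3904]), array([354.2712, 223.9887]), 86, (348, 218, 13, 13))
drift [([351.1, 223.8], 0.75, [0.4391, -0.383]), ([371.0, 255.1], 0.71, [0.3419, -0.4454]), ([314.3, 238.1], 0.53, [0.3932, -0.2667]), ([384.1, 237.1], 0.47, [0.3985, -0.4874])]
mat [([348.6, 219.7], 0.98, [0.4519, -0.3751])]Traceback (most recent call last):
  File "<stdin>", line 12, in <module>
    return _wrapfunc(a, 'argmax', axis=axis, out=out, **kwds)
    return bound(*args, **kwds)
ValueError: attempt to get argmax of an empty sequence
```

Emit:
{"op": "step_arm", "data": {
  "plan": [
    [[-4.1, 9, -0.3, 0, 0, 0], [-4.1, 9, -0.3, 0, 0, 0], [-4.1, 9, -0.3, 0, 0, 0], [-4.1, 9, -0.3, 0, 0, 0], [-4.1, 9, -0.3, 0, 0, 0], [-4.1, 9, -0.3, 0, 0, 0], [-4.1, 9, -0.3, 0, 0, 0], [-4.1, 9, -0.3, 0, 0, 0]]
  ],
  "grip": 0.5
}}

```text
time_s: 40.55
ee_pos: [0.4319, -0.3108, 0.1561]
eef_rot: [-3.141, 0.0, 0.046]
force: [1.3, 0.0, -0.2]
grip_width: 0.0471
grip_force: 0.0
```

```bash
python3 - <<'E'
from drift import *
np.set_printoptions(precision=4,suppress=True)
for c in("side","top"):
    im=ctrl.camera(c)
    try: print(c,gold_foot(c,im,np.array([.438,-.39])))
    except Exception as e: print(c,e)
E
python3 mv.py .4388,-.3904,.15,.05 .4388,-.3904,.03,.05
```

```text
side (array([ 0.4402, -0.3889]), array([219.2991, 269.837 ]), 151, (211, 263, 17, 15))
top Residuals are not finite in the initial point.
40.65 [ 0.43352581 -0.30738384  0.15599988] [-3.14047445e+00  2.44483683e-04  4.74403027e-02] [ 0.30759077  0.01737752 -0.27618871] 0.04725988826309999 0.0
(0.4388, -0.3904, 0.15, 0.05) [0.04, 2.77, 0.2, -0.01, 0.0, -0.02]
(0.4388, -0.3904, 0.03, 0.05) [0.05, 2.78, 4.2, -0.01, 0.0, -0.02]drift.py:5: RuntimeWarning: invalid value encountered in divide
  ys,xs=np.nonzero(m); h=cv2.convexHull(np.stack([xs,ys],1).astype(np.float32)); M=cv2.moments(h); o=np.array([M["m10"],M["m01"]])/M["m00"]
```

Emit:
{"op": "step_arm", "data": {
  "plan": [
    [[0.06, 2.76, 0.1, 0, 0, 0], [0.06, 2.76, 0.1, 0, 0, 0], [0.06, 2.76, 0.3, 0, 0, 0], [0.06, 2.76, 0.5, 0, 0, 0], [0.06, 2.76, 0.5, 0, 0, 0], [0.06, 2.76, 0.5, 0, 0, 0]]
  ]
}}

```text
time_s: 41.15
ee_pos: [0.441, -0.3871, 0.1415]
eef_rot: [-3.14, -0.0, 0.052]
force: [0.7, -0.4, 0.3]
grip_width: 0.0473
grip_force: 0.0
```

```bash
python3 mv.py .4393,-.3898,.03,.05
```

```text
41.15 [ 0.44099613 -0.38712243  0.1414833 ] [-3.14045070e+00 -2.37453145e-04  5.21787371e-02] [ 0.66175516 -0.37926211  0.32664642] 0.04730209328250228 0.0
(0.4393, -0.3898, 0.03, 0.05) [-0.06, 0.09, 3.72, -0.01, -0.0, 0.02]
```

Emit:
{"op": "step_arm", "data": {
  "plan": [
    [[-0.04, 0.08, 0.6, 0, 0, 0], [-0.04, 0.08, 1.2, 0, 0, 0], [-0.04, 0.08, 1.8, 0, 0, 0], [-0.04, 0.08, 2.4, 0, 0, 0], [-0.04, 0.08, 3, 0, 0, 0], [-0.04, 0.08, 3.5, 0, 0, 0], [-0.04, 0.08, 3.72, 0, 0, 0], [-0.04, 0.08, 3.72, 0, 0, 0]]
  ]
}}

```text
time_s: 41.82
ee_pos: [0.4396, -0.39, 0.0295]
eef_rot: [-3.14, 0.0, 0.052]
force: [-0.5, -0.9, -0.5]
grip_width: 0.0467
grip_force: 0.0
```

Emit:
{"op": "step_arm", "data": {
  "plan": [
    [[0, 0, 0, 0, 0, 0], [0, 0, 0, 0, 0, 0], [0, 0, 0, 0, 0, 0], [0, 0, 0, 0, 0, 0], [0, 0, 0, 0, 0, 0], [0, 0, 0, 0, 0, 0], [0, 0, 0, 0, 0, 0]]
  ],
  "grip": 0.1,
  "squeeze": 50
}}

```text
time_s: 42.4
ee_pos: [0.4399, -0.3915, 0.0309]
eef_rot: [3.141, -0.002, 0.05]
force: [-0.8, 1.8, 5.7]
grip_width: 0.0195
grip_force: 50.0
```

Run:
```python
from drift import *
np.set_printoptions(precision=4,suppress=True)
o=ctrl.get_obs();print(o["ee_pos"],o["eef_rot"],o["force"],o["grip_width"])
print(gold_foot("side",ctrl.camera("side"),np.array([.438,-.39])))
```

```text
[ 0.4399 -0.3915  0.0309] [ 3.1412 -0.0016  0.0504] [-0.8411  1.8343  5.6688] 0.019499044277260062
(array([ 0.4407, -0.3925]), array([219.3766, 270.8268]), 137, (212, 264, 16, 15))
```

Drift gripped at 19.5 mm; foot underside is TCP − 0.0279. Lifting and working out the tap points.

Emit:
{"op": "step_arm", "data": {
  "plan": [
    [[0, 0, -0.5, 0, 0, 0], [0, 0, -1.5, 0, 0, 0], [0, 0, -2.5, 0, 0, 0], [0, 0, -3.5, 0, 0, 0], [0, 0, -4, 0, 0, 0], [0, 0, -4, 0, 0, 0]]
  ],
  "squeeze": 60
}}

```text
time_s: 42.95
ee_pos: [0.4404, -0.3924, 0.1537]
eef_rot: [3.138, -0.005, 0.05]
force: [0.4, 0.7, -3.3]
grip_width: 0.0192
grip_force: 60.0
```

```bash
cat > taps.py <<'E'
from mv import *
Y=-.151; c,s=np.cos(Y),np.sin(Y); B={k:b for k,b in enumerate(bores(.531,-.1193,Y))}
D=[np.array([c*a-s*b,s*a+c*b]) for a,b in((-1,0),(.5,-.866),(.5,.866))]
def pt(k,j,r=.033): return B[k]+r*D[j]
if __name__=="__main__":
    o=ctrl.get_obs(); print(o["time_s"],o["ee_pos"],o["eef_rot"],o["force"],o["grip_width"])
    A=R.from_euler("xyz",o["eef_rot"])
    for k in B: print(k,[(pt(k,j).round(4).tolist(),np.round(A.inv().apply(np.r_[pt(k,j),.100]-o["ee_pos"])/.03,2).tolist()) for j in range(3)])
    print("A->B,B->C,C->A",[np.round(A.inv().apply(np.r_[pt(0,j)-pt(0,i),0])/.03,2)[:2].tolist() for i,j in((0,1),(1,2),(2,0))])
E
python3 taps.py
python3 - <<'E'
from cup import *
im2=ctrl.camera("side")
cv2.imwrite("pics/t1.png",cv2.resize(im2[155:285,170:300,::-1],(600,600),interpolation=cv2.INTER_CUBIC))
E
```

```text
42.95 [ 0.44042669 -0.39239882  0.15368072] [ 3.13758387 -0.00451527  0.05046881] [ 0.35055444  0.73787746 -3.29446439] 0.019173774731649534
0 [([0.5119, -0.0254], [2.99, -12.11, 1.75]), ([0.5566, -0.0611], [4.41, -10.84, 1.77]), ([0.5651, -0.0046], [4.8, -12.71, 1.76])]
1 [([0.4984, -0.1143], [2.39, -9.17, 1.76]), ([0.543, -0.15], [3.81, -7.9, 1.77]), ([0.5516, -0.0935], [4.2, -9.77, 1.77])]
2 [([0.4848, -0.2033], [1.79, -6.23, 1.77]), ([0.5295, -0.239], [3.21, -4.96, 1.78]), ([0.5381, -0.1825], [3.6, -6.83, 1.78])]
A->B,B->C,C->A [[1.43, 1.26], [0.38, -1.87], [-1.81, 0.6]]
```

View pics/t1.png

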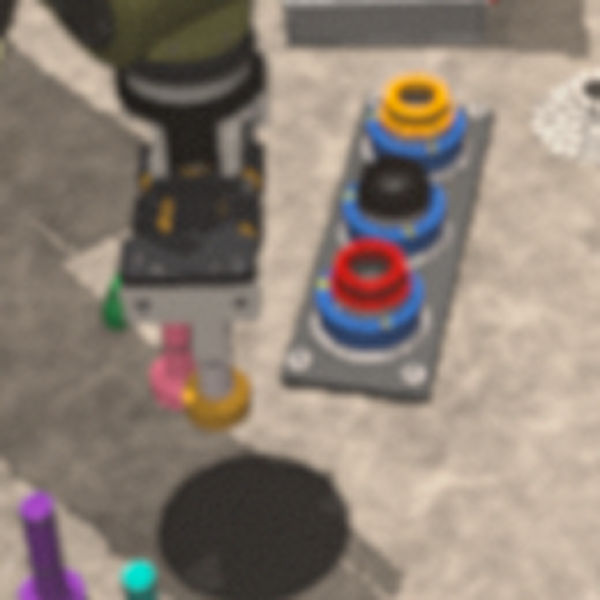

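All three cups sit level on their ribs, and the drift hangs upright with its foot at crop (215,400). Moving over the first tap point of bore_2.

Emit:
{"op": "step_arm", "data": {
  "plan": [
    [[0.9, -3.1, 0, 0, 0, 0], [1.79, -6.2, 0, 0, 0, 0], [1.79, -6.2, 0, 0, 0, 0], [1.79, -6.2, 0, 0, 0, 0], [1.79, -6.2, 0, 0, 0, 0], [1.79, -6.2, 0.5, 0, 0, 0], [1.79, -6.2, 1, 0, 0, 0], [1.79, -6.2, 1, 0, 0, 0]]
  ]
}}

```text
time_s: 43.67
ee_pos: [0.4819, -0.2015, 0.1159]
eef_rot: [-3.138, 0.005, 0.051]
force: [-1.0, 0.2, -4.0]
grip_width: 0.0194
grip_force: 60.0
```

Emit:
{"op": "step_arm", "data": {
  "plan": [
    [[0, 0, 0, 0, 0, 0], [0, 0, 0, 0, 0, 0], [0, 0, 0, 0, 0, 0]]
  ]
}}

```text
time_s: 43.92
ee_pos: [0.4839, -0.2033, 0.1207]
eef_rot: [3.141, -0.001, 0.05]
force: [0.5, -0.6, -3.1]
grip_width: 0.019
grip_force: 60.0
```

```bash
python3 taps.py | sed -n '1p;4p'
```

```text
43.9167 [ 0.48388657 -0.20332897  0.1207187 ] [ 3.14139463e+00 -1.38713603e-03  4.99034514e-02] [ 0.45163184 -0.62107285 -3.0654606 ] 0.019010251688731737
2 [([0.4848, -0.2033], [0.03, 0.0, 0.69]), ([0.5295, -0.239], [1.46, 1.26, 0.69]), ([0.5381, -0.1825], [1.84, -0.6, 0.69])]
```

Emit:
{"op": "step_arm", "data": {
  "plan": [
    [[0.03, 0, 0.4, 0, 0, 0], [0.03, 0, 0.75, 0, 0, 0], [0.03, 0, 0.83, 0, 0, 0], [0.03, 0, 0.87, 0, 0, 0], [0.03, 0, 0.9, 0, 0, 0], [0.03, 0, 0.93, 0, 0, 0], [0.03, 0, 0.95, 0, 0, 0], [0.03, 0, 0.95, 0, 0, 0]]
  ]
}}

```text
time_s: 44.58
ee_pos: [0.4842, -0.203, 0.0939]
eef_rot: [3.141, -0.0, 0.05]
force: [-13.6, 5.0, 21.5]
grip_width: 0.0189
grip_force: 60.0
```

Emit:
{"op": "step_arm", "data": {
  "plan": [
    [[0, 0, 0, 0, 0, 0], [0, 0, 0, 0, 0, 0], [0, 0, 0, 0, 0, 0]]
  ]
}}

```text
time_s: 44.83
ee_pos: [0.4843, -0.203, 0.0939]
eef_rot: [3.141, -0.0, 0.05]
force: [-12.8, 4.4, 21.9]
grip_width: 0.0193
grip_force: 60.0
```

Emit:
{"op": "step_arm", "data": {
  "plan": [
    [[0, 0, -0.1, 0, 0, 0], [0, 0, -0.35, 0, 0, 0], [0, 0, -0.35, 0, 0, 0], [0, 0, -0.35, 0, 0, 0]]
  ]
}}

```text
time_s: 45.17
ee_pos: [0.485, -0.203, 0.1028]
eef_rot: [3.141, -0.002, 0.05]
force: [-1.0, -0.3, -4.7]
grip_width: 0.0193
grip_force: 60.0
```

```bash
python3 taps.py | sed -n '1p;4p'
python3 - <<'E'
from cup import *
im2=ctrl.camera("side")
cv2.imwrite("pics/t2.png",cv2.resize(im2[190:240,220:280,::-1],(720,600),interpolation=cv2.INTER_CUBIC))
E
```

```text
45.1667 [ 0.48499123 -0.20303227  0.10277921] [ 3.14116840e+00 -1.80967472e-03  5.04241834e-02] [-1.01819139 -0.2532082  -4.67948072] 0.019311744876681435
2 [([0.4848, -0.2033], [-0.01, 0.01, 0.09]), ([0.5295, -0.239], [1.42, 1.27, 0.1]), ([0.5381, -0.1825], [1.8, -0.59, 0.1])]
```

View pics/t2.png

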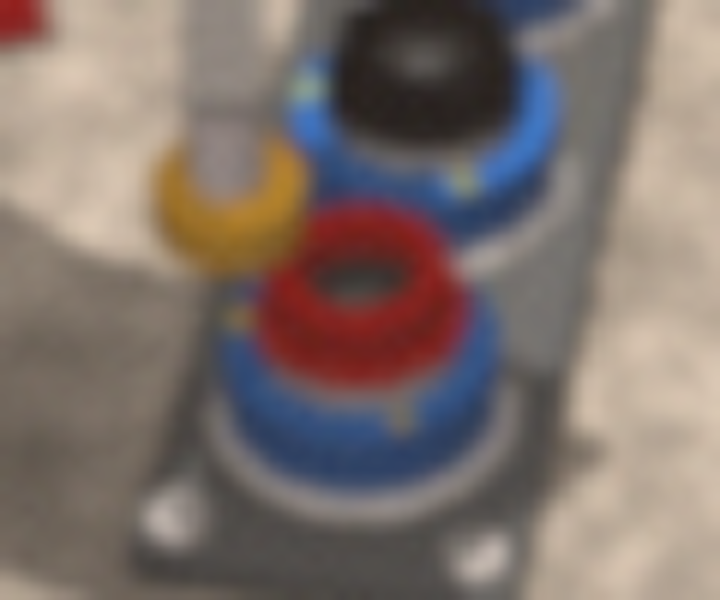

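The side crop shows the foot just over the left side of the red rim, and the cup is only slightly tilted. The sideways force means friction at the rim resists the tilt, so I'll let the drift follow the rim outward as it goes down.

Emit:
{"op": "step_arm", "data": {
  "plan": [
    [[0.03, 0, 0.18, 0, 0, 0], [0.03, 0, 0.24, 0, 0, 0], [0.01, 0, 0.28, 0, 0, 0], [-0.02, 0, 0.31, 0, 0, 0], [-0.05, -0.01, 0.34, 0, 0, 0], [-0.08, -0.02, 0.36, 0, 0, 0], [-0.08, -0.02, 0.36, 0, 0, 0]]
  ]
}}

```text
time_s: 45.8
ee_pos: [0.4833, -0.2026, 0.0925]
eef_rot: [3.141, -0.004, 0.051]
force: [1.4, 1.2, 6.0]
grip_width: 0.0193
grip_force: 60.0
```

Emit:
{"op": "step_arm", "data": {
  "plan": [
    [[-0.04, -0.01, 0.01, 0, 0, 0], [-0.04, -0.01, 0.01, 0, 0, 0], [-0.04, -0.01, 0.01, 0, 0, 0]]
  ]
}}

```text
time_s: 46.05
ee_pos: [0.4822, -0.2025, 0.0922]
eef_rot: [3.14, -0.004, 0.051]
force: [2.0, -0.6, 5.5]
grip_width: 0.0196
grip_force: 60.0
```

That works: rib A sank with low force. Next side, same way.

Emit:
{"op": "step_arm", "data": {
  "plan": [
    [[0, 0, -0.35, 0, 0, 0], [0.75, 0.63, -0.35, 0, 0, 0], [1.52, 1.27, -0.35, 0, 0, 0], [1.52, 1.27, -0.35, 0, 0, 0], [1.52, 1.27, -0.35, 0, 0, 0], [1.52, 1.27, -0.35, 0, 0, 0]]
  ]
}}

```text
time_s: 46.55
ee_pos: [0.5279, -0.2376, 0.1015]
eef_rot: [-3.141, 0.0, 0.05]
force: [-0.4, 0.1, -3.6]
grip_width: 0.0198
grip_force: 60.0
```

Emit:
{"op": "step_arm", "data": {
  "plan": [
    [[0, 0, 0.18, 0, 0, 0], [0, 0, 0.24, 0, 0, 0], [0.01, 0.02, 0.28, 0, 0, 0], [0.02, 0.05, 0.31, 0, 0, 0], [0.03, 0.08, 0.34, 0, 0, 0], [0.03, 0.1, 0.36, 0, 0, 0], [0.03, 0.1, 0.36, 0, 0, 0], [0.03, 0.1, 0.36, 0, 0, 0]]
  ]
}}

```text
time_s: 47.22
ee_pos: [0.5305, -0.2404, 0.0927]
eef_rot: [3.141, -0.004, 0.051]
force: [1.0, 3.5, 7.9]
grip_width: 0.0197
grip_force: 60.0
```

```bash
python3 taps.py | sed -n '1p;4p'
```

```text
47.2167 [ 0.53053084 -0.24036272  0.09266263] [ 3.14119408 -0.00433536  0.05061466] [1.02880047 3.54270143 7.90142545] 0.01968382767192419
2 [([0.4848, -0.2033], [-1.46, -1.31, -0.25]), ([0.5295, -0.239], [-0.03, -0.05, -0.24]), ([0.5381, -0.1825], [0.35, -1.91, -0.24])]
```

Emit:
{"op": "step_arm", "data": {
  "plan": [
    [[0, 0, -0.35, 0, 0, 0], [0.17, -0.97, -0.35, 0, 0, 0], [0.34, -1.93, -0.35, 0, 0, 0], [0.34, -1.93, -0.35, 0, 0, 0], [0.34, -1.93, -0.35, 0, 0, 0], [0.34, -1.93, -0.35, 0, 0, 0]]
  ]
}}

```text
time_s: 47.72
ee_pos: [0.5367, -0.1827, 0.1018]
eef_rot: [3.141, -0.001, 0.051]
force: [0.2, -1.5, -3.3]
grip_width: 0.0189
grip_force: 60.0
```

Emit:
{"op": "step_arm", "data": {
  "plan": [
    [[0, 0, 0.18, 0, 0, 0], [0, 0, 0.24, 0, 0, 0], [0.02, -0.02, 0.28, 0, 0, 0], [0.03, -0.04, 0.31, 0, 0, 0], [0.05, -0.06, 0.34, 0, 0, 0], [0.07, -0.08, 0.36, 0, 0, 0], [0.07, -0.08, 0.36, 0, 0, 0], [0.07, -0.08, 0.36, 0, 0, 0]]
  ]
}}

```text
time_s: 48.38
ee_pos: [0.5393, -0.1809, 0.0916]
eef_rot: [3.141, -0.003, 0.05]
force: [-0.5, 0.2, 8.9]
grip_width: 0.0194
grip_force: 60.0
```

Emit:
{"op": "step_arm", "data": {
  "plan": [
    [[0, 0, -0.35, 0, 0, 0], [-0.93, 0.33, -0.35, 0, 0, 0], [-1.86, 0.67, -0.35, 0, 0, 0], [-1.86, 0.67, -0.35, 0, 0, 0], [-1.86, 0.67, -0.35, 0, 0, 0], [-1.86, 0.67, -0.35, 0, 0, 0]]
  ]
}}

```text
time_s: 48.88
ee_pos: [0.4844, -0.2033, 0.1016]
eef_rot: [3.141, -0.002, 0.05]
force: [-0.2, 0.4, -3.2]
grip_width: 0.0193
grip_force: 60.0
```

Emit:
{"op": "step_arm", "data": {
  "plan": [
    [[0, 0, 0.25, 0, 0, 0], [0, 0, 0.32, 0, 0, 0], [-0.02, 0, 0.35, 0, 0, 0], [-0.04, -0.01, 0.38, 0, 0, 0], [-0.06, -0.01, 0.41, 0, 0, 0], [-0.08, -0.02, 0.43, 0, 0, 0], [-0.09, -0.02, 0.43, 0, 0, 0], [-0.09, -0.02, 0.43, 0, 0, 0]]
  ]
}}

```text
time_s: 49.55
ee_pos: [0.4822, -0.2026, 0.0893]
eef_rot: [3.14, -0.002, 0.051]
force: [-4.8, 0.9, 12.9]
grip_width: 0.0194
grip_force: 60.0
```

```bash
python3 taps.py | sed -n '1p;4p'
```

```text
49.55 [ 0.48218655 -0.20262484  0.08928015] [ 3.14047650e+00 -2.20906641e-03  5.10918840e-02] [-4.80514908  0.87372502 12.92206166] 0.019414121422923265
2 [([0.4848, -0.2033], [0.09, 0.03, -0.36]), ([0.5295, -0.239], [1.51, 1.29, -0.35]), ([0.5381, -0.1825], [1.9, -0.57, -0.35])]
```

Emit:
{"op": "step_arm", "data": {
  "plan": [
    [[0, 0, -0.35, 0, 0, 0], [0.75, 0.64, -0.35, 0, 0, 0], [1.51, 1.28, -0.35, 0, 0, 0], [1.51, 1.28, -0.35, 0, 0, 0], [1.51, 1.28, -0.35, 0, 0, 0], [1.51, 1.28, -0.35, 0, 0, 0]]
  ]
}}

```text
time_s: 50.05
ee_pos: [0.5283, -0.2379, 0.0982]
eef_rot: [-3.141, 0.0, 0.051]
force: [0.7, 0.1, -4.3]
grip_width: 0.0192
grip_force: 60.0
```

Emit:
{"op": "step_arm", "data": {
  "plan": [
    [[0, 0, 0.14, 0, 0, 0], [0, 0, 0.22, 0, 0, 0], [0.01, 0.02, 0.25, 0, 0, 0], [0.02, 0.05, 0.28, 0, 0, 0], [0.02, 0.07, 0.31, 0, 0, 0], [0.03, 0.09, 0.34, 0, 0, 0], [0.04, 0.11, 0.37, 0, 0, 0], [0.04, 0.11, 0.37, 0, 0, 0]]
  ]
}}

```text
time_s: 50.72
ee_pos: [0.531, -0.2416, 0.0893]
eef_rot: [3.141, -0.004, 0.051]
force: [0.6, 2.5, 8.6]
grip_width: 0.0193
grip_force: 60.0
```

Emit:
{"op": "step_arm", "data": {
  "plan": [
    [[0, 0, -0.35, 0, 0, 0], [0.17, -0.97, -0.35, 0, 0, 0], [0.34, -1.97, -0.35, 0, 0, 0], [0.34, -1.97, -0.35, 0, 0, 0], [0.34, -1.97, -0.35, 0, 0, 0], [0.34, -1.97, -0.35, 0, 0, 0]]
  ]
}}

```text
time_s: 51.22
ee_pos: [0.537, -0.1823, 0.0986]
eef_rot: [3.141, -0.001, 0.051]
force: [0.9, -0.3, -4.0]
grip_width: 0.0192
grip_force: 60.0
```

Emit:
{"op": "step_arm", "data": {
  "plan": [
    [[0, 0, 0.16, 0, 0, 0], [0, 0, 0.23, 0, 0, 0], [0.02, -0.02, 0.26, 0, 0, 0], [0.03, -0.04, 0.29, 0, 0, 0], [0.05, -0.06, 0.32, 0, 0, 0], [0.07, -0.08, 0.35, 0, 0, 0], [0.07, -0.08, 0.35, 0, 0, 0], [0.07, -0.08, 0.35, 0, 0, 0]]
  ]
}}

```text
time_s: 51.88
ee_pos: [0.5394, -0.1805, 0.0885]
eef_rot: [3.141, -0.002, 0.05]
force: [-0.6, 1.5, 6.1]
grip_width: 0.019
grip_force: 60.0
```

```bash
python3 taps.py | sed -n '1p;4p'
```

```text
51.8833 [ 0.53941354 -0.18048937  0.08850762] [ 3.14093896e+00 -2.12805691e-03  4.96518533e-02] [-0.64800866  1.46952763  6.10436758] 0.018965147342587998
2 [([0.4848, -0.2033], [-1.85, 0.67, -0.39]), ([0.5295, -0.239], [-0.43, 1.93, -0.38]), ([0.5381, -0.1825], [-0.05, 0.07, -0.38])]
```

Emit:
{"op": "step_arm", "data": {
  "plan": [
    [[0, 0, -0.35, 0, 0, 0], [-0.93, 0.33, -0.35, 0, 0, 0], [-1.86, 0.67, -0.35, 0, 0, 0], [-1.86, 0.67, -0.35, 0, 0, 0], [-1.86, 0.67, -0.35, 0, 0, 0], [-1.86, 0.67, -0.35, 0, 0, 0]]
  ]
}}

```text
time_s: 52.38
ee_pos: [0.4848, -0.2029, 0.0986]
eef_rot: [3.141, -0.002, 0.05]
force: [0.6, 0.5, -3.1]
grip_width: 0.0192
grip_force: 60.0
```

Emit:
{"op": "step_arm", "data": {
  "plan": [
    [[0, 0, 0.22, 0, 0, 0], [0, 0, 0.32, 0, 0, 0], [-0.01, 0, 0.35, 0, 0, 0], [-0.03, 0, 0.38, 0, 0, 0], [-0.05, -0.01, 0.4, 0, 0, 0], [-0.06, -0.01, 0.43, 0, 0, 0], [-0.06, -0.01, 0.44, 0, 0, 0], [-0.06, -0.01, 0.44, 0, 0, 0]]
  ]
}}

```text
time_s: 53.05
ee_pos: [0.4836, -0.2026, 0.087]
eef_rot: [3.14, -0.003, 0.051]
force: [-9.5, 2.9, 24.2]
grip_width: 0.019
grip_force: 60.0
```

Emit:
{"op": "step_arm", "data": {
  "plan": [
    [[0, 0, -0.35, 0, 0, 0], [0.75, 0.63, -0.35, 0, 0, 0], [1.49, 1.27, -0.35, 0, 0, 0], [1.49, 1.27, -0.35, 0, 0, 0], [1.49, 1.27, -0.35, 0, 0, 0], [1.49, 1.27, -0.35, 0, 0, 0]]
  ]
}}

```text
time_s: 53.55
ee_pos: [0.5288, -0.2376, 0.0948]
eef_rot: [-3.141, 0.0, 0.051]
force: [-0.5, 0.6, -4.3]
grip_width: 0.0195
grip_force: 60.0
```

Emit:
{"op": "step_arm", "data": {
  "plan": [
    [[0, 0, 0.14, 0, 0, 0], [0, 0, 0.24, 0, 0, 0], [0.01, 0.02, 0.27, 0, 0, 0], [0.02, 0.05, 0.3, 0, 0, 0], [0.02, 0.06, 0.33, 0, 0, 0], [0.03, 0.08, 0.35, 0, 0, 0], [0.03, 0.08, 0.35, 0, 0, 0], [0.03, 0.08, 0.35, 0, 0, 0]]
  ]
}}

```text
time_s: 54.22
ee_pos: [0.531, -0.24, 0.087]
eef_rot: [3.141, -0.004, 0.051]
force: [-0.8, 4.5, 13.0]
grip_width: 0.0193
grip_force: 60.0
```

```bash
python3 taps.py | sed -n '1p;4p'
```

```text
54.2167 [ 0.53097565 -0.24003933  0.08696553] [ 3.14123182 -0.00388831  0.05068904] [-0.80462844  4.52585862 12.99931227] 0.019312052982167996
2 [([0.4848, -0.2033], [-1.47, -1.3, -0.44]), ([0.5295, -0.239], [-0.05, -0.04, -0.43]), ([0.5381, -0.1825], [0.34, -1.9, -0.43])]
```

Emit:
{"op": "step_arm", "data": {
  "plan": [
    [[0, 0, -0.35, 0, 0, 0], [0.17, -0.97, -0.35, 0, 0, 0], [0.34, -1.93, -0.35, 0, 0, 0], [0.34, -1.93, -0.35, 0, 0, 0], [0.34, -1.93, -0.35, 0, 0, 0], [0.34, -1.93, -0.35, 0, 0, 0]]
  ]
}}

```text
time_s: 54.72
ee_pos: [0.5373, -0.1824, 0.0958]
eef_rot: [3.141, -0.001, 0.051]
force: [0.6, -0.0, -3.5]
grip_width: 0.0193
grip_force: 60.0
```

Emit:
{"op": "step_arm", "data": {
  "plan": [
    [[0, 0, 0.16, 0, 0, 0], [0, 0, 0.24, 0, 0, 0], [0.01, -0.01, 0.27, 0, 0, 0], [0.03, -0.03, 0.3, 0, 0, 0], [0.05, -0.05, 0.33, 0, 0, 0], [0.06, -0.07, 0.36, 0, 0, 0], [0.06, -0.07, 0.37, 0, 0, 0], [0.06, -0.07, 0.37, 0, 0, 0]]
  ]
}}

```text
time_s: 55.38
ee_pos: [0.5393, -0.1815, 0.0865]
eef_rot: [3.139, -0.002, 0.05]
force: [-8.4, -1.4, 20.3]
grip_width: 0.0193
grip_force: 60.0
```

Emit:
{"op": "step_arm", "data": {
  "plan": [
    [[0, 0, -0.35, 0, 0, 0], [-0.93, 0.33, -0.35, 0, 0, 0], [-1.85, 0.66, -0.35, 0, 0, 0], [-1.85, 0.66, -0.35, 0, 0, 0], [-1.85, 0.66, -0.35, 0, 0, 0], [-1.85, 0.66, -0.35, 0, 0, 0]]
  ]
}}

```text
time_s: 55.88
ee_pos: [0.4851, -0.2029, 0.0951]
eef_rot: [3.142, -0.002, 0.05]
force: [0.4, 1.1, -3.8]
grip_width: 0.0193
grip_force: 60.0
```

Emit:
{"op": "step_arm", "data": {
  "plan": [
    [[0, 0, 0.2, 0, 0, 0], [0, 0, 0.27, 0, 0, 0], [-0.01, 0, 0.3, 0, 0, 0], [-0.03, 0, 0.33, 0, 0, 0], [-0.06, -0.01, 0.36, 0, 0, 0], [-0.08, -0.01, 0.38, 0, 0, 0], [-0.08, -0.01, 0.39, 0, 0, 0], [-0.08, -0.01, 0.39, 0, 0, 0]]
  ]
}}

```text
time_s: 56.55
ee_pos: [0.4848, -0.2026, 0.0864]
eef_rot: [3.139, -0.007, 0.051]
force: [-4.2, 4.8, 30.8]
grip_width: 0.0194
grip_force: 60.0
```

Emit:
{"op": "step_arm", "data": {
  "plan": [
    [[0, 0, -0.35, 0, 0, 0], [0.75, 0.63, -0.35, 0, 0, 0], [1.5, 1.27, -0.35, 0, 0, 0], [1.5, 1.27, -0.35, 0, 0, 0], [1.5, 1.27, -0.35, 0, 0, 0], [1.5, 1.27, -0.35, 0, 0, 0]]
  ]
}}

```text
time_s: 57.05
ee_pos: [0.5288, -0.2376, 0.0929]
eef_rot: [-3.141, 0.0, 0.051]
force: [-1.0, 0.3, -3.5]
grip_width: 0.019
grip_force: 60.0
```

Emit:
{"op": "step_arm", "data": {
  "plan": [
    [[0, 0, 0.2, 0, 0, 0], [0, 0, 0.27, 0, 0, 0], [0, 0.01, 0.3, 0, 0, 0], [0.01, 0.03, 0.32, 0, 0, 0], [0.02, 0.05, 0.34, 0, 0, 0], [0.02, 0.05, 0.36, 0, 0, 0], [0.02, 0.05, 0.36, 0, 0, 0], [0.02, 0.05, 0.36, 0, 0, 0]]
  ]
}}

```text
time_s: 57.72
ee_pos: [0.5303, -0.2388, 0.0864]
eef_rot: [3.141, -0.004, 0.051]
force: [-9.8, 8.6, 32.1]
grip_width: 0.0193
grip_force: 60.1
```

```bash
python3 taps.py | sed -n '1p;4p'
```

```text
57.7167 [ 0.53034136 -0.23881453  0.08641899] [ 3.14147994 -0.00361243  0.0509831 ] [-9.80625707  8.62397612 32.13911018] 0.019329352940700255
2 [([0.4848, -0.2033], [-1.45, -1.26, -0.46]), ([0.5295, -0.239], [-0.03, 0.01, -0.45]), ([0.5381, -0.1825], [0.35, -1.86, -0.45])]
```

Red is home: all three sides stop hard at 0.0864 under about 30 N. Moving on to bore_1 (black).

Emit:
{"op": "step_arm", "data": {
  "plan": [
    [[0, 0, -0.6, 0, 0, 0], [0, -0.3, -0.77, 0, 0, 0], [-0.3, -1.5, -0.77, 0, 0, 0], [-0.6, -2.8, -0.77, 0, 0, 0], [-0.85, -4.2, -0.77, 0, 0, 0], [-0.85, -4.2, -0.77, 0, 0, 0], [-0.85, -4.2, -0.77, 0, 0, 0], [-0.85, -4.2, -0.77, 0, 0, 0]]
  ]
}}

```text
time_s: 58.38
ee_pos: [0.498, -0.1148, 0.1059]
eef_rot: [3.141, -0.001, 0.051]
force: [0.0, -0.2, -4.0]
grip_width: 0.0192
grip_force: 60.0
```

```bash
python3 taps.py | sed -n '1p;3p'
```

```text
58.3833 [ 0.49799197 -0.11477867  0.10592142] [ 3.14136331e+00 -1.34895709e-03  5.13646127e-02] [ 0.03614153 -0.24257357 -4.00434457] 0.01919011680685157
1 [([0.4984, -0.1143], [0.01, -0.01, 0.2]), ([0.543, -0.15], [1.44, 1.25, 0.2]), ([0.5516, -0.0935], [1.82, -0.62, 0.2])]
```

Emit:
{"op": "step_arm", "data": {
  "plan": [
    [[0.01, 0, 0.2, 0, 0, 0], [0.01, 0, 0.35, 0, 0, 0], [0, 0, 0.38, 0, 0, 0], [-0.02, 0, 0.41, 0, 0, 0], [-0.04, -0.01, 0.44, 0, 0, 0], [-0.06, -0.01, 0.47, 0, 0, 0], [-0.08, -0.02, 0.49, 0, 0, 0], [-0.08, -0.02, 0.49, 0, 0, 0]]
  ]
}}

```text
time_s: 59.05
ee_pos: [0.496, -0.1155, 0.0922]
eef_rot: [3.141, -0.002, 0.049]
force: [-5.2, 1.8, 12.9]
grip_width: 0.0191
grip_force: 60.0
```

Emit:
{"op": "step_arm", "data": {
  "plan": [
    [[0, 0, -0.33, 0, 0, 0], [0.75, 0.64, -0.33, 0, 0, 0], [1.51, 1.28, -0.33, 0, 0, 0], [1.51, 1.28, -0.33, 0, 0, 0], [1.51, 1.28, -0.33, 0, 0, 0], [1.51, 1.28, -0.33, 0, 0, 0]]
  ]
}}

```text
time_s: 59.55
ee_pos: [0.5422, -0.1508, 0.1006]
eef_rot: [-3.141, 0.0, 0.05]
force: [-0.9, -0.7, -3.1]
grip_width: 0.0192
grip_force: 60.0
```

Emit:
{"op": "step_arm", "data": {
  "plan": [
    [[0, 0, 0.14, 0, 0, 0], [0, 0, 0.21, 0, 0, 0], [0.01, 0.02, 0.24, 0, 0, 0], [0.01, 0.04, 0.27, 0, 0, 0], [0.02, 0.06, 0.3, 0, 0, 0], [0.03, 0.08, 0.33, 0, 0, 0], [0.03, 0.09, 0.33, 0, 0, 0], [0.03, 0.09, 0.33, 0, 0, 0]]
  ]
}}

```text
time_s: 60.22
ee_pos: [0.5447, -0.153, 0.0928]
eef_rot: [3.141, -0.004, 0.051]
force: [1.7, 3.1, 6.6]
grip_width: 0.0196
grip_force: 60.0
```

Emit:
{"op": "step_arm", "data": {
  "plan": [
    [[0, 0, -0.33, 0, 0, 0], [0.17, -0.97, -0.33, 0, 0, 0], [0.35, -1.95, -0.33, 0, 0, 0], [0.35, -1.95, -0.33, 0, 0, 0], [0.35, -1.95, -0.33, 0, 0, 0], [0.35, -1.95, -0.33, 0, 0, 0]]
  ]
}}

```text
time_s: 60.72
ee_pos: [0.5512, -0.0945, 0.1015]
eef_rot: [3.141, -0.001, 0.051]
force: [-0.6, -0.8, -3.4]
grip_width: 0.0191
grip_force: 60.0
```

Emit:
{"op": "step_arm", "data": {
  "plan": [
    [[0, 0, 0.14, 0, 0, 0], [0, 0, 0.21, 0, 0, 0], [0.01, -0.01, 0.24, 0, 0, 0], [0.03, -0.03, 0.27, 0, 0, 0], [0.05, -0.05, 0.3, 0, 0, 0], [0.06, -0.07, 0.33, 0, 0, 0], [0.06, -0.07, 0.33, 0, 0, 0], [0.06, -0.07, 0.33, 0, 0, 0]]
  ]
}}

```text
time_s: 61.38
ee_pos: [0.5535, -0.093, 0.0922]
eef_rot: [3.141, -0.002, 0.05]
force: [-1.0, 0.6, 4.7]
grip_width: 0.019
grip_force: 60.0
```

```bash
python3 taps.py | sed -n '1p;3p'
```

```text
61.3833 [ 0.55348383 -0.0929777   0.0921667 ] [ 3.14068208e+00 -2.42904897e-03  4.99240828e-02] [-0.97896985  0.56127965  4.73275664] 0.01900121600327912
1 [([0.4984, -0.1143], [-1.87, 0.62, -0.27]), ([0.543, -0.15], [-0.44, 1.88, -0.26]), ([0.5516, -0.0935], [-0.06, 0.02, -0.26])]
```

Emit:
{"op": "step_arm", "data": {
  "plan": [
    [[0, 0, -0.33, 0, 0, 0], [-0.93, 0.32, -0.33, 0, 0, 0], [-1.86, 0.64, -0.33, 0, 0, 0], [-1.86, 0.64, -0.33, 0, 0, 0], [-1.86, 0.64, -0.33, 0, 0, 0], [-1.86, 0.64, -0.33, 0, 0, 0]]
  ]
}}

```text
time_s: 61.88
ee_pos: [0.4987, -0.1144, 0.1017]
eef_rot: [3.141, -0.002, 0.05]
force: [-0.1, -0.5, -3.2]
grip_width: 0.0193
grip_force: 60.0
```

Emit:
{"op": "step_arm", "data": {
  "plan": [
    [[0, 0, 0.2, 0, 0, 0], [0, 0, 0.29, 0, 0, 0], [-0.01, 0, 0.32, 0, 0, 0], [-0.03, -0.01, 0.35, 0, 0, 0], [-0.05, -0.01, 0.38, 0, 0, 0], [-0.08, -0.02, 0.41, 0, 0, 0], [-0.09, -0.02, 0.41, 0, 0, 0], [-0.09, -0.02, 0.41, 0, 0, 0]]
  ]
}}

```text
time_s: 62.55
ee_pos: [0.4964, -0.1137, 0.0899]
eef_rot: [3.141, -0.003, 0.051]
force: [-3.4, 1.8, 13.0]
grip_width: 0.0192
grip_force: 60.0
```

Emit:
{"op": "step_arm", "data": {
  "plan": [
    [[0, 0, -0.33, 0, 0, 0], [0.75, 0.64, -0.33, 0, 0, 0], [1.51, 1.28, -0.33, 0, 0, 0], [1.51, 1.28, -0.33, 0, 0, 0], [1.51, 1.28, -0.33, 0, 0, 0], [1.51, 1.28, -0.33, 0, 0, 0]]
  ]
}}

```text
time_s: 63.05
ee_pos: [0.5423, -0.1494, 0.0983]
eef_rot: [-3.141, 0.0, 0.051]
force: [0.3, -0.5, -3.1]
grip_width: 0.0191
grip_force: 60.0
```

Emit:
{"op": "step_arm", "data": {
  "plan": [
    [[0, 0, 0.14, 0, 0, 0], [0, 0, 0.21, 0, 0, 0], [0.01, 0.02, 0.24, 0, 0, 0], [0.01, 0.04, 0.27, 0, 0, 0], [0.02, 0.06, 0.3, 0, 0, 0], [0.03, 0.08, 0.33, 0, 0, 0], [0.03, 0.09, 0.33, 0, 0, 0], [0.03, 0.09, 0.33, 0, 0, 0]]
  ]
}}

```text
time_s: 63.72
ee_pos: [0.5447, -0.1521, 0.0903]
eef_rot: [3.141, -0.004, 0.051]
force: [2.0, 1.9, 6.6]
grip_width: 0.0194
grip_force: 60.0
```

Emit:
{"op": "step_arm", "data": {
  "plan": [
    [[0, 0, -0.33, 0, 0, 0], [0.17, -0.97, -0.33, 0, 0, 0], [0.35, -1.95, -0.33, 0, 0, 0], [0.35, -1.95, -0.33, 0, 0, 0], [0.35, -1.95, -0.33, 0, 0, 0], [0.35, -1.95, -0.33, 0, 0, 0]]
  ]
}}

```text
time_s: 64.22
ee_pos: [0.5511, -0.0936, 0.0991]
eef_rot: [3.141, -0.001, 0.051]
force: [-0.4, 0.3, -3.8]
grip_width: 0.0189
grip_force: 60.0
```

Emit:
{"op": "step_arm", "data": {
  "plan": [
    [[0, 0, 0.14, 0, 0, 0], [0, 0, 0.21, 0, 0, 0], [0.01, -0.01, 0.24, 0, 0, 0], [0.03, -0.03, 0.27, 0, 0, 0], [0.05, -0.05, 0.3, 0, 0, 0], [0.06, -0.07, 0.33, 0, 0, 0], [0.06, -0.07, 0.33, 0, 0, 0], [0.06, -0.07, 0.33, 0, 0, 0]]
  ]
}}

```text
time_s: 64.88
ee_pos: [0.5533, -0.0921, 0.0897]
eef_rot: [3.141, -0.002, 0.05]
force: [-0.7, -0.8, 5.8]
grip_width: 0.0194
grip_force: 60.0
```

```bash
python3 taps.py | sed -n '1p;3p'
```

```text
64.8833 [ 0.55333231 -0.09206671  0.08967743] [ 3.14068896e+00 -2.05460938e-03  4.99608560e-02] [-0.70479462 -0.81460428  5.76634507] 0.019368526829793547
1 [([0.4984, -0.1143], [-1.87, 0.65, -0.35]), ([0.543, -0.15], [-0.44, 1.91, -0.34]), ([0.5516, -0.0935], [-0.06, 0.05, -0.34])]
```

Emit:
{"op": "step_arm", "data": {
  "plan": [
    [[0, 0, -0.33, 0, 0, 0], [-0.93, 0.33, -0.33, 0, 0, 0], [-1.86, 0.66, -0.33, 0, 0, 0], [-1.86, 0.66, -0.33, 0, 0, 0], [-1.86, 0.66, -0.33, 0, 0, 0], [-1.86, 0.66, -0.33, 0, 0, 0]]
  ]
}}

```text
time_s: 65.38
ee_pos: [0.4987, -0.1141, 0.0993]
eef_rot: [3.142, -0.002, 0.05]
force: [-0.0, 0.4, -4.3]
grip_width: 0.0191
grip_force: 60.0
```

Emit:
{"op": "step_arm", "data": {
  "plan": [
    [[0, 0, 0.2, 0, 0, 0], [0, 0, 0.29, 0, 0, 0], [-0.01, 0, 0.32, 0, 0, 0], [-0.03, -0.01, 0.35, 0, 0, 0], [-0.05, -0.01, 0.38, 0, 0, 0], [-0.08, -0.02, 0.4, 0, 0, 0], [-0.09, -0.02, 0.4, 0, 0, 0], [-0.09, -0.02, 0.4, 0, 0, 0]]
  ]
}}

```text
time_s: 66.05
ee_pos: [0.4966, -0.1134, 0.0878]
eef_rot: [3.141, -0.003, 0.051]
force: [-3.3, 1.3, 11.1]
grip_width: 0.0192
grip_force: 60.0
```

Emit:
{"op": "step_arm", "data": {
  "plan": [
    [[0, 0, -0.33, 0, 0, 0], [0.75, 0.64, -0.33, 0, 0, 0], [1.51, 1.28, -0.33, 0, 0, 0], [1.51, 1.28, -0.33, 0, 0, 0], [1.51, 1.28, -0.33, 0, 0, 0], [1.51, 1.28, -0.33, 0, 0, 0]]
  ]
}}

```text
time_s: 66.55
ee_pos: [0.5423, -0.1491, 0.0963]
eef_rot: [-3.141, 0.0, 0.051]
force: [-0.4, 0.4, -3.2]
grip_width: 0.0196
grip_force: 60.0
```

Emit:
{"op": "step_arm", "data": {
  "plan": [
    [[0, 0, 0.14, 0, 0, 0], [0, 0, 0.21, 0, 0, 0], [0.01, 0.02, 0.24, 0, 0, 0], [0.01, 0.04, 0.27, 0, 0, 0], [0.02, 0.06, 0.3, 0, 0, 0], [0.03, 0.08, 0.33, 0, 0, 0], [0.03, 0.09, 0.34, 0, 0, 0], [0.03, 0.09, 0.34, 0, 0, 0]]
  ]
}}

```text
time_s: 67.22
ee_pos: [0.5446, -0.1518, 0.0879]
eef_rot: [3.141, -0.004, 0.051]
force: [0.8, 3.4, 7.5]
grip_width: 0.0194
grip_force: 60.0
```

Emit:
{"op": "step_arm", "data": {
  "plan": [
    [[0, 0, -0.33, 0, 0, 0], [0.17, -0.97, -0.33, 0, 0, 0], [0.35, -1.95, -0.33, 0, 0, 0], [0.35, -1.95, -0.33, 0, 0, 0], [0.35, -1.95, -0.33, 0, 0, 0], [0.35, -1.95, -0.33, 0, 0, 0]]
  ]
}}

```text
time_s: 67.72
ee_pos: [0.5511, -0.0933, 0.0966]
eef_rot: [3.141, -0.001, 0.051]
force: [0.1, 0.4, -2.7]
grip_width: 0.0193
grip_force: 60.0
```

Emit:
{"op": "step_arm", "data": {
  "plan": [
    [[0, 0, 0.14, 0, 0, 0], [0, 0, 0.21, 0, 0, 0], [0.01, -0.01, 0.24, 0, 0, 0], [0.03, -0.03, 0.27, 0, 0, 0], [0.05, -0.05, 0.3, 0, 0, 0], [0.06, -0.07, 0.33, 0, 0, 0], [0.06, -0.07, 0.33, 0, 0, 0], [0.06, -0.07, 0.33, 0, 0, 0]]
  ]
}}

```text
time_s: 68.38
ee_pos: [0.5532, -0.0917, 0.0872]
eef_rot: [3.141, -0.002, 0.05]
force: [-1.5, -1.2, 4.8]
grip_width: 0.0193
grip_force: 60.0
```

```bash
python3 taps.py | sed -n '1p;3p'
```

```text
68.3833 [ 0.5532089  -0.09171296  0.08721646] [ 3.14083242e+00 -1.77809181e-03  4.99808430e-02] [-1.46432881 -1.17162445  4.78065941] 0.019314118000524738
1 [([0.4984, -0.1143], [-1.86, 0.66, -0.43]), ([0.543, -0.15], [-0.44, 1.92, -0.43]), ([0.5516, -0.0935], [-0.06, 0.06, -0.43])]
```

Emit:
{"op": "step_arm", "data": {
  "plan": [
    [[0, 0, -0.33, 0, 0, 0], [-0.93, 0.33, -0.33, 0, 0, 0], [-1.86, 0.66, -0.33, 0, 0, 0], [-1.86, 0.66, -0.33, 0, 0, 0], [-1.86, 0.66, -0.33, 0, 0, 0], [-1.86, 0.66, -0.33, 0, 0, 0]]
  ]
}}

```text
time_s: 68.88
ee_pos: [0.4987, -0.1137, 0.0969]
eef_rot: [3.141, -0.002, 0.05]
force: [0.1, 0.6, -3.6]
grip_width: 0.0193
grip_force: 60.0
```

Emit:
{"op": "step_arm", "data": {
  "plan": [
    [[0, 0, 0.2, 0, 0, 0], [0, 0, 0.3, 0, 0, 0], [-0.01, 0, 0.33, 0, 0, 0], [-0.03, -0.01, 0.36, 0, 0, 0], [-0.05, -0.01, 0.39, 0, 0, 0], [-0.06, -0.01, 0.42, 0, 0, 0], [-0.06, -0.01, 0.45, 0, 0, 0], [-0.06, -0.01, 0.45, 0, 0, 0]]
  ]
}}

```text
time_s: 69.55
ee_pos: [0.4985, -0.1136, 0.0865]
eef_rot: [3.14, -0.006, 0.051]
force: [-11.3, 3.0, 39.5]
grip_width: 0.0192
grip_force: 60.0
```

Emit:
{"op": "step_arm", "data": {
  "plan": [
    [[0, 0, -0.38, 0, 0, 0], [0.75, 0.64, -0.38, 0, 0, 0], [1.49, 1.27, -0.38, 0, 0, 0], [1.49, 1.27, -0.38, 0, 0, 0], [1.49, 1.27, -0.38, 0, 0, 0], [1.49, 1.27, -0.38, 0, 0, 0]]
  ]
}}

```text
time_s: 70.05
ee_pos: [0.5426, -0.1487, 0.0935]
eef_rot: [-3.141, 0.001, 0.051]
force: [-0.5, 0.7, -2.5]
grip_width: 0.0191
grip_force: 60.0
```

Emit:
{"op": "step_arm", "data": {
  "plan": [
    [[0, 0, 0.14, 0, 0, 0], [0, 0, 0.22, 0, 0, 0], [0.01, 0.02, 0.26, 0, 0, 0], [0.01, 0.04, 0.3, 0, 0, 0], [0.02, 0.05, 0.34, 0, 0, 0], [0.02, 0.06, 0.38, 0, 0, 0], [0.02, 0.06, 0.38, 0, 0, 0], [0.02, 0.06, 0.38, 0, 0, 0]]
  ]
}}

```text
time_s: 70.72
ee_pos: [0.5447, -0.1501, 0.0864]
eef_rot: [-3.141, -0.005, 0.051]
force: [-6.7, 7.3, 30.1]
grip_width: 0.0192
grip_force: 60.1
```

Emit:
{"op": "step_arm", "data": {
  "plan": [
    [[0, 0, -0.38, 0, 0, 0], [0.17, -0.97, -0.38, 0, 0, 0], [0.35, -1.92, -0.38, 0, 0, 0], [0.35, -1.92, -0.38, 0, 0, 0], [0.35, -1.92, -0.38, 0, 0, 0], [0.35, -1.92, -0.38, 0, 0, 0]]
  ]
}}

```text
time_s: 71.22
ee_pos: [0.5511, -0.093, 0.0944]
eef_rot: [3.141, -0.001, 0.051]
force: [-0.3, 0.4, -3.0]
grip_width: 0.0194
grip_force: 60.0
```

Emit:
{"op": "step_arm", "data": {
  "plan": [
    [[0, 0, 0.14, 0, 0, 0], [0, 0, 0.22, 0, 0, 0], [0.01, -0.01, 0.26, 0, 0, 0], [0.03, -0.03, 0.3, 0, 0, 0], [0.04, -0.04, 0.34, 0, 0, 0], [0.04, -0.05, 0.38, 0, 0, 0], [0.04, -0.05, 0.38, 0, 0, 0], [0.04, -0.05, 0.38, 0, 0, 0]]
  ]
}}

```text
time_s: 71.88
ee_pos: [0.5533, -0.0926, 0.0861]
eef_rot: [3.139, -0.004, 0.05]
force: [-10.2, -0.7, 28.5]
grip_width: 0.0191
grip_force: 60.0
```

```bash
python3 taps.py | sed -n '1p;3p'
```

```text
71.8833 [ 0.55334524 -0.09261023  0.08606209] [ 3.13936868 -0.00422988  0.04999418] [-10.22342123  -0.69020279  28.45807046] 0.019120944350555207
1 [([0.4984, -0.1143], [-1.86, 0.63, -0.47]), ([0.543, -0.15], [-0.44, 1.9, -0.46]), ([0.5516, -0.0935], [-0.06, 0.03, -0.46])]
```

Black is home. Now bore_0 (gold).

Emit:
{"op": "step_arm", "data": {
  "plan": [
    [[0, 0, -0.5, 0, 0, 0], [0, 0, -0.77, 0, 0, 0], [-0.3, -0.5, -0.77, 0, 0, 0], [-0.8, -1.4, -0.77, 0, 0, 0], [-1.27, -2.31, -0.77, 0, 0, 0], [-1.27, -2.31, -0.77, 0, 0, 0], [-1.27, -2.31, -0.77, 0, 0, 0], [-1.27, -2.31, -0.77, 0, 0, 0]]
  ]
}}

```text
time_s: 72.55
ee_pos: [0.5112, -0.0244, 0.1061]
eef_rot: [3.141, -0.001, 0.051]
force: [0.5, -0.3, -4.6]
grip_width: 0.0193
grip_force: 60.0
```

```bash
python3 taps.py | sed -n '1,2p'
```

```text
72.55 [ 0.51116664 -0.02442804  0.10611772] [ 3.14137285e+00 -1.46912787e-03  5.05135946e-02] [ 0.51490899 -0.33070367 -4.57495411] 0.019334879498443012
0 [([0.5119, -0.0254], [0.02, 0.03, 0.2]), ([0.5566, -0.0611], [1.45, 1.3, 0.21]), ([0.5651, -0.0046], [1.83, -0.57, 0.21])]
```

Round 1 on gold.

Emit:
{"op": "step_arm", "data": {
  "plan": [
    [[0.02, 0.03, 0.2, 0, 0, 0], [0.02, 0.03, 0.35, 0, 0, 0], [0.01, 0.03, 0.38, 0, 0, 0], [-0.01, 0.03, 0.41, 0, 0, 0], [-0.03, 0.02, 0.44, 0, 0, 0], [-0.05, 0.02, 0.47, 0, 0, 0], [-0.07, 0.01, 0.49, 0, 0, 0], [-0.07, 0.01, 0.49, 0, 0, 0]]
  ]
}}

```text
time_s: 73.22
ee_pos: [0.5094, -0.0252, 0.0922]
eef_rot: [3.141, -0.003, 0.05]
force: [-4.3, -1.1, 11.8]
grip_width: 0.0192
grip_force: 60.0
```

Emit:
{"op": "step_arm", "data": {
  "plan": [
    [[0, 0, -0.33, 0, 0, 0], [0.75, 0.64, -0.33, 0, 0, 0], [1.51, 1.28, -0.33, 0, 0, 0], [1.51, 1.28, -0.33, 0, 0, 0], [1.51, 1.28, -0.33, 0, 0, 0], [1.51, 1.28, -0.33, 0, 0, 0]]
  ]
}}

```text
time_s: 73.72
ee_pos: [0.5554, -0.0606, 0.1008]
eef_rot: [-3.141, 0.0, 0.05]
force: [-0.3, 1.0, -4.0]
grip_width: 0.0194
grip_force: 60.0
```

Emit:
{"op": "step_arm", "data": {
  "plan": [
    [[0, 0, 0.14, 0, 0, 0], [0, 0, 0.21, 0, 0, 0], [0.01, 0.02, 0.24, 0, 0, 0], [0.01, 0.04, 0.27, 0, 0, 0], [0.02, 0.06, 0.3, 0, 0, 0], [0.03, 0.08, 0.33, 0, 0, 0], [0.03, 0.09, 0.33, 0, 0, 0], [0.03, 0.09, 0.33, 0, 0, 0]]
  ]
}}

```text
time_s: 74.38
ee_pos: [0.558, -0.0625, 0.0929]
eef_rot: [-3.141, -0.004, 0.051]
force: [2.0, 4.0, 8.6]
grip_width: 0.0195
grip_force: 60.0
```

Emit:
{"op": "step_arm", "data": {
  "plan": [
    [[0, 0, -0.33, 0, 0, 0], [0.17, -0.97, -0.33, 0, 0, 0], [0.35, -1.95, -0.33, 0, 0, 0], [0.35, -1.95, -0.33, 0, 0, 0], [0.35, -1.95, -0.33, 0, 0, 0], [0.35, -1.95, -0.33, 0, 0, 0]]
  ]
}}

```text
time_s: 74.88
ee_pos: [0.5642, -0.0044, 0.1013]
eef_rot: [3.141, -0.0, 0.051]
force: [-0.6, 0.6, -3.8]
grip_width: 0.0194
grip_force: 60.0
```

Emit:
{"op": "step_arm", "data": {
  "plan": [
    [[0, 0, 0.14, 0, 0, 0], [0, 0, 0.21, 0, 0, 0], [0.01, -0.01, 0.24, 0, 0, 0], [0.03, -0.03, 0.27, 0, 0, 0], [0.05, -0.05, 0.3, 0, 0, 0], [0.06, -0.07, 0.33, 0, 0, 0], [0.06, -0.07, 0.33, 0, 0, 0], [0.06, -0.07, 0.33, 0, 0, 0]]
  ]
}}

```text
time_s: 75.55
ee_pos: [0.5667, -0.0027, 0.0922]
eef_rot: [3.141, -0.002, 0.05]
force: [-0.5, -1.7, 4.9]
grip_width: 0.019
grip_force: 60.0
```

```bash
python3 taps.py | sed -n '1,2p'
```

```text
75.55 [ 0.56672871 -0.00270452  0.09218129] [ 3.14069866e+00 -2.44344290e-03  5.01174032e-02] [-0.5339859  -1.71827155  4.88980457] 0.019036332281663803
0 [([0.5119, -0.0254], [-1.86, 0.66, -0.26]), ([0.5566, -0.0611], [-0.44, 1.93, -0.26]), ([0.5651, -0.0046], [-0.06, 0.06, -0.26])]
```

Rounds 2 and 3, the same as for black.

Emit:
{"op": "step_arm", "data": {
  "plan": [
    [[0, 0, -0.33, 0, 0, 0], [-0.93, 0.33, -0.33, 0, 0, 0], [-1.86, 0.66, -0.33, 0, 0, 0], [-1.86, 0.66, -0.33, 0, 0, 0], [-1.86, 0.66, -0.33, 0, 0, 0], [-1.86, 0.66, -0.33, 0, 0, 0]]
  ]
}}

```text
time_s: 76.05
ee_pos: [0.5119, -0.0246, 0.1017]
eef_rot: [-3.142, -0.002, 0.05]
force: [0.2, -0.0, -3.0]
grip_width: 0.0192
grip_force: 60.0
```

Emit:
{"op": "step_arm", "data": {
  "plan": [
    [[0, 0, 0.2, 0, 0, 0], [0, 0, 0.29, 0, 0, 0], [-0.01, 0, 0.32, 0, 0, 0], [-0.03, -0.01, 0.35, 0, 0, 0], [-0.05, -0.01, 0.38, 0, 0, 0], [-0.08, -0.02, 0.41, 0, 0, 0], [-0.09, -0.02, 0.41, 0, 0, 0], [-0.09, -0.02, 0.41, 0, 0, 0]]
  ]
}}

```text
time_s: 76.72
ee_pos: [0.5096, -0.024, 0.0899]
eef_rot: [3.141, -0.003, 0.051]
force: [-3.7, 0.3, 12.3]
grip_width: 0.0195
grip_force: 60.0
```

Emit:
{"op": "step_arm", "data": {
  "plan": [
    [[0, 0, -0.33, 0, 0, 0], [0.75, 0.64, -0.33, 0, 0, 0], [1.51, 1.28, -0.33, 0, 0, 0], [1.51, 1.28, -0.33, 0, 0, 0], [1.51, 1.28, -0.33, 0, 0, 0], [1.51, 1.28, -0.33, 0, 0, 0]]
  ]
}}

```text
time_s: 77.22
ee_pos: [0.5555, -0.0599, 0.0984]
eef_rot: [-3.141, 0.0, 0.051]
force: [-0.1, 0.9, -3.6]
grip_width: 0.0194
grip_force: 60.0
```

Emit:
{"op": "step_arm", "data": {
  "plan": [
    [[0, 0, 0.14, 0, 0, 0], [0, 0, 0.21, 0, 0, 0], [0.01, 0.02, 0.24, 0, 0, 0], [0.01, 0.04, 0.27, 0, 0, 0], [0.02, 0.06, 0.3, 0, 0, 0], [0.03, 0.08, 0.33, 0, 0, 0], [0.03, 0.09, 0.33, 0, 0, 0], [0.03, 0.09, 0.33, 0, 0, 0]]
  ]
}}

```text
time_s: 77.88
ee_pos: [0.5581, -0.0624, 0.0906]
eef_rot: [3.141, -0.005, 0.051]
force: [1.7, 1.1, 7.6]
grip_width: 0.0192
grip_force: 60.0
```

Emit:
{"op": "step_arm", "data": {
  "plan": [
    [[0, 0, -0.33, 0, 0, 0], [0.17, -0.97, -0.33, 0, 0, 0], [0.35, -1.95, -0.33, 0, 0, 0], [0.35, -1.95, -0.33, 0, 0, 0], [0.35, -1.95, -0.33, 0, 0, 0], [0.35, -1.95, -0.33, 0, 0, 0]]
  ]
}}

```text
time_s: 78.38
ee_pos: [0.5642, -0.0039, 0.099]
eef_rot: [3.141, -0.001, 0.051]
force: [-0.1, -0.4, -4.3]
grip_width: 0.0193
grip_force: 60.0
```

Emit:
{"op": "step_arm", "data": {
  "plan": [
    [[0, 0, 0.14, 0, 0, 0], [0, 0, 0.21, 0, 0, 0], [0.01, -0.01, 0.24, 0, 0, 0], [0.03, -0.03, 0.27, 0, 0, 0], [0.05, -0.05, 0.3, 0, 0, 0], [0.06, -0.07, 0.33, 0, 0, 0], [0.06, -0.07, 0.33, 0, 0, 0], [0.06, -0.07, 0.33, 0, 0, 0]]
  ]
}}

```text
time_s: 79.05
ee_pos: [0.5667, -0.0025, 0.0898]
eef_rot: [3.141, -0.002, 0.05]
force: [-0.3, -2.2, 5.7]
grip_width: 0.0195
grip_force: 60.0
```

```bash
python3 taps.py | sed -n '1,2p'
```

```text
79.05 [ 0.56672412 -0.00248969  0.0897837 ] [ 3.14068127e+00 -2.48050770e-03  5.00333880e-02] [-0.29711164 -2.23572467  5.73439673] 0.019544227269221025
0 [([0.5119, -0.0254], [-1.86, 0.67, -0.34]), ([0.5566, -0.0611], [-0.44, 1.93, -0.34]), ([0.5651, -0.0046], [-0.06, 0.07, -0.34])]
```

Emit:
{"op": "step_arm", "data": {
  "plan": [
    [[0, 0, -0.33, 0, 0, 0], [-0.93, 0.33, -0.33, 0, 0, 0], [-1.86, 0.67, -0.33, 0, 0, 0], [-1.86, 0.67, -0.33, 0, 0, 0], [-1.86, 0.67, -0.33, 0, 0, 0], [-1.86, 0.67, -0.33, 0, 0, 0]]
  ]
}}

```text
time_s: 79.55
ee_pos: [0.512, -0.0246, 0.0994]
eef_rot: [-3.142, -0.002, 0.05]
force: [-0.9, -0.4, -2.6]
grip_width: 0.0191
grip_force: 60.0
```

Emit:
{"op": "step_arm", "data": {
  "plan": [
    [[0, 0, 0.2, 0, 0, 0], [0, 0, 0.29, 0, 0, 0], [-0.01, 0, 0.32, 0, 0, 0], [-0.03, -0.01, 0.35, 0, 0, 0], [-0.05, -0.01, 0.38, 0, 0, 0], [-0.08, -0.02, 0.4, 0, 0, 0], [-0.09, -0.02, 0.4, 0, 0, 0], [-0.09, -0.02, 0.4, 0, 0, 0]]
  ]
}}

```text
time_s: 80.22
ee_pos: [0.5098, -0.0241, 0.0878]
eef_rot: [3.141, -0.003, 0.051]
force: [-3.4, -0.6, 11.1]
grip_width: 0.0194
grip_force: 60.0
```

Emit:
{"op": "step_arm", "data": {
  "plan": [
    [[0, 0, -0.33, 0, 0, 0], [0.75, 0.64, -0.33, 0, 0, 0], [1.51, 1.28, -0.33, 0, 0, 0], [1.51, 1.28, -0.33, 0, 0, 0], [1.51, 1.28, -0.33, 0, 0, 0], [1.51, 1.28, -0.33, 0, 0, 0]]
  ]
}}

```text
time_s: 80.72
ee_pos: [0.5555, -0.0599, 0.0963]
eef_rot: [-3.141, 0.0, 0.051]
force: [0.4, 1.0, -3.4]
grip_width: 0.0195
grip_force: 60.0
```

Emit:
{"op": "step_arm", "data": {
  "plan": [
    [[0, 0, 0.14, 0, 0, 0], [0, 0, 0.21, 0, 0, 0], [0.01, 0.02, 0.24, 0, 0, 0], [0.01, 0.04, 0.27, 0, 0, 0], [0.02, 0.06, 0.3, 0, 0, 0], [0.03, 0.08, 0.33, 0, 0, 0], [0.03, 0.09, 0.34, 0, 0, 0], [0.03, 0.09, 0.34, 0, 0, 0]]
  ]
}}

```text
time_s: 81.38
ee_pos: [0.5581, -0.0624, 0.0882]
eef_rot: [3.141, -0.005, 0.051]
force: [1.6, 1.4, 8.0]
grip_width: 0.0195
grip_force: 60.0
```

Emit:
{"op": "step_arm", "data": {
  "plan": [
    [[0, 0, -0.33, 0, 0, 0], [0.17, -0.97, -0.33, 0, 0, 0], [0.35, -1.95, -0.33, 0, 0, 0], [0.35, -1.95, -0.33, 0, 0, 0], [0.35, -1.95, -0.33, 0, 0, 0], [0.35, -1.95, -0.33, 0, 0, 0]]
  ]
}}

```text
time_s: 81.88
ee_pos: [0.5642, -0.004, 0.0966]
eef_rot: [3.141, -0.001, 0.051]
force: [-0.5, 0.6, -2.6]
grip_width: 0.019
grip_force: 60.0
```

Emit:
{"op": "step_arm", "data": {
  "plan": [
    [[0, 0, 0.14, 0, 0, 0], [0, 0, 0.21, 0, 0, 0], [0.01, -0.01, 0.24, 0, 0, 0], [0.03, -0.03, 0.27, 0, 0, 0], [0.05, -0.05, 0.3, 0, 0, 0], [0.06, -0.07, 0.33, 0, 0, 0], [0.06, -0.07, 0.33, 0, 0, 0], [0.06, -0.07, 0.33, 0, 0, 0]]
  ]
}}

```text
time_s: 82.55
ee_pos: [0.5667, -0.0025, 0.0874]
eef_rot: [3.141, -0.002, 0.05]
force: [-0.7, -1.4, 4.3]
grip_width: 0.0192
grip_force: 60.0
```

```bash
python3 taps.py | sed -n '1,2p'
```

```text
82.55 [ 0.56666068 -0.00245176  0.08737123] [ 3.14080781e+00 -2.35159779e-03  4.99928135e-02] [-0.74076245 -1.42043818  4.30125146] 0.019187227611948923
0 [([0.5119, -0.0254], [-1.86, 0.67, -0.42]), ([0.5566, -0.0611], [-0.43, 1.93, -0.42]), ([0.5651, -0.0046], [-0.05, 0.07, -0.42])]
```

Final round on gold.

Emit:
{"op": "step_arm", "data": {
  "plan": [
    [[0, 0, -0.33, 0, 0, 0], [-0.93, 0.33, -0.33, 0, 0, 0], [-1.86, 0.67, -0.33, 0, 0, 0], [-1.86, 0.67, -0.33, 0, 0, 0], [-1.86, 0.67, -0.33, 0, 0, 0], [-1.86, 0.67, -0.33, 0, 0, 0]]
  ]
}}

```text
time_s: 83.05
ee_pos: [0.512, -0.0247, 0.097]
eef_rot: [-3.142, -0.002, 0.05]
force: [-0.2, 1.7, -3.4]
grip_width: 0.019
grip_force: 60.0
```

Emit:
{"op": "step_arm", "data": {
  "plan": [
    [[0, 0, 0.2, 0, 0, 0], [0, 0, 0.3, 0, 0, 0], [-0.01, 0, 0.33, 0, 0, 0], [-0.03, -0.01, 0.36, 0, 0, 0], [-0.05, -0.01, 0.39, 0, 0, 0], [-0.06, -0.01, 0.42, 0, 0, 0], [-0.06, -0.01, 0.45, 0, 0, 0], [-0.06, -0.01, 0.45, 0, 0, 0]]
  ]
}}

```text
time_s: 83.72
ee_pos: [0.5117, -0.0245, 0.0865]
eef_rot: [3.14, -0.006, 0.051]
force: [-11.5, 0.7, 38.4]
grip_width: 0.019
grip_force: 60.0
```

Emit:
{"op": "step_arm", "data": {
  "plan": [
    [[0, 0, -0.38, 0, 0, 0], [0.75, 0.64, -0.38, 0, 0, 0], [1.49, 1.27, -0.38, 0, 0, 0], [1.49, 1.27, -0.38, 0, 0, 0], [1.49, 1.27, -0.38, 0, 0, 0], [1.49, 1.27, -0.38, 0, 0, 0]]
  ]
}}

```text
time_s: 84.22
ee_pos: [0.5558, -0.0598, 0.0935]
eef_rot: [-3.141, 0.001, 0.051]
force: [-1.7, 0.7, -4.1]
grip_width: 0.0191
grip_force: 60.0
```

Emit:
{"op": "step_arm", "data": {
  "plan": [
    [[0, 0, 0.14, 0, 0, 0], [0, 0, 0.22, 0, 0, 0], [0.01, 0.02, 0.26, 0, 0, 0], [0.01, 0.04, 0.3, 0, 0, 0], [0.02, 0.05, 0.34, 0, 0, 0], [0.02, 0.06, 0.38, 0, 0, 0], [0.02, 0.06, 0.38, 0, 0, 0], [0.02, 0.06, 0.38, 0, 0, 0]]
  ]
}}

```text
time_s: 84.88
ee_pos: [0.5579, -0.0612, 0.0863]
eef_rot: [-3.141, -0.005, 0.051]
force: [-8.1, 4.3, 30.2]
grip_width: 0.0192
grip_force: 60.1
```

Emit:
{"op": "step_arm", "data": {
  "plan": [
    [[0, 0, -0.38, 0, 0, 0], [0.17, -0.97, -0.38, 0, 0, 0], [0.35, -1.92, -0.38, 0, 0, 0], [0.35, -1.92, -0.38, 0, 0, 0], [0.35, -1.92, -0.38, 0, 0, 0], [0.35, -1.92, -0.38, 0, 0, 0]]
  ]
}}

```text
time_s: 85.38
ee_pos: [0.5643, -0.0039, 0.0943]
eef_rot: [3.141, -0.001, 0.051]
force: [-0.2, 0.5, -4.4]
grip_width: 0.0191
grip_force: 60.0
```

Emit:
{"op": "step_arm", "data": {
  "plan": [
    [[0, 0, 0.14, 0, 0, 0], [0, 0, 0.22, 0, 0, 0], [0.01, -0.01, 0.26, 0, 0, 0], [0.03, -0.03, 0.3, 0, 0, 0], [0.04, -0.04, 0.34, 0, 0, 0], [0.04, -0.05, 0.38, 0, 0, 0], [0.04, -0.05, 0.38, 0, 0, 0], [0.04, -0.05, 0.38, 0, 0, 0]]
  ]
}}

```text
time_s: 86.05
ee_pos: [0.5666, -0.0034, 0.086]
eef_rot: [3.14, -0.004, 0.05]
force: [-7.5, -2.3, 26.6]
grip_width: 0.0193
grip_force: 60.0
```

Emit:
{"op": "step_arm", "data": {
  "plan": [
    [[0, 0, -0.4, 0, 0, 0], [0, 0, -1, 0, 0, 0], [0, 0, -1.7, 0, 0, 0], [0, 0, -2, 0, 0, 0], [0, 0, -2, 0, 0, 0]]
  ]
}}

```text
time_s: 86.47
ee_pos: [0.5665, -0.0027, 0.1449]
eef_rot: [3.141, -0.004, 0.05]
force: [0.4, 0.2, -3.3]
grip_width: 0.019
grip_force: 60.0
```

```bash
python3 taps.py | sed -n '1p'
python3 - <<'E'
from cup import *
np.set_printoptions(precision=4,suppress=True)
im=cv2.imread("pics/t1.png")
im2=ctrl.camera("side")
cv2.imwrite("pics/f1.png",cv2.resize(im2[165:240,220:290,::-1],(560,600),interpolation=cv2.INTER_CUBIC))
# compare seat heights: colour hull centroids vs model home (.028) and ribs (.036)
for col,b in(("red",(.5174,-.2083)),("gold",(.5445,-.0303)),("black",(.531,-.1193))):
    try:
        s,o,a,_=find("side",im2,col,np.array(b),zb=.028,R=11); print(col,o,"home",cup_hull_c("side",b,.028)[0],"ribs",cup_hull_c("side",b,.036)[0])
    except Exception as e: print(col,e)
for c in("side","top"):
    I=ctrl.camera(c); print(c,[(np.round(d["at"],1).tolist(),round(d["confidence"],2),at_z(c,d["at"],.0)[:2].round(4).tolist()) for d in ctrl.place_of("mat",c)[:2]])
E
```

```text
86.4667 [ 0.5664943  -0.0026829   0.14494825] [ 3.14118689 -0.00449027  0.05006216] [ 0.44302014  0.19670132 -3.34649803] 0.01896912105016925
red [249.7388 215.7265] home [249.2233 217.2886] ribs [249.1791 215.4069]
gold [259.6184 179.3947] home [259.4942 180.4205] ribs [259.4886 178.5808]
black [254.641  196.6046] home [254.612  198.0053] ribs [254.5891 196.1424]
side [([224.2, 268.6], 0.72, [0.4522, -0.3753])]
top [([346.0, 217.7], 0.8, [0.458, -0.3678]), ([248.8, 135.0], 0.21, [0.7169, -0.0577])]
```

```bash
python3 - <<'E'
from cup import *
np.set_printoptions(precision=4,suppress=True)
t=cv2.imread("pics/t1.png")[:,:,::-1]; im=np.zeros((384,512,3),np.uint8); im[155:285,170:300]=cv2.resize(t,(130,130),interpolation=cv2.INTER_AREA)
now=ctrl.camera("side")
for col,b in(("red",(.5174,-.2083)),("gold",(.5445,-.0303)),("black",(.531,-.1193))):
    for n,I in(("before",im),("now",now)):
        s,o,a,_=find("side",I,col,np.array(b),zb=.032,R=12); print(col,n,o,round(a))
for c,I in(("top",cv2.imread("pics/d_top.png")),("top",ctrl.camera("top")[:,:,::-1]),("side",now[:,:,::-1])):
    g=cv2.cvtColor(I,cv2.COLOR_BGR2HSV); p=proj(c,[.451,-.38,.003]).astype(int)
    v=g[p[1]-4:p[1]+5,p[0]-12:p[0]-3,2]; th=int(np.median(v))+22
    m=cv2.inRange(g,(0,0,0),(180,255,th)); w=np.zeros_like(m);cv2.circle(w,tuple(int(x) for x in p),30,255,-1);m&=w
    n,lab,st,ce=cv2.connectedComponentsWithStats(m);i=1+np.argmax(st[1:,4]);ys,xs=np.nonzero(lab==i)
    h=cv2.convexHull(np.stack([xs,ys],1).astype(np.float32));M=cv2.moments(h);o=(M["m10"]/M["m00"],M["m01"]/M["m00"])
    print(c,th,st[i],o,at_z(c,o,.003))
E
python3 mv.py .45,-.383,.15,.05
```

```text
red before [249.5833 214.301 ] 221
red now [249.7439 215.707 ] 215
gold before [259.4601 177.1174] 164
gold now [259.7748 179.4326] 132
black before [254.6947 194.8813] 146
black now [254.7971 196.6113] 147
top 82 [331 202  38  37 862] (349.55161238048936, 219.7206287473667) [ 0.4518 -0.3781  0.003 ]
top 84 [ 332  202   36   37 1061] (349.57829759584143, 219.72011046133852) [ 0.4518 -0.3782  0.003 ]
side 93 [205 254  40  32 986] (224.56818578662475, 269.42605203422386) [ 0.4539 -0.3808  0.003 ]
86.8167 [ 0.565223   -0.00232425  0.14204722] [-3.14140315e+00  4.19671759e-04  5.04882943e-02] [ 0.39332082  0.82802506 -3.94817283] 0.01925257740241306 59.99457836151123
(0.45, -0.383, 0.15, 0.05) [-4.48, 12.48, -0.27, -0.0, 0.0, 0.0]
```

Every cup dropped as expected. Red dropped slightly less than the others in the picture, so I'll give it one confirming round on the way back.

Emit:
{"op": "step_arm", "data": {
  "plan": [
    [[-0.3, 1.3, 0, 0, 0, 0], [-0.6, 2.6, 0, 0, 0, 0], [-0.9, 4, 0, 0, 0, 0], [-1.1, 5.3, 0, 0, 0, 0], [-1.2, 5.95, 0, 0, 0, 0], [-1.2, 5.95, 0.7, 0, 0, 0], [-1.2, 5.95, 1.2, 0, 0, 0], [-1.2, 5.95, 1.2, 0, 0, 0]]
  ]
}}

```text
time_s: 87.48
ee_pos: [0.537, -0.1823, 0.1035]
eef_rot: [-3.139, 0.004, 0.05]
force: [0.0, -1.1, -4.2]
grip_width: 0.0188
grip_force: 60.0
```

Emit:
{"op": "step_arm", "data": {
  "plan": [
    [[0, 0, 0, 0, 0, 0], [0, 0, 0, 0, 0, 0], [0, 0, 0, 0, 0, 0]]
  ]
}}

```text
time_s: 87.73
ee_pos: [0.5393, -0.1823, 0.1081]
eef_rot: [3.141, -0.003, 0.051]
force: [-0.2, 0.8, -3.3]
grip_width: 0.0192
grip_force: 60.0
```

```bash
python3 taps.py | sed -n '1p;4p'
```

```text
87.7333 [ 0.53925986 -0.18232975  0.10806526] [ 3.14091427e+00 -2.54329649e-03  5.10505624e-02] [-0.1790174   0.75061451 -3.31031382] 0.0191950538135399
2 [([0.4848, -0.2033], [-1.85, 0.61, 0.26]), ([0.5295, -0.239], [-0.42, 1.87, 0.27]), ([0.5381, -0.1825], [-0.04, 0.0, 0.27])]
```

Emit:
{"op": "step_arm", "data": {
  "plan": [
    [[-0.03, 0, 0.4, 0, 0, 0], [-0.03, 0, 0.65, 0, 0, 0], [-0.03, 0, 0.7, 0, 0, 0], [-0.02, -0.01, 0.74, 0, 0, 0], [-0.01, -0.02, 0.78, 0, 0, 0], [0, -0.03, 0.81, 0, 0, 0], [0, -0.03, 0.84, 0, 0, 0], [0, -0.03, 0.84, 0, 0, 0]]
  ]
}}

```text
time_s: 88.4
ee_pos: [0.5399, -0.182, 0.0859]
eef_rot: [3.139, -0.005, 0.051]
force: [-9.5, 2.9, 30.6]
grip_width: 0.0191
grip_force: 60.0
```

Emit:
{"op": "step_arm", "data": {
  "plan": [
    [[0, 0, -0.4, 0, 0, 0], [-0.93, 0.32, -0.4, 0, 0, 0], [-1.85, 0.64, -0.4, 0, 0, 0], [-1.85, 0.64, -0.4, 0, 0, 0], [-1.85, 0.64, -0.4, 0, 0, 0], [-1.85, 0.64, -0.4, 0, 0, 0]]
  ]
}}

```text
time_s: 88.9
ee_pos: [0.4847, -0.2036, 0.0943]
eef_rot: [3.141, -0.002, 0.05]
force: [0.7, 0.0, -4.6]
grip_width: 0.0196
grip_force: 60.0
```

Emit:
{"op": "step_arm", "data": {
  "plan": [
    [[0, 0, 0.2, 0, 0, 0], [0, 0, 0.28, 0, 0, 0], [-0.01, 0, 0.32, 0, 0, 0], [-0.02, 0, 0.36, 0, 0, 0], [-0.03, 0, 0.4, 0, 0, 0], [-0.03, 0, 0.4, 0, 0, 0], [-0.03, 0, 0.4, 0, 0, 0]]
  ]
}}

```text
time_s: 89.48
ee_pos: [0.4854, -0.2037, 0.0861]
eef_rot: [3.139, -0.006, 0.051]
force: [-15.7, 7.9, 47.5]
grip_width: 0.0196
grip_force: 60.1
```

Emit:
{"op": "step_arm", "data": {
  "plan": [
    [[0, 0, -0.4, 0, 0, 0], [0.75, 0.63, -0.4, 0, 0, 0], [1.47, 1.26, -0.4, 0, 0, 0], [1.47, 1.26, -0.4, 0, 0, 0], [1.47, 1.26, -0.4, 0, 0, 0], [1.47, 1.26, -0.4, 0, 0, 0]]
  ]
}}

```text
time_s: 89.98
ee_pos: [0.5289, -0.2384, 0.0927]
eef_rot: [-3.141, 0.0, 0.051]
force: [-0.9, 0.3, -4.2]
grip_width: 0.0194
grip_force: 60.0
```

Emit:
{"op": "step_arm", "data": {
  "plan": [
    [[0, 0, 0.2, 0, 0, 0], [0, 0, 0.28, 0, 0, 0], [0, 0.01, 0.32, 0, 0, 0], [0.01, 0.02, 0.36, 0, 0, 0], [0.01, 0.03, 0.4, 0, 0, 0], [0.01, 0.03, 0.4, 0, 0, 0], [0.01, 0.03, 0.4, 0, 0, 0]]
  ]
}}

```text
time_s: 90.57
ee_pos: [0.5307, -0.2397, 0.0858]
eef_rot: [3.14, -0.005, 0.051]
force: [-8.4, 7.3, 35.0]
grip_width: 0.0194
grip_force: 60.1
```

Emit:
{"op": "step_arm", "data": {
  "plan": [
    [[0, 0, -0.4, 0, 0, 0], [0, 0, -1, 0, 0, 0], [0, 0, -1.7, 0, 0, 0], [0, 0, -2.2, 0, 0, 0], [0, 0, -2.2, 0, 0, 0], [0, 0, -2.2, 0, 0, 0]]
  ]
}}

```text
time_s: 91.07
ee_pos: [0.5294, -0.2397, 0.1476]
eef_rot: [3.141, -0.002, 0.051]
force: [0.4, -0.0, -2.6]
grip_width: 0.0192
grip_force: 60.0
```

```bash
python3 mv.py .448,-.384,.15,.05
```

```text
91.0667 [ 0.52943495 -0.23974719  0.14756938] [ 3.14127580e+00 -1.59850560e-03  5.07330658e-02] [ 0.41836554 -0.00266799 -2.56471333] 0.01922768929095599 59.983890652656555
(0.448, -0.384, 0.15, 0.05) [-2.95, 4.66, -0.08, 0.0, -0.02, 0.01]
```

Red confirmed home at the same hard stop. Returning the drift to its mat.

Emit:
{"op": "step_arm", "data": {
  "plan": [
    [[-0.7, 1.1, 0, 0, 0, 0], [-1.4, 2.3, 0, 0, 0, 0], [-2.2, 3.5, 0, 0, 0, 0], [-2.95, 4.66, 0, 0, 0, 0], [-2.95, 4.66, 0, 0, 0, 0], [-2.95, 4.66, 0, 0, 0, 0], [-2.95, 4.66, 0, 0, 0, 0], [-2.95, 4.66, 0, 0, 0, 0]]
  ]
}}

```text
time_s: 91.73
ee_pos: [0.4486, -0.3829, 0.1468]
eef_rot: [-3.141, -0.0, 0.052]
force: [-0.6, -0.4, -3.7]
grip_width: 0.0194
grip_force: 60.0
```

Emit:
{"op": "step_arm", "data": {
  "plan": [
    [[0, 0, 0.6, 0, 0, 0], [0, 0, 1.3, 0, 0, 0], [0, 0, 2, 0, 0, 0], [0, 0, 2.7, 0, 0, 0], [0, 0, 3.3, 0, 0, 0], [0, 0, 3.6, 0, 0, 0], [0, 0, 3.6, 0, 0, 0], [0, 0, 3.6, 0, 0, 0]]
  ]
}}

```text
time_s: 92.4
ee_pos: [0.4488, -0.3836, 0.04]
eef_rot: [-3.142, -0.001, 0.052]
force: [0.2, 0.3, -3.5]
grip_width: 0.0194
grip_force: 60.0
```

```bash
python3 mv.py .448,-.384,.0301,.05
```

```text
92.4 [ 0.44883747 -0.38356988  0.04000126] [-3.14154603e+00 -1.04728677e-03  5.15460043e-02] [ 0.20884643  0.29844542 -3.46224127] 0.019381433271590514 59.98536229133606
(0.448, -0.384, 0.0301, 0.05) [-0.03, 0.01, 0.33, -0.0, -0.01, 0.01]
```

Emit:
{"op": "step_arm", "data": {
  "plan": [
    [[0, 0, 0.1, 0, 0, 0], [0, 0, 0.2, 0, 0, 0], [0, 0, 0.26, 0, 0, 0], [0, 0, 0.3, 0, 0, 0], [0, 0, 0.33, 0, 0, 0], [0, 0, 0.33, 0, 0, 0]]
  ]
}}

```text
time_s: 92.9
ee_pos: [0.4484, -0.3843, 0.0307]
eef_rot: [3.141, -0.001, 0.05]
force: [-2.5, 1.0, 4.2]
grip_width: 0.0191
grip_force: 60.0
```

Emit:
{"op": "step_arm", "data": {
  "plan": [
    [[0, 0, 0.02, 0, 0, 0], [0, 0, 0.02, 0, 0, 0], [0, 0, 0.02, 0, 0, 0]]
  ]
}}

```text
time_s: 93.15
ee_pos: [0.4485, -0.3843, 0.0306]
eef_rot: [3.141, -0.002, 0.05]
force: [-3.9, 3.3, 10.6]
grip_width: 0.0193
grip_force: 60.0
```

Emit:
{"op": "step_arm", "data": {
  "plan": [
    [[0, 0, -0.02, 0, 0, 0], [0, 0, -0.02, 0, 0, 0]]
  ],
  "squeeze": 10
}}

```text
time_s: 93.32
ee_pos: [0.4486, -0.3843, 0.0305]
eef_rot: [3.141, -0.002, 0.05]
force: [-1.8, 2.3, 5.7]
grip_width: 0.0197
grip_force: 10.0
```

Emit:
{"op": "step_arm", "data": {
  "plan": [
    [[0, 0, 0, 0, 0, 0], [0, 0, 0, 0, 0, 0], [0, 0, 0, 0, 0, 0], [0, 0, 0, 0, 0, 0], [0, 0, 0, 0, 0, 0]]
  ],
  "grip": 0.5
}}

```text
time_s: 93.73
ee_pos: [0.4483, -0.384, 0.0296]
eef_rot: [-3.142, -0.001, 0.051]
force: [0.1, -0.6, 0.6]
grip_width: 0.0463
grip_force: 0.0
```

Emit:
{"op": "step_arm", "data": {
  "plan": [
    [[0, 0, -0.4, 0, 0, 0], [0, 0, -1, 0, 0, 0], [0, 0, -1.8, 0, 0, 0], [0, 0, -2.8, 0, 0, 0], [0, 0, -3.8, 0, 0, 0], [0, 0, -4.5, 0, 0, 0], [0, 0, -5, 0, 0, 0], [0, 0, -5, 0, 0, 0]]
  ]
}}

```text
time_s: 94.4
ee_pos: [0.4491, -0.3849, 0.1842]
eef_rot: [3.137, -0.005, 0.051]
force: [-0.3, -0.5, -0.2]
grip_width: 0.0468
grip_force: 0.0
```

Emit:
{"op": "step_arm", "data": {
  "plan": [
    [[0, -1.3, 0, 0, 0, 0], [-1, -2.3, 0, 0, 0, 0], [-2, -3.3, 0, 0, 0, 0], [-2, -4.3, 0, 0, 0, 0], [-2, -5, 0, 0, 0, 0], [-2, -5, 0, 0, 0, 0], [-2, -5, 0, 0, 0, 0], [-2, -5, 0, 0, 0, 0]]
  ]
}}

```text
time_s: 95.07
ee_pos: [0.3807, -0.2377, 0.1795]
eef_rot: [-3.142, -0.001, 0.051]
force: [0.2, 0.3, 0.4]
grip_width: 0.0468
grip_force: 0.0
```

Run:
```python
from drift import *
np.set_printoptions(precision=4,suppress=True)
o=ctrl.get_obs();print(o["time_s"],o["ee_pos"],o["force"])
s=ctrl.camera("side");t=ctrl.camera("top")
for c,I in(("side",s),("top",t)):
    try: print(c,gold_foot(c,I,np.array([.4485,-.3843])))
    except Exception as e: print(c,e)
cv2.imwrite("pics/end.png",cv2.resize(s[70:310,160:330,::-1],None,fx=2.5,fy=2.5,interpolation=cv2.INTER_CUBIC))
```

```text
95.0667 [ 0.3807 -0.2377  0.1795] [0.2342 0.288  0.4389]
side (array([ 0.4116, -0.3688]), array([209.9623, 264.0985]), 84, (205, 257, 10, 14))
top (array([ 0.4141, -0.372 ]), array([348.48  , 231.8933]), 31, (345, 230, 9, 5))
```

View pics/end.png

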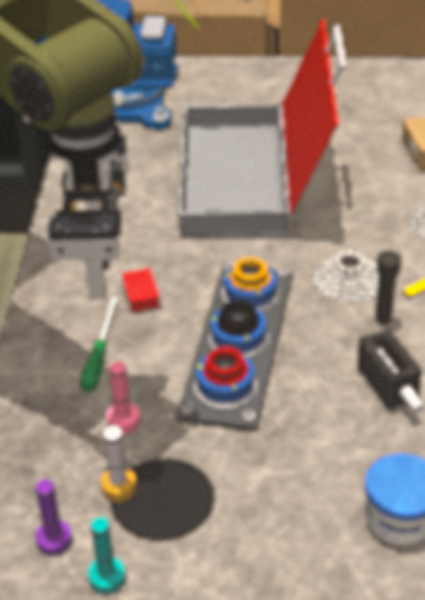

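The lid is open and the box empty, with all three cups seated. The drift has been knocked aside to the mat's left edge (crop (118,485)), so I'll measure it again and put it back.

```bash
python3 - <<'E'
from drift import *
np.set_printoptions(precision=4,suppress=True)
for c in("side","top"):
    I=ctrl.camera(c); g=np.array([.41,-.37])
    for _ in range(3):
        s,o,n,b=gold_foot(c,I,g,zb=.002); g=s
    print(c,s,o,n,b)
E
python3 mv.py .41,-.37,.18,.05
```

```text
side [ 0.4035 -0.3649] [207.2964 263.2047] 129 (200, 257, 15, 14)
top [ 0.4149 -0.3726] [348.5714 231.619 ] 30 (345, 230, 9, 4)
95.2667 [ 0.38060776 -0.23781914  0.17929973] [-3.14115580e+00 -4.42826573e-04  4.97901234e-02] [-0.46272597  0.25013609  0.43173079] 0.04685512928580772 0.0
(0.41, -0.37, 0.18, 0.05) [0.76, 4.45, -0.02, -0.0, -0.0, -0.0]
```

Emit:
{"op": "step_arm", "data": {
  "plan": [
    [[0, -1.3, 0, 0, 0, 0], [0.5, -2.6, 0, 0, 0, 0], [1, -4, 0, 0, 0, 0], [1, -5.3, 0, 0, 0, 0], [1, -6, 0, 0, 0, 0], [1, -6, 0, 0, 0, 0]]
  ]
}}

```text
time_s: 95.77
ee_pos: [0.4015, -0.0532, 0.1796]
eef_rot: [-3.141, -0.001, 0.054]
force: [0.4, -0.6, -0.4]
grip_width: 0.047
grip_force: 0.0
```

```bash
python3 - <<'E'
from drift import *
np.set_printoptions(precision=4,suppress=True)
for c in("side","top"):
    I=ctrl.camera(c); g=np.array([.4035,-.3649])
    for _ in range(3):
        s,o,n,b=gold_foot(c,I,g,zb=.002); g=s
    print(c,s,o,n,b)
    # stem top: bright pixels around predicted top
    print([(np.round(d["at"],1).tolist(),round(d["confidence"],2),at_z(c,d["at"],.002)[:2].round(3).tolist()) for d in ctrl.place_of("drift",c)[:5]])
E
python3 mv.py .4035,-.3649,.18,.05
```

```text
side [ 0.4037 -0.3652] [207.3471 263.3024] 128 (200, 257, 15, 14)
[([184.4, 284.4], 0.75, [0.347, -0.435]), ([312.9, 195.6], 0.73, [0.725, -0.057]), ([207.3, 266.2], 0.68, [0.403, -0.369]), ([209.9, 238.3], 0.67, [0.399, -0.261]), ([199.8, 297.9], 0.59, [0.395, -0.478])]
top [ 0.402  -0.3673] [346.8889 235.7333] 80 (341, 230, 13, 13)
[([317.1, 239.3], 0.73, [0.39, -0.276]), ([367.3, 258.5], 0.72, [0.331, -0.434])]
95.9667 [ 0.40167052 -0.05688808  0.17960727] [ 3.14151235e+00 -8.06327469e-04  4.96491742e-02] [-0.30540001  0.22340638  0.70484875] 0.04696148478077849 0.0
(0.4035, -0.3649, 0.18, 0.05) [-0.45, 10.26, -0.01, 0.0, -0.01, -0.0]
```

Emit:
{"op": "step_arm", "data": {
  "plan": [
    [[-0.4, 3, 0, 0, 0, 0], [-0.45, 6, 0, 0, 0, 0], [-0.45, 9, 0, 0, 0, 0], [-0.45, 10.3, 0, 0, 0, 0], [-0.45, 10.3, 0, 0, 0, 0], [-0.45, 10.3, 0, 0, 0, 0], [-0.45, 10.3, 0, 0, 0, 0], [-0.45, 10.3, 0, 0, 0, 0]]
  ]
}}

```text
time_s: 96.63
ee_pos: [0.4019, -0.3707, 0.1789]
eef_rot: [3.142, -0.0, 0.046]
force: [-0.2, 0.7, -0.1]
grip_width: 0.0468
grip_force: 0.0
```

Emit:
{"op": "step_arm", "data": {
  "plan": [
    [[0, 0, 0, 0, 0, 0], [0, 0, 0, 0, 0, 0], [0, 0, 0, 0, 0, 0]]
  ]
}}

```text
time_s: 96.88
ee_pos: [0.4031, -0.3652, 0.1794]
eef_rot: [-3.141, -0.001, 0.05]
force: [0.0, 0.5, -0.4]
grip_width: 0.0471
grip_force: 0.0
```

```bash
python3 mv.py .4029,-.3662,.03,.05
```

```text
96.8833 [ 0.40312819 -0.36524397  0.17940023] [-3.14099632e+00 -6.48045913e-04  4.95597689e-02] [ 0.00578854  0.54702422 -0.43017545] 0.04711936001735466 0.0
(0.4029, -0.3662, 0.03, 0.05) [-0.01, 0.03, 4.98, -0.01, -0.01, -0.0]
```

Emit:
{"op": "step_arm", "data": {
  "plan": [
    [[0, 0.03, 0.8, 0, 0, 0], [0, 0.03, 1.6, 0, 0, 0], [0, 0.03, 2.4, 0, 0, 0], [0, 0.03, 3.2, 0, 0, 0], [0, 0.03, 3.9, 0, 0, 0], [0, 0.03, 4.5, 0, 0, 0], [0, 0.03, 4.96, 0, 0, 0], [0, 0.03, 4.96, 0, 0, 0]]
  ]
}}

```text
time_s: 97.55
ee_pos: [0.403, -0.3643, 0.0287]
eef_rot: [-3.139, 0.001, 0.051]
force: [0.1, 0.2, -0.2]
grip_width: 0.0468
grip_force: 0.0
```

Emit:
{"op": "step_arm", "data": {
  "plan": [
    [[0, 0, 0, 0, 0, 0], [0, 0, 0, 0, 0, 0], [0, 0, 0, 0, 0, 0], [0, 0, 0, 0, 0, 0], [0, 0, 0, 0, 0, 0], [0, 0, 0, 0, 0, 0], [0, 0, 0, 0, 0, 0]]
  ],
  "grip": 0.1,
  "squeeze": 30
}}

```text
time_s: 98.13
ee_pos: [0.4042, -0.3663, 0.0317]
eef_rot: [3.141, -0.002, 0.05]
force: [-0.9, 2.6, 6.3]
grip_width: 0.0195
grip_force: 30.0
```

Emit:
{"op": "step_arm", "data": {
  "plan": [
    [[0, 0, -0.2, 0, 0, 0], [0, 0, -0.6, 0, 0, 0], [0, 0, -1, 0, 0, 0], [0, 0, -1, 0, 0, 0], [0, 0, -1, 0, 0, 0]]
  ]
}}

```text
time_s: 98.55
ee_pos: [0.4041, -0.3665, 0.0619]
eef_rot: [3.14, -0.002, 0.05]
force: [-0.9, 1.1, -3.5]
grip_width: 0.0191
grip_force: 30.0
```

```bash
python3 mv.py .451,-.380,.06,.05
```

```text
98.55 [ 0.4041419  -0.36654162  0.06191712] [ 3.14020745e+00 -2.28113176e-03  5.04402458e-02] [-0.94357423  1.05585156 -3.47062906] 0.019141657965420337 29.998134076595306
(0.451, -0.38, 0.06, 0.05) [1.54, 0.53, 0.07, 0.01, -0.02, 0.0]
```

Emit:
{"op": "step_arm", "data": {
  "plan": [
    [[0.8, 0.27, 0, 0, 0, 0], [1.54, 0.53, 0, 0, 0, 0], [1.54, 0.53, 0.3, 0, 0, 0], [1.54, 0.53, 0.6, 0, 0, 0], [1.54, 0.53, 0.75, 0, 0, 0], [1.54, 0.53, 0.75, 0, 0, 0], [1.54, 0.53, 0.75, 0, 0, 0]]
  ]
}}

```text
time_s: 99.13
ee_pos: [0.4501, -0.3795, 0.0381]
eef_rot: [-3.141, -0.0, 0.05]
force: [0.2, -0.6, -3.0]
grip_width: 0.0194
grip_force: 30.0
```

Emit:
{"op": "step_arm", "data": {
  "plan": [
    [[0, 0, 0.06, 0, 0, 0], [0, 0, 0.11, 0, 0, 0], [0, 0, 0.15, 0, 0, 0], [0, 0, 0.15, 0, 0, 0]]
  ]
}}

```text
time_s: 99.47
ee_pos: [0.4507, -0.3797, 0.0339]
eef_rot: [-3.142, -0.001, 0.05]
force: [-0.0, 0.9, -2.6]
grip_width: 0.0195
grip_force: 30.0
```

Emit:
{"op": "step_arm", "data": {
  "plan": [
    [[0, 0, 0.04, 0, 0, 0], [0, 0, 0.08, 0, 0, 0], [0, 0, 0.08, 0, 0, 0]]
  ]
}}

```text
time_s: 99.72
ee_pos: [0.4509, -0.3798, 0.0318]
eef_rot: [3.141, -0.001, 0.05]
force: [0.3, 0.1, 0.0]
grip_width: 0.0195
grip_force: 30.0
```

Touching the mat. Easing the grip, releasing, and going straight up well clear.

Emit:
{"op": "step_arm", "data": {
  "plan": [
    [[0, 0, 0.02, 0, 0, 0], [0, 0, 0.02, 0, 0, 0], [0, 0, 0.02, 0, 0, 0]]
  ],
  "squeeze": 8
}}

```text
time_s: 99.97
ee_pos: [0.451, -0.3799, 0.0317]
eef_rot: [3.141, -0.002, 0.051]
force: [-2.1, 2.1, 6.0]
grip_width: 0.0199
grip_force: 8.0
```

Emit:
{"op": "step_arm", "data": {
  "plan": [
    [[0, 0, 0, 0, 0, 0], [0, 0, 0, 0, 0, 0], [0, 0, 0, 0, 0, 0], [0, 0, 0, 0, 0, 0], [0, 0, 0, 0, 0, 0], [0, 0, 0, 0, 0, 0]]
  ],
  "grip": 0.5
}}

```text
time_s: 100.47
ee_pos: [0.4508, -0.3797, 0.0309]
eef_rot: [-3.142, -0.001, 0.051]
force: [0.2, 0.7, -0.1]
grip_width: 0.0469
grip_force: 0.0
```

Emit:
{"op": "step_arm", "data": {
  "plan": [
    [[0, 0, -0.4, 0, 0, 0], [0, 0, -1, 0, 0, 0], [0, 0, -1.8, 0, 0, 0], [0, 0, -2.8, 0, 0, 0], [0, 0, -3.8, 0, 0, 0], [0, 0, -4.8, 0, 0, 0], [0, 0, -5.4, 0, 0, 0], [0, 0, -5.4, 0, 0, 0]]
  ]
}}

```text
time_s: 101.13
ee_pos: [0.4517, -0.3807, 0.1984]
eef_rot: [3.136, -0.006, 0.051]
force: [0.5, 0.3, -0.6]
grip_width: 0.047
grip_force: 0.0
```

Run:
```python
from drift import *
np.set_printoptions(precision=4,suppress=True)
I=ctrl.camera("side"); g=np.array([.451,-.38]); print(gold_foot("side",I,g))
```

```text
(array([ 0.4492, -0.3801]), array([222.7664, 267.425 ]), 139, (215, 261, 16, 14))
```

Emit:
{"op": "step_arm", "data": {
  "plan": [
    [[0, -1.3, 0, 0, 0, 0], [0, -2.6, 0, 0, 0, 0], [-0.5, -4, 0, 0, 0, 0], [-1, -5.3, 0, 0, 0, 0], [-1.5, -6.5, 0, 0, 0, 0], [-1.5, -8, 0, 0, 0, 0], [-1.5, -9, 0, 0, 0, 0], [-1.5, -9, 0, 0, 0, 0]]
  ]
}}

```text
time_s: 101.85
ee_pos: [0.3909, -0.1081, 0.1923]
eef_rot: [-3.14, -0.0, 0.054]
force: [-1.1, -0.2, -0.4]
grip_width: 0.0472
grip_force: 0.0
```

Run:
```python
from drift import *
np.set_printoptions(precision=4,suppress=True)
o=ctrl.get_obs();print(o["time_s"],o["ee_pos"],o["force"])
for c in("side","top"):
    I=ctrl.camera(c); g=np.array([.451,-.38]); print(c,gold_foot(c,I,g))
    hsv=cv2.cvtColor(I,cv2.COLOR_RGB2HSV)
    r=cv2.inRange(hsv,(0,150,70),(6,255,255))|cv2.inRange(hsv,(174,150,70),(180,255,255))
    n,lab,st,ce=cv2.connectedComponentsWithStats(r);i=1+np.argmax(st[1:,4]);print(c,"lid",st[i])
```

```text
101.85 [ 0.3909 -0.1081  0.1923] [-1.0695 -0.2103 -0.4307]
side (array([ 0.449 , -0.3797]), array([222.7194, 267.3171]), 145, (215, 261, 16, 14))
side lid [273  78  22  76 893]
top (array([ 0.4478, -0.3802]), array([351.0296, 221.0696]), 87, (345, 215, 12, 13))
top lid [  66  139  126   34 3311]
```

```bash
python3 -c "
from station import ctrl
print(ctrl.hand_in())"
```

```text
the job is handed in; nothing more can be done
None
```

The job is handed in with no result returned: the lid is open, the red, black and gold cups are home in their bores, and the drift stands upright on its mat (it was knocked to the mat's edge at the end, so I reset it).

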